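# Dry the washed stir bars on the three-place hotplate

### The job

The washed stir bars have to be dried on the hotplate, so slide the lidded pan of hot water from the double-ringed hot place in the middle to the free ring at the side, and lay every stir bar from the black mat into the open steel pan where it stands at the other side; then slide the loaded pan on to the hot place, and never lift or tip either pan; each must end wholly inside its ring. Feel whether the unlit power toggle at the right end is on (leaning away from you) and flip it only if it is off, never switching it off. With the pan on the hot place, take the stirring rod from its stand, stir the bars round in the pan for at least three full turns, with its tip near the floor, put the rod back upright in its stand, and leave the dropper bottle and the vials alone.

Things in the scene. Friction and masses are not known exactly. Their poses are not given: they have to be found in the camera images.
- hotplate: The fixed hotplate: origin on the worktop under its hot place; x across its depth (away from the robot), y along its length (to the robot's left), z up. Flat top 55 mm over the worktop, without steps: 172 mm deep (x -86 to 86 mm), 585 mm long (y -334 to 251 mm); black glass from y -245 to 247 mm, to the right of it a grey control deck
- hot_place (a point): Centre, on the glass, of the hot place: the middle of the three places in a row, marked by two close printed rings (73 and 67 mm radius). Axes as the hotplate's
- pan_place: Centre, on the glass, of the side place where the open pan stands at the start: a single printed ring of 73 mm radius, 162 mm to the left or to the right of the hot place along the hotplate
- rest_place: Centre, on the glass, of the other, free side place: a single printed ring of 73 mm radius, 162 mm from the hot place on the side away from the open pan
- pan: Small loose open steel pan, about 0.7 kg; origin at the centre of its underside, z up, its handle along its own -x (towards the robot within 0.35 rad). Outer radius 49 mm at the foot, 57 mm at the rim, 48 mm high, wall 3 mm, floor 4 mm thick, inside radius 49 mm at the floor and 54 mm at the rim
- pan_handle (a point): Middle of the pan's straight black side handle, 114 mm from the pan's centre along its -x and 42 mm above its underside; the handle is 14 mm wide (pan y), 12 mm thick, 82 mm long (from 39 mm outward of this point to 43 mm inward)
- pot: Loose steel pan with its lid on (lid and pan are one piece here), about 0.8 kg, on the hot place at the start; origin at the centre of its underside, z up, its handle along its own -x (towards the robot within 0.35 rad). Outer radius 49 mm at the foot, 59 mm at the lid, whose black knob (24 mm wide) tops out at 78 mm
- pot_handle (a point): Middle of the lidded pan's straight black side handle, 114 mm from its centre along its -x and 42 mm above its underside; 14 mm wide (y), 12 mm thick, 82 mm long (from 39 mm outward of this point to 43 mm inward)
- toggle (a joint): The hotplate's power toggle, a steel bat lever on the grey deck at the hotplate's right end: 0 = off, leaning 0.42 rad towards the robot (hotplate -x); 0.84 = on, leaning 0.42 rad away from it. It snaps over the middle (0.42) to either side and stays; about 1.5 N at its tip turns it
- toggle_pivot (a point): Pivot of the power toggle, 3 mm over the grey deck (which is level with the glass); axes as the hot place's. The lever swings in this point's x-z plane. A round black dial, 14 mm high and 38 mm across, stands 65 mm behind it (+x)
- toggle_tip (a point): Centre of the 10 mm ball on the end of the toggle lever, 32 mm from the pivot: 13 mm before (off) or behind (on) the pivot along x and 29 mm above it
- stand: Fixed rod stand, origin on the worktop under its centre: round dark foot of 36 mm radius, 12 mm high, with an upright aluminium tube of 27 mm outside and 20 mm inside diameter whose mouth is 66 mm over the worktop and whose inner floor is 12 mm over the worktop
- rod_grip (a point): Middle of the stirring rod's black flat handle, 134 mm above the rod's tip along its z; the handle is 13 mm wide along its x, 20 mm along its y and 62 mm long. The rod stands upright in the stand at the start; it weighs 40 g and is 165 mm long
- rod_tip (a point): Lower end of the stirring rod, on its axis; z points up the rod to the handle; the white shaft is 12 mm thick
- mat: Fixed black rubber draining mat, 176 mm (x) by 146 mm (y), 4 mm thick; origin at the centre of its underside on the worktop. The stir bars start on it
- bar1_mid (a point): Centre of a loose white stir bar, 10 mm wide (its x), 28 mm long (its y) and 10 mm high, 12 g; slippery; it lies flat and does not roll. Three to five of them are present
- bar2_mid (a point): Centre of a loose white stir bar, 10 mm wide (its x), 28 mm long (its y) and 10 mm high, 12 g; slippery; it lies flat and does not roll. Three to five of them are present
- bar3_mid (a point): Centre of a loose white stir bar, 10 mm wide (its x), 28 mm long (its y) and 10 mm high, 12 g; slippery; it lies flat and does not roll. Three to five of them are present
- bar4_mid (a point): Centre of a loose white stir bar, 10 mm wide (its x), 28 mm long (its y) and 10 mm high, 12 g; slippery; it lies flat and does not roll. Three to five of them are present
- bar5_mid (a point): Centre of a loose white stir bar, 10 mm wide (its x), 28 mm long (its y) and 10 mm high, 12 g; slippery; it lies flat and does not roll. Three to five of them are present
- dropper: Bystander: small brown dropper bottle, 33 mm wide, 100 mm high; origin under its centre
- vial_a: Bystander: small glass vial, 21 mm wide, 48 mm high, in front of the hotplate; origin under its centre
- vial_b: Bystander: small glass vial, 21 mm wide, 48 mm high, behind the hotplate; origin under its centre

How it is judged:
On the way, in this order (a step that is already met when the one before it is completed fails the run):
1. the lidded pan stands in the free side ring and every stir bar lies in the open pan, which is still at its side place (horizontal distance between pot and rest_place below 0.016 m and angle between pot's own z axis and vertical below 0.06 rad and horizontal distance between each of bar1_mid, bar2_mid, bar3_mid, bar4_mid, bar5_mid and pan below 0.055 m and z of bar1_mid in the frame of pan between 0 and 0.042 m and z of bar2_mid in the frame of pan between 0 and 0.042 m and z of bar3_mid in the frame of pan between 0 and 0.042 m and z of bar4_mid in the frame of pan between 0 and 0.042 m and z of bar5_mid in the frame of pan between 0 and 0.042 m and horizontal distance between pan and pan_place below 0.07 m), for 0.2 s.
2. the loaded pan stands inside the rings of the hot place, with every bar in it (horizontal distance between pan and hot_place below 0.016 m and angle between pan's own z axis and vertical below 0.06 rad and horizontal distance between each of bar1_mid, bar2_mid, bar3_mid, bar4_mid, bar5_mid and pan below 0.055 m and z of bar1_mid in the frame of pan between 0 and 0.042 m and z of bar2_mid in the frame of pan between 0 and 0.042 m and z of bar3_mid in the frame of pan between 0 and 0.042 m and z of bar4_mid in the frame of pan between 0 and 0.042 m and z of bar5_mid in the frame of pan between 0 and 0.042 m), for 0.2 s.
3. the held rod, dipped in the pan, moves bars while in the pan's left half (horizontal distance between rod_tip and pan below 0.055 m and z of rod_tip in the frame of pan below 0.025 m and contact force between the fingers and rod above 0.2 N and linear speed of any of bar1, bar2, bar3, bar4, bar5 above 0.01 m/s and y of rod_tip in the frame of pan above 0.01 m), for 0.04 s.
4. then the dipped rod is in its right half (horizontal distance between rod_tip and pan below 0.055 m and z of rod_tip in the frame of pan below 0.025 m and contact force between the fingers and rod above 0.2 N and y of rod_tip in the frame of pan below -0.01 m), for 0.04 s.
5. then in the left half again (horizontal distance between rod_tip and pan below 0.055 m and z of rod_tip in the frame of pan below 0.025 m and contact force between the fingers and rod above 0.2 N and y of rod_tip in the frame of pan above 0.01 m), for 0.04 s.
6. then in the right half again (all of step 4), for 0.04 s.
At the end, for the whole second after the job is handed in: The lidded pan stands level in the free side ring and the open pan in the rings of the hot place (centres within 16 mm of the rings'), every stir bar lies in the open pan, the toggle is on (over 0.6 rad), and the rod stands in its stand's tube; all is at rest (all of step 2 and horizontal distance between pot and rest_place below 0.016 m and angle between pot's own z axis and vertical below 0.06 rad and value of joint toggle above 0.6 rad and horizontal distance between rod_tip and stand below 0.012 m and height (world z) of rod_tip below 0.022 m and angle between rod_tip's own z axis and vertical below 0.2 rad and linear speed of each of pan, pot, rod below 0.02 m/s); the robot touches nothing.
It fails at once if the open pan is lifted more than 10 mm off the glass, tipped, or falls off it (height (world z) of pan above 0.065 m or height (world z) of pan below 0.045 m or angle between pan's own z axis and vertical above 0.25 rad).
It fails at once if the lidded pan is lifted more than 10 mm off the glass, tipped, or falls off it (height (world z) of pot above 0.065 m or height (world z) of pot below 0.045 m or angle between pot's own z axis and vertical above 0.25 rad).
It fails at once if the hotplate is switched off after it was on at the start (value of joint toggle below 0.3 rad and distance of toggle_tip from where it was at the start of the episode above 0.018 m).
It fails at once if a bystander bottle or vial is pushed more than 30 mm (distance of any of dropper, vial_a, vial_b from where it was at the start of the episode above 0.03 m).
Of bar1, bar2, bar3, bar4, bar5 only 3 to 5 are there at a start; the rules pass over those that are not, and their reading is None.
At some moment in a run one of bar1, bar2, bar3, bar4, bar5, pot may be knocked a few centimetres aside while the robot is not near it.
It also fails if it takes over 210 s, if anything falls off the work surface, if the arm or the gripper's body presses on something with over 40 N, if the wrist force passes 120 N, or if a joint passes its speed limit or range.

### The arm

A 7-joint arm with a two-finger parallel gripper is mounted at the origin on a cart in front of the work surface, level with it; the furniture and walls round the work are solid. World frame = base frame: x ahead of the robot, y to its left, z up, the work surface at z = 0. Lengths are in m, angles in rad, forces in N, time in s.
With the tool pointing down it reaches from about 0.4 to 0.9 m from the base axis. Payload 5.6 kg.
Tool frame: the origin (TCP) lies at the very end of the fingers, on their centre line; the grasp point (between the pads) lies 19 mm behind it (env.grasp_offset is the distance from the TCP to the grasp point, in m); z points along the fingers, y is the direction in which the jaws open and shut (so a half turn about z gives the same grasp; the last joint's range is limited). The gripper opens to 92 mm and grips with 3 to 60 N. Pads are 20 mm wide; open, the fingers measure 128 mm over their backs; the gripper's body (75 mm by 189 mm) begins 69 mm behind the grasp point.
Start: joints at [1.263, 0.468, -0.012, 1.603, 0.006, 1.071, -0.056], TCP at [0.17, -0.627, 0.215] pointing down, gripper open.
Joint ranges: [-2.53, 2.53], [-0.31, 2.02], [-1.57, 1.55], [0.28, 2.44], [-1.29, 4.43], [0.15, 1.84], [-2.92, 2.92]. Speed limits (rad/s): [2.57, 2.57, 3.14, 3.14, 3.14, 3.14, 3.14].

### API

Orientations are given as [roll, pitch, yaw] about the fixed x, y, z axes, in that order (R = Rz(yaw) Ry(pitch) Rx(roll)).
In Python, from rig import env, imaging gives the robot as it stands.
- The arm moves only by the tool arm_command, never from a script. Its argument "motion" is a list of rows, each an object of numbers: "x", "y", "z": the shift along the tool's x, y, z as a fraction of full scale; "rx", "ry", "rz": the turn, a rotation vector about the tool's x, y, z as a fraction of full scale; "hand": the opening, from 0 (shut) to 1 (fully open). In form: [{"x": .., "y": .., "z": .., "rx": .., "ry": .., "rz": .., "hand": ..}, ...]. A call has 1 to 10 rows; each row is the pose to reach, as a shift and turn from the pose commanded when the call began, along the tool's axes at that moment; what a row does not reach only later rows make up. Full scale, the value 1, is 300 mm for a shift and 2 rad for a turn. A row lasts 1/12 s, in which the tool goes at most 41.7 mm and 7.16 degrees, less where a joint would pass 70% of its speed; a pose out of reach is approached as far as the arm can. A call with a number of a shift or a turn outside -1 to 1 is refused whole. A call with a gripper value outside its range is refused whole. The fingers move at their own pace and stop on an object; the grip force is fixed at half the most. Time passes only in rows, so rows that repeat a pose let the fingers close. It gives the time, the measured TCP pose, the force and the opening at its end, in the units of the state.
- env.get_obs(): the state, without advancing time (a new reading comes with each control period).
- imaging.grab_frame(name): name is "side" or "top" or "wrist"; returns (picture, depth): 480x640x3 uint8, red, green, blue; 480x640 float32, m along the optical axis (not along the pixel's ray), 0 where there is no reading.
- imaging.camera_params(name): a dict with "fx", "fy", "cx", "cy" (pixels), "k1" (the pictures are not rectified: a ray, as slopes to the right and down, at radius r is drawn at 1 + k1 r^2 times it, then the intrinsics apply), "R" (3x3) and "t" (3): a world point X has camera coordinates R X + t. Camera axes: x right, y down, z forward; pixel columns grow to the right and rows downward; lengths in m; the calibration is good to about 2 mm. A picture is of the moment at which its call begins: read the wrist's pose just before it. camera_params takes no time and is no camera call; for the wrist camera it gives the pose at the moment of the call.
- env.finish_job(): hands the job in, once; it reports no verdict.
The state is a dict: "time": time; "joint_pos": joint angles; "joint_velocities": joint speeds; "tau": joint torques, N m; "tcp_pos": TCP position; "tcp_rot": TCP orientation; "contact_force": force on the tool from outside, world axes, zero at the start; "torque": the same for the moment, N m; "width": finger opening in m.
Only numpy, scipy, OpenCV 4.12 (cv2) and the standard library are available. Lean on these libraries where they do the work, as an engineer would, in place of code of your own. Each camera call takes 0.05 s, during which the arm holds its last target.

## Working session

There is one attempt and no reset: what is moved stays moved. The work goes in short steps, Python scripts to look and compute and a tool call to move; the robot and the scene stay as the last step left them, time stands still between calls to the robot, and variables do not carry over. Pictures are saved under pics/ and viewed, and the job is handed in when it is done.

Besides the shell and the picture viewer there is one more tool, called after ">>>" in YAML: its name, and indented under it one key for each argument. arm_command: Moves the arm, as the interface text tells. Its arguments: {"type":"object","properties":{"motion":{"type":"array","items":{"type":"object","properties":{"x":{"type":"number","minimum":-1,"maximum":1},"y":{"type":"number","minimum":-1,"maximum":1},"z":{"type":"number","minimum":-1,"maximum":1},"rx":{"type":"number","minimum":-1,"maximum":1},"ry":{"type":"number","minimum":-1,"maximum":1},"rz":{"type":"number","minimum":-1,"maximum":1},"hand":{"type":"number"}}}}},"required":["motion"]}

```bash
ls -R . | head -30; mkdir -p pics; cat > h.py <<'E'
import numpy as np, cv2
from rig import env, imaging
from scipy.spatial.transform import Rotation as Ro
def grab(name,fn):
    p=imaging.camera_params(name); im,d=imaging.grab_frame(name)
    cv2.imwrite('pics/'+fn+'.png',im[:,:,::-1]); np.savez('pics/'+fn+'.npz',d=d,im=im,**{k:np.array(v) for k,v in p.items()})
    return im,d,p
def load(fn):
    z=np.load('pics/'+fn+'.npz'); return z['im'],z['d'],{k:z[k] for k in z.files if k not in('im','d')}
def slopes(p,u,v):
    xd=(np.asarray(u,float)-p['cx'])/p['fx']; yd=(np.asarray(v,float)-p['cy'])/p['fy']
    x,y=xd,yd
    for _ in range(30):
        f=1+p['k1']*(x*x+y*y); x=xd/f;y=yd/f
    return x,y
def onplane(p,u,v,z):
    x,y=slopes(p,u,v); R=np.array(p['R']);t=np.array(p['t'])
    d=np.stack([x,y,np.ones_like(x)],-1)@R; c=-R.T@t
    s=(z-c[2])/d[...,2]; return c+s[...,None]*d
def bydepth(p,u,v,dd):
    x,y=slopes(p,u,v); R=np.array(p['R']);t=np.array(p['t'])
    return (np.stack([x*dd,y*dd,dd*np.ones_like(x)],-1)-t)@R
def proj(p,X):
    c=np.asarray(X)@np.array(p['R']).T+np.array(p['t']); x=c[...,0]/c[...,2];y=c[...,1]/c[...,2]; f=1+p['k1']*(x*x+y*y)
    return np.stack([p['fx']*x*f+p['cx'],p['fy']*y*f+p['cy']],-1)
def st():
    o=env.get_obs(); print('t',round(o['time'],2),'tcp',np.round(o['tcp_pos'],4),'rot',np.round(o['tcp_rot'],3),'F',np.round(o['contact_force'],1),'w',round(o['width'],4)); return o
def toolrel(target,rpy=None):
    """tool-frame shift (fractions) from current pose to world target"""
    o=env.get_obs(); R=Ro.from_euler('xyz',o['tcp_rot']); d=R.inv().apply(np.array(target)-o['tcp_pos'])/0.3
    r=None
    if rpy is not None: r=(R.inv()*Ro.from_euler('xyz',rpy)).as_rotvec()/2
    print('shift',np.round(d,4),'rot',None if r is None else np.round(r,4)); return d,r
E
python3 - <<'E'
from h import *
st()
for n in('top','side'):
    im,d,p=grab(n,n+'0'); print(n,{k:np.round(v,3).tolist() for k,v in p.items()})
st()
E
```

```text
.:
pics

./pics:
t 0.0 tcp [ 0.1699 -0.6268  0.2137] rot [-3.14   0.     0.265] F [-0.4 -1.   1. ] w 0.0918
top {'fx': 494.447, 'fy': 494.447, 'cx': 313.196, 'cy': 223.155, 'k1': -0.077, 'R': [[-0.027, -1.0, 0.012], [-0.998, 0.027, -0.055], [0.054, -0.013, -0.998]], 't': [0.048, 0.553, 1.469]}
side {'fx': 607.934, 'fy': 607.934, 'cx': 322.022, 'cy': 238.042, 'k1': 0.026, 'R': [[-0.997, 0.073, -0.011], [0.055, 0.634, -0.772], [-0.049, -0.77, -0.636]], 't': [0.548, 0.014, 1.71]}
t 0.1 tcp [ 0.1699 -0.6269  0.2138] rot [-3.14   0.     0.265] F [ 0.9 -0.5  0.9] w 0.0921
```

The top view shows the free ring at left (273,215), the pot at (330,217), the open pan at (382,220), the toggle near (428,212) and the stand at (440,263). The mat is at (209,245) with 5 bars. Next I measure these.

```bash
python3 - <<'E'
from h import *
im,d,p=load('top0')
cv2.imwrite('pics/top0z.png',cv2.resize(im[170:300,170:470,::-1],None,fx=2.66,fy=2.66,interpolation=cv2.INTER_CUBIC))
# bars
g=im.min(2); 
m=((g>150)).astype(np.uint8); m[:, :180]=0; m[:,238:]=0; m[:213]=0;m[278:]=0
n,l,s,c=cv2.connectedComponentsWithStats(m)
for i in range(1,n):
    if s[i,4]<8: continue
    ys,xs=np.where(l==i); P=onplane(p,xs.astype(float),ys.astype(float),0.014)
    q=P[:,:2]-P[:,:2].mean(0); w,v=np.linalg.eigh(q.T@q); a=v[:,1]
    print('bar',s[i,4],c[i].round(1),P.mean(0).round(4),'ext',np.ptp(q@a).round(3),'ang',np.arctan2(a[1],a[0]).round(2))
for nm,u,v,z in[('plateTL',245.5,188,.055),('plateTR',444,195,.055),('plateBR',443,250,.055),('plateBL',245.5,243,.055),('ring',273,215,.055),('knob',330,216,.133),('pan',382,220,.103)]:
    print(nm,onplane(p,u,v,z).round(4),bydepth(p,float(u),float(v),d[int(v),int(u)]).round(4))
E
```

```text
bar 14 [199.5 225.5] [0.556 0.375 0.014] ext 0.023 ang 1.98
bar 15 [224.6 231.7] [0.5353 0.2996 0.014 ] ext 0.023 ang 2.76
bar 15 [208.1 247.9] [0.4882 0.3503 0.014 ] ext 0.022 ang -2.63
bar 14 [190.1 259.4] [0.4549 0.4049 0.014 ] ext 0.02 ang 1.12
bar 17 [217.1 262.5] [0.4436 0.324  0.014 ] ext 0.024 ang 2.54
plateTL [0.6603 0.2292 0.055 ] [0.6666 0.2353 0.0057]
plateTR [ 0.6247 -0.3552  0.055 ] [ 0.6299 -0.369   0.0061]
plateBR [ 0.4626 -0.3454  0.055 ] [ 0.4623 -0.3595  0.004 ]
plateBL [0.4991 0.2324 0.055 ] [0.4992 0.2332 0.0487]
ring [0.5787 0.1503 0.055 ] [0.5784 0.15   0.0596]
knob [ 0.5661 -0.0124  0.133 ] [ 0.5663 -0.0126  0.1298]
pan [ 0.5529 -0.1609  0.103 ] [ 0.5553 -0.1674  0.0602]
```

>>> arm_command:
  motion:
    - {"x": 0.1,"y": -0.1,"z": -0.25}
    - {"x": 0.3,"y": -0.2,"z": -0.45}
    - {"x": 0.4,"y": -0.4,"z": -0.6,"rz": 0}
    - {"x": 0.55,"y": -0.7,"z": -0.6}
    - {"x": 0.7,"y": -0.9,"z": -0.6}
    - {"x": 0.9,"y": -1,"z": -0.6}
    - {"x": 1,"y": -1,"z": -0.6}
    - {"x": 1,"y": -1,"z": -0.6}
    - {"x": 1,"y": -1,"z": -0.6}
    - {"x": 1,"y": -1,"z": -0.6}

```text
schema error: expected keys x, y, z, rx, ry, rz, hand
```

```bash
python3 - <<'E'
from h import *
st()
im,d,p=grab('wrist','w1'); print({k:np.round(v,3).tolist() for k,v in p.items()})
print(-np.array(p['R']).T@p['t'])
E
```

```text
t 0.1 tcp [ 0.1699 -0.6269  0.2138] rot [-3.14   0.     0.265] F [ 0.9 -0.5  0.9] w 0.0921
{'fx': 408.895, 'fy': 408.895, 'cx': 321.268, 'cy': 234.315, 'k1': 0.02, 'R': [[0.261, -0.965, -0.002], [-0.928, -0.252, 0.275], [-0.266, -0.07, -0.961]], 't': [-0.648, -0.032, 0.392]}
[ 0.24409369 -0.60653553  0.38424068]
```

>>> arm_command:
  motion:
    - {"x": 0,"y": 0,"z": -0.5,"rx": 0,"ry": 0,"rz": 0,"hand": 1}
    - {"x": 0,"y": 0,"z": -0.63,"rx": 0,"ry": 0,"rz": 0,"hand": 1}
    - {"x": 0.2,"y": -0.15,"z": -0.63,"rx": 0,"ry": 0,"rz": 0,"hand": 1}
    - {"x": 0.9,"y": -0.65,"z": -0.63,"rx": 0,"ry": 0,"rz": 0.03,"hand": 1}
    - {"x": 0.9,"y": -0.65,"z": -0.63,"rx": 0,"ry": 0,"rz": 0.06,"hand": 1}
    - {"x": 0.9,"y": -0.65,"z": -0.63,"rx": 0,"ry": 0,"rz": 0.1,"hand": 1}
    - {"x": 0.9,"y": -0.65,"z": -0.63,"rx": 0,"ry": 0,"rz": 0.13,"hand": 1}
    - {"x": 0.9,"y": -0.65,"z": -0.63,"rx": 0,"ry": 0,"rz": 0.13,"hand": 1}
    - {"x": 0.9,"y": -0.65,"z": -0.63,"rx": 0,"ry": 0,"rz": 0.13,"hand": 1}
    - {"x": 0.9,"y": -0.65,"z": -0.63,"rx": 0,"ry": 0,"rz": 0.13,"hand": 1}

```text
time: 0.98
tcp_pos: [0.3648, -0.3859, 0.3983]
tcp_rot: [3.141, 0.0, 0.005]
contact_force: [0.8, -0.4, 1.2]
width: 0.0922
```

```bash
python3 - <<'E'
from h import *
o=st();print(np.round(o['joint_pos'],2)); toolrel([.58,-.12,.40],[np.pi,0,0])
E
```

```text
t 0.98 tcp [ 0.3648 -0.3859  0.3983] rot [3.141 0.    0.005] F [ 0.8 -0.4  1.2] w 0.0922
[ 0.88  0.14 -0.15  1.63  0.02  1.37 -0.84]
shift [ 0.7215 -0.8829 -0.0061] rot [0.0001 0.0001 0.0023]
```

>>> arm_command:
  motion:
    - {"x": 0.72,"y": -0.88,"z": 0,"rx": 0,"ry": 0,"rz": 0.002,"hand": 1}
    - {"x": 0.72,"y": -0.88,"z": 0,"rx": 0,"ry": 0,"rz": 0.002,"hand": 1}
    - {"x": 0.72,"y": -0.88,"z": 0,"rx": 0,"ry": 0,"rz": 0.002,"hand": 1}
    - {"x": 0.72,"y": -0.88,"z": 0,"rx": 0,"ry": 0,"rz": 0.002,"hand": 1}
    - {"x": 0.72,"y": -0.88,"z": 0,"rx": 0,"ry": 0,"rz": 0.002,"hand": 1}
    - {"x": 0.72,"y": -0.88,"z": 0,"rx": 0,"ry": 0,"rz": 0.002,"hand": 1}
    - {"x": 0.72,"y": -0.88,"z": 0,"rx": 0,"ry": 0,"rz": 0.002,"hand": 1}
    - {"x": 0.72,"y": -0.88,"z": 0,"rx": 0,"ry": 0,"rz": 0.002,"hand": 1}
    - {"x": 0.72,"y": -0.88,"z": 0,"rx": 0,"ry": 0,"rz": 0.002,"hand": 1}
    - {"x": 0.72,"y": -0.88,"z": 0,"rx": 0,"ry": 0,"rz": 0.002,"hand": 1}

```text
time: 1.82
tcp_pos: [0.5799, -0.119, 0.3969]
tcp_rot: [-3.14, 0.001, 0.007]
contact_force: [-0.6, -1.0, 0.1]
width: 0.0919
```

```bash
python3 - <<'E'
from h import *
o=st();print(np.round(o['joint_pos'],2)); grab('wrist','w2')
E
```

```text
t 1.82 tcp [ 0.5799 -0.119   0.3969] rot [-3.14e+00  1.00e-03  7.00e-03] F [-0.6 -1.   0.1] w 0.0919
[ 0.44  0.28 -0.38  1.48  0.1   1.4  -1.5 ]
```

The wrist view shows the free ring at (109,181), the pot knob at (228,200), the pan at (362,210), and the toggle base (463,232) with its ball at (474,222). The stand is at (477,280). I'll fit the rings and points.

```bash
python3 - <<'E'
from h import *
from scipy.optimize import least_squares
im,d,p=load('w2')
def circ(P):
    P=P[:,:2]
    f=lambda q:np.hypot(P[:,0]-q[0],P[:,1]-q[1])-q[2]
    r=least_squares(f,[*P.mean(0),.07],loss='soft_l1',f_scale=.002); return r.x,np.median(np.abs(r.fun)),len(P)
g=cv2.cvtColor(im,cv2.COLOR_RGB2GRAY).astype(float)
# rings : candidates of bright pixels within annulus around guess (world)
vv,uu=np.mgrid[0:480,0:640]
W=onplane(p,uu.astype(float),vv.astype(float),.055)
th=cv2.morphologyEx(g.astype(np.float32),cv2.MORPH_TOPHAT,np.ones((7,7)))
hp=np.array([.5688,-.0114]); yd=np.array([.061,.998])
res={}
for nm,c,rr in[('left',hp+.162*yd,(.06,.085)),('right',hp-.162*yd,(.066,.085)),('hot',hp,(.07,.08))]:
    for it in range(3):
        R=np.hypot(W[...,0]-c[0],W[...,1]-c[1]); m=(R>rr[0])&(R<rr[1])&(th>35)
        if nm=='hot': m&=(W[...,1]<c[1]+.03)
        q,e,n=circ(W[m]); c=q[:2]
    print(nm,q.round(4),e.round(4),n); res[nm]=c
a=res['left']-res['right']; print('dist LR',np.hypot(*a),'yaw',np.arctan2(-a[0],a[1]),'mid',(res['left']+res['right'])/2)
def pt(nm,u,v,z): 
    dd=float(d[int(v),int(u)]); print(nm,'plane',onplane(p,u,v,z).round(4),'depth',bydepth(p,u,v,dd).round(4))
pt('knob',228,199,.133);pt('toggle base',463,233,.058);pt('ball',474.5,222,.087)
pt('dropper',75,54,.1);pt('vialb',15,68,.048);pt('panhandle a',362,260,.103);pt('panhandle b',364,322,.103);pt('pothandle a',233,257,.103);pt('pothandle b',235,310,.103)
pt('dial',474,182,.069)
z=im[110:330,400:580,::-1]; cv2.imwrite('pics/w2z.png',cv2.resize(z,None,fx=3,fy=2.7,interpolation=cv2.INTER_CUBIC)[:600])
E
```

```text
left [0.5746 0.1491 0.0733] 0.0014 1658
right [ 0.5537 -0.175   0.0731] 0.0014 1365
hot [ 0.5639 -0.0129  0.0732] 0.0008 495
dist LR 0.3247246660508753 yaw -0.06442734916143095 mid [ 0.56419513 -0.01297373]
knob plane [ 0.5708 -0.0174  0.133 ] depth [ 0.5707 -0.0172  0.1324]
toggle base plane [ 0.5135 -0.3011  0.058 ] depth [ 0.5151 -0.299   0.0638]
ball plane [ 0.5356 -0.303   0.087 ] depth [ 0.5275 -0.3153  0.0551]
dropper plane [0.717 0.141 0.1  ] depth [0.719  0.1499 0.084 ]
vialb plane [0.7074 0.2418 0.048 ] depth [0.7075 0.2426 0.0468]
panhandle a plane [ 0.4915 -0.1674  0.103 ] depth [ 0.4905 -0.1677  0.1   ]
panhandle b plane [ 0.409  -0.1727  0.103 ] depth [ 0.4088 -0.1727  0.1027]
pothandle a plane [ 0.4942 -0.0124  0.103 ] depth [ 0.4939 -0.0122  0.1021]
pothandle b plane [ 0.4243 -0.0113  0.103 ] depth [ 0.4245 -0.0113  0.1033]
dial plane [ 0.5813 -0.3038  0.069 ] depth [ 0.5813 -0.3036  0.0693]
```

```bash
python3 - <<'E'
from h import *
st(); toolrel([.457,-.0127,.20],[np.pi,0,-.042])
im,d,p=load('w2')
for u,v in[(282,300),(270,290),(295,310)]: print(bydepth(p,float(u),float(v),float(d[v,u])))
E
```

```text
t 1.87 tcp [ 0.5788 -0.122   0.3971] rot [-3.141e+00  1.000e-03  3.000e-03] F [-0.2 -1.5 -0.8] w 0.092
shift [-0.4041 -0.3655  0.6576] rot [-0.0001  0.0007  0.0226]
[ 0.39759526 -0.0610991   0.01648918]
[ 0.41211929 -0.04352522  0.01366555]
[ 0.38216024 -0.08010147  0.01759008]
```

>>> arm_command:
  motion:
    - {"x": -0.404,"y": -0.366,"z": 0,"rx": 0,"ry": 0,"rz": 0.022,"hand": 0.5}
    - {"x": -0.404,"y": -0.366,"z": 0,"rx": 0,"ry": 0,"rz": 0.022,"hand": 0.5}
    - {"x": -0.404,"y": -0.366,"z": 0,"rx": 0,"ry": 0,"rz": 0.022,"hand": 0.5}
    - {"x": -0.404,"y": -0.366,"z": 0.2,"rx": 0,"ry": 0,"rz": 0.022,"hand": 0.5}
    - {"x": -0.404,"y": -0.366,"z": 0.5,"rx": 0,"ry": 0,"rz": 0.022,"hand": 0.5}
    - {"x": -0.404,"y": -0.366,"z": 0.65,"rx": 0,"ry": 0,"rz": 0.022,"hand": 0.5}
    - {"x": -0.404,"y": -0.366,"z": 0.75,"rx": 0,"ry": 0,"rz": 0.022,"hand": 0.5}
    - {"x": -0.404,"y": -0.366,"z": 0.75,"rx": 0,"ry": 0,"rz": 0.022,"hand": 0.5}
    - {"x": -0.404,"y": -0.366,"z": 0.75,"rx": 0,"ry": 0,"rz": 0.022,"hand": 0.5}

```text
time: 2.62
tcp_pos: [0.4542, -0.0157, 0.1695]
tcp_rot: [3.14, 0.005, -0.047]
contact_force: [-0.0, -0.7, -0.3]
width: 0.0463
```

```bash
python3 - <<'E'
from h import *
o=st();print(np.round(o['joint_pos'],2)); grab('wrist','w3');toolrel([.457,-.0127,.078],[np.pi,0,-.042])
E
```

```text
t 2.62 tcp [ 0.4542 -0.0157  0.1695] rot [ 3.14   0.005 -0.047] F [-0.  -0.7 -0.3] w 0.0463
[ 0.35  0.24 -0.44  2.08  0.14  0.85 -1.79]
shift [ 0.0194 -0.0105  0.295 ] rot [ 0.0004  0.0053 -0.0024]
```

The handle at column 312 lies between the finger tips (268–375), so I descend and grip.

>>> arm_command:
  motion:
    - {"x": 0.01,"y": -0.01,"z": 0.12,"rx": 0,"ry": 0,"rz": 0,"hand": 0.5}
    - {"x": 0.01,"y": -0.01,"z": 0.24,"rx": 0,"ry": 0,"rz": 0,"hand": 0.5}
    - {"x": 0.01,"y": -0.01,"z": 0.295,"rx": 0,"ry": 0,"rz": 0,"hand": 0.5}
    - {"x": 0.01,"y": -0.01,"z": 0.295,"rx": 0,"ry": 0,"rz": 0,"hand": 0.5}
    - {"x": 0.01,"y": -0.01,"z": 0.295,"rx": 0,"ry": 0,"rz": 0,"hand": 0.1}
    - {"x": 0.01,"y": -0.01,"z": 0.295,"rx": 0,"ry": 0,"rz": 0,"hand": 0.1}
    - {"x": 0.01,"y": -0.01,"z": 0.295,"rx": 0,"ry": 0,"rz": 0,"hand": 0.1}
    - {"x": 0.01,"y": -0.01,"z": 0.295,"rx": 0,"ry": 0,"rz": 0,"hand": 0.1}
    - {"x": 0.01,"y": -0.01,"z": 0.295,"rx": 0,"ry": 0,"rz": 0,"hand": 0.1}

```text
time: 3.42
tcp_pos: [0.4614, -0.0105, 0.0855]
tcp_rot: [3.141, -0.002, -0.044]
contact_force: [-0.3, -0.2, 0.4]
width: 0.015
```

```bash
python3 - <<'E'
from h import *
o=st();grab('side','s1'); grab('wrist','w4')
E
```

```text
t 3.42 tcp [ 0.4614 -0.0105  0.0855] rot [ 3.141e+00 -2.000e-03 -4.400e-02] F [-0.3 -0.2  0.4] w 0.015
```

>>> arm_command:
  motion:
    - {"x": 0,"y": -0.05,"z": 0,"rx": 0,"ry": 0,"rz": 0,"hand": 0.1}
    - {"x": -0.002,"y": -0.12,"z": 0,"rx": 0,"ry": 0,"rz": 0,"hand": 0.1}
    - {"x": -0.004,"y": -0.19,"z": 0,"rx": 0,"ry": 0,"rz": 0,"hand": 0.1}
    - {"x": -0.006,"y": -0.26,"z": 0,"rx": 0,"ry": 0,"rz": 0,"hand": 0.1}
    - {"x": -0.008,"y": -0.33,"z": 0,"rx": 0,"ry": 0,"rz": 0,"hand": 0.1}
    - {"x": -0.01,"y": -0.4,"z": 0,"rx": 0,"ry": 0,"rz": 0,"hand": 0.1}
    - {"x": -0.012,"y": -0.47,"z": 0,"rx": 0,"ry": 0,"rz": 0,"hand": 0.1}
    - {"x": -0.012,"y": -0.53,"z": 0,"rx": 0,"ry": 0,"rz": 0,"hand": 0.1}
    - {"x": -0.012,"y": -0.555,"z": 0,"rx": 0,"ry": 0,"rz": 0,"hand": 0.1}
    - {"x": -0.012,"y": -0.555,"z": 0,"rx": 0,"ry": 0,"rz": 0,"hand": 0.1}

```text
time: 4.35
tcp_pos: [0.465, 0.1561, 0.085]
tcp_rot: [3.14, -0.001, -0.044]
contact_force: [1.0, -4.7, 5.8]
width: 0.0149
```

```bash
python3 - <<'E'
from h import *
o=st(); grab('wrist','w5')
E
```

```text
t 4.35 tcp [0.465  0.1561 0.085 ] rot [ 3.14e+00 -1.00e-03 -4.40e-02] F [ 1.  -4.7  5.8] w 0.0149
```

```bash
python3 - <<'E'
from h import *
im,d,p=load('w5')
print(onplane(p,353.,15.,.133),bydepth(p,353.,15.,float(d[15,353])))
m=(im.max(2)<70)&(np.mgrid[0:480,0:640][0]<70)&(abs(np.mgrid[0:480,0:640][1]-355)<60)
ys,xs=np.where(m);print(xs.min(),xs.max(),ys.max())
P=onplane(p,xs.astype(float),ys.astype(float),.133); print(P[:,1].min(),P[:,1].max(),P[:,0].min())
im0,d0,p0=load('w4')
ys,xs=np.where((im0.max(2)<70)&(np.mgrid[0:480,0:640][0]<70)&(abs(np.mgrid[0:480,0:640][1]-317)<60))
P=onplane(p0,xs.astype(float),ys.astype(float),.133); print(P[:,1].min(),P[:,1].max(),P[:,0].min())
E
```

```text
[0.56746945 0.14344446 0.133     ] [0.56716936 0.14355763 0.13441709]
310 399 61
0.13112268765262053 0.15507174241876678 0.5560035805287432
-0.024843086979599943 -0.0014689769487188364 0.552446092989584
```

>>> arm_command:
  motion:
    - {"x": 0.006,"y": -0.01,"z": 0,"rx": 0,"ry": 0,"rz": 0,"hand": 0.1}
    - {"x": 0.012,"y": -0.022,"z": 0,"rx": 0,"ry": 0,"rz": 0,"hand": 0.1}
    - {"x": 0.012,"y": -0.022,"z": 0,"rx": 0,"ry": 0,"rz": 0,"hand": 0.1}
    - {"x": 0.012,"y": -0.022,"z": 0,"rx": 0,"ry": 0,"rz": 0,"hand": 0.5}
    - {"x": 0.012,"y": -0.022,"z": 0,"rx": 0,"ry": 0,"rz": 0,"hand": 0.5}
    - {"x": 0.012,"y": -0.022,"z": 0,"rx": 0,"ry": 0,"rz": 0,"hand": 0.5}
    - {"x": 0.012,"y": -0.022,"z": -0.12,"rx": 0,"ry": 0,"rz": 0,"hand": 0.5}
    - {"x": 0.012,"y": -0.022,"z": -0.24,"rx": 0,"ry": 0,"rz": 0,"hand": 0.5}
    - {"x": 0.012,"y": -0.022,"z": -0.37,"rx": 0,"ry": 0,"rz": 0,"hand": 0.5}
    - {"x": 0.012,"y": -0.022,"z": -0.5,"rx": 0,"ry": 0,"rz": 0,"hand": 0.5}

```text
time: 5.23
tcp_pos: [0.4676, 0.1631, 0.2358]
tcp_rot: [-3.141, 0.001, -0.042]
contact_force: [-0.8, 0.4, -1.2]
width: 0.0461
```

>>> arm_command:
  motion:
    - {"x": 0.1,"y": -0.1,"z": -0.14,"rx": 0,"ry": 0,"rz": 0,"hand": 0.5}
    - {"x": 0.2,"y": -0.2,"z": -0.26,"rx": 0,"ry": 0,"rz": 0,"hand": 0.5}
    - {"x": 0.3,"y": -0.3,"z": -0.36,"rx": 0,"ry": 0,"rz": 0,"hand": 0.5}
    - {"x": 0.35,"y": -0.35,"z": -0.5,"rx": 0,"ry": 0,"rz": 0,"hand": 0.5}
    - {"x": 0.35,"y": -0.35,"z": -0.5,"rx": 0,"ry": 0,"rz": 0,"hand": 0.5}
    - {"x": 0.35,"y": -0.35,"z": -0.5,"rx": 0,"ry": 0,"rz": 0,"hand": 0.5}
    - {"x": 0.35,"y": -0.35,"z": -0.5,"rx": 0,"ry": 0,"rz": 0,"hand": 0.5}

```text
time: 5.82
tcp_pos: [0.5785, 0.2652, 0.3856]
tcp_rot: [-3.139, -0.002, -0.041]
contact_force: [0.3, -1.0, -0.8]
width: 0.0459
```

```bash
python3 - <<'E'
from h import *
o=st(); print(np.round(o['joint_pos'],2));grab('wrist','w6'); st()
E
```

```text
t 5.82 tcp [0.5785 0.2652 0.3856] rot [-3.139e+00 -2.000e-03 -4.100e-02] F [ 0.3 -1.  -0.8] w 0.0459
[-0.13  0.38 -0.5   1.39  0.18  1.41 -2.24]
t 5.87 tcp [0.5774 0.2637 0.3838] rot [-3.141  0.    -0.042] F [ 0.4 -0.1 -0.6] w 0.046
```

```bash
cat >> h.py <<'E'
def bars(fn,zz=.014,box=None,thr=140):
    im,d,p=load(fn); vv,uu=np.mgrid[0:480,0:640]
    W=onplane(p,uu.astype(float),vv.astype(float),zz)
    m=(im.min(2)>thr)
    if box: m&=(W[...,0]>box[0])&(W[...,0]<box[1])&(W[...,1]>box[2])&(W[...,1]<box[3])
    n,l,s,c=cv2.connectedComponentsWithStats(m.astype(np.uint8)); out=[]
    for i in range(1,n):
        if s[i,4]<15: continue
        P=W[l==i][:,:2]; q=P-P.mean(0); w,v=np.linalg.eigh(q.T@q); a=v[:,1]; a=a if a[1]>0 else -a
        e=q@a; f=q@v[:,0]; ctr=P.mean(0)
        print('bar n',s[i,4],'px',c[i].round(0),'xy',ctr.round(4),'ext',np.ptp(e).round(3),np.ptp(f).round(3),'long axis ang',np.arctan2(a[1],a[0]).round(3)); out.append(ctr)
    return out
E
python3 - <<'E'
from h import *
bars('w6',.014,(.40,.62,.26,.44))
im,d,p=load('w6')
from scipy.optimize import least_squares
# knob: dark blob
vv,uu=np.mgrid[0:480,0:640]
m=((im.max(2)<80)&(np.hypot(uu-438,vv-193)<16)).astype(np.uint8); ys,xs=np.where(m)
P=onplane(p,xs.astype(float),ys.astype(float),.133);print('knob',P.mean(0).round(4),np.ptp(P,axis=0).round(4),xs.mean(),ys.mean())
D=d; Z=bydepth(p,uu.astype(float),vv.astype(float),D)
m=(Z[...,2]>.093)&(Z[...,2]<.125)&(np.hypot(Z[...,0]-.574,Z[...,1]-.149)<.075)
Q=Z[m]; print('lid n',m.sum(),Q[:,2].mean(),(Q.min(0)+Q.max(0))/2,np.ptp(Q,axis=0))
m=(Z[...,2]>.08)&(Z[...,2]<.11)&(Z[...,0]<.51)&(Z[...,1]>.1)&(Z[...,1]<.2)&(Z[...,0]>.40)
Q=Z[m]; print('handle',Q.min(0),Q.max(0))
# left ring
W=onplane(p,uu.astype(float),vv.astype(float),.055)
th=cv2.morphologyEx(cv2.cvtColor(im,cv2.COLOR_RGB2GRAY).astype(np.float32),cv2.MORPH_TOPHAT,np.ones((7,7)))
for c0 in((.5746,.1491),(.5642,-.013)):
  R=np.hypot(W[...,0]-c0[0],W[...,1]-c0[1]); m=(R>.0695)&(R<.079)&(th>40); A=W[m][:,:2]
  r=least_squares(lambda q:np.hypot(A[:,0]-q[0],A[:,1]-q[1])-.073,c0,loss='soft_l1',f_scale=.002);print('ring',r.x,m.sum())
E
```

```text
bar n 3823 px [295. 196.] xy [0.5538 0.3017] ext 0.271 0.16 long axis ang 0.395
bar n 105 px [242. 198.] xy [0.5561 0.3746] ext 0.026 0.008 long axis ang 2.014
bar n 103 px [298. 211.] xy [0.5359 0.2998] ext 0.025 0.008 long axis ang 2.776
bar n 92 px [264. 246.] xy [0.4881 0.3501] ext 0.026 0.008 long axis ang 0.519
bar n 90 px [227. 269.] xy [0.455 0.406] ext 0.026 0.008 long axis ang 1.081
bar n 94 px [285. 275.] xy [0.4437 0.3244] ext 0.026 0.008 long axis ang 2.571
bar n 61 px [280. 301.] xy [0.4027 0.334 ] ext 0.026 0.006 long axis ang 1.497
knob [0.5742 0.1448 0.133 ] [0.0236 0.0252 0.    ] 437.8845315904139 193.35076252723312
lid n 8141 0.11077101285924648 [0.56445055 0.14196181 0.11033629] [0.12983921 0.11629293 0.02909872]
handle [0.44266269 0.14828085 0.09502912] [0.50996566 0.16858938 0.10524881]
ring [0.57417782 0.14888389] 878
ring [ 0.56368121 -0.01301113] 907
```

```bash
python3 - <<'E'
from h import *
st(); toolrel([.4881,.3501,.06],[np.pi,0,.519])
E
```

```text
t 5.87 tcp [0.5774 0.2637 0.3838] rot [-3.141  0.    -0.042] F [ 0.4 -0.1 -0.6] w 0.046
shift [-0.309  -0.2748  1.0795] rot [-2.000e-04  2.000e-04 -2.806e-01]
```

>>> arm_command:
  motion:
    - {"x": -0.3,"y": -0.27,"z": 0.1,"rx": 0,"ry": 0,"rz": -0.06,"hand": 0.4}
    - {"x": -0.309,"y": -0.275,"z": 0.2,"rx": 0,"ry": 0,"rz": -0.12,"hand": 0.4}
    - {"x": -0.309,"y": -0.275,"z": 0.35,"rx": 0,"ry": 0,"rz": -0.18,"hand": 0.4}
    - {"x": -0.309,"y": -0.275,"z": 0.5,"rx": 0,"ry": 0,"rz": -0.24,"hand": 0.4}
    - {"x": -0.309,"y": -0.275,"z": 0.65,"rx": 0,"ry": 0,"rz": -0.28,"hand": 0.4}
    - {"x": -0.309,"y": -0.275,"z": 0.8,"rx": 0,"ry": 0,"rz": -0.28,"hand": 0.4}
    - {"x": -0.309,"y": -0.275,"z": 0.9,"rx": 0,"ry": 0,"rz": -0.28,"hand": 0.4}
    - {"x": -0.309,"y": -0.275,"z": 1.0,"rx": 0,"ry": 0,"rz": -0.28,"hand": 0.4}
    - {"x": -0.309,"y": -0.275,"z": 1.0,"rx": 0,"ry": 0,"rz": -0.28,"hand": 0.4}
    - {"x": -0.309,"y": -0.275,"z": 1.0,"rx": 0,"ry": 0,"rz": -0.28,"hand": 0.4}

```text
time: 6.7
tcp_pos: [0.4833, 0.3446, 0.077]
tcp_rot: [3.14, 0.014, 0.517]
contact_force: [-0.8, -0.9, 0.2]
width: 0.0366
```

```bash
python3 - <<'E'
from h import *
grab('wrist','w7'); st(); toolrel([.4881,.3501,.006],[np.pi,0,.519]); bars('w7',.014,(.40,.62,.26,.44))
E
```

```text
t 6.75 tcp [0.4854 0.3466 0.0807] rot [3.141 0.009 0.517] F [0.7 0.7 1. ] w 0.0368
shift [ 0.0159 -0.006   0.2488] rot [ 0.0004  0.0044 -0.001 ]
bar n 35553 px [375. 112.] xy [0.563  0.3587] ext 0.282 0.173 long axis ang 2.346
bar n 754 px [339. 113.] xy [0.5558 0.3754] ext 0.027 0.009 long axis ang 2.009
bar n 659 px [432. 210.] xy [0.5356 0.3013] ext 0.027 0.01 long axis ang 2.777
bar n 532 px [318. 236.] xy [0.4891 0.3513] ext 0.026 0.009 long axis ang 0.531
bar n 590 px [209. 239.] xy [0.4555 0.4066] ext 0.027 0.009 long axis ang 1.071
bar n 463 px [317. 315.] xy [0.4437 0.326 ] ext 0.027 0.009 long axis ang 2.554
bar n 1850 px [338. 369.] xy [0.4162 0.2944] ext 0.068 0.036 long axis ang 2.034
```

>>> arm_command:
  motion:
    - {"x": 0.004,"y": -0.001,"z": 0.1,"rx": 0,"ry": 0,"rz": 0,"hand": 0.4}
    - {"x": 0.004,"y": -0.001,"z": 0.2,"rx": 0,"ry": 0,"rz": 0,"hand": 0.4}
    - {"x": 0.004,"y": -0.001,"z": 0.26,"rx": 0,"ry": 0,"rz": 0,"hand": 0.4}
    - {"x": 0.004,"y": -0.001,"z": 0.26,"rx": 0,"ry": 0,"rz": 0,"hand": 0.4}
    - {"x": 0.004,"y": -0.001,"z": 0.26,"rx": 0,"ry": 0,"rz": 0,"hand": 0.4}
    - {"x": 0.004,"y": -0.001,"z": 0.26,"rx": 0,"ry": 0,"rz": 0,"hand": 0}
    - {"x": 0.004,"y": -0.001,"z": 0.26,"rx": 0,"ry": 0,"rz": 0,"hand": 0}
    - {"x": 0.004,"y": -0.001,"z": 0.26,"rx": 0,"ry": 0,"rz": 0,"hand": 0}
    - {"x": 0.004,"y": -0.001,"z": 0.26,"rx": 0,"ry": 0,"rz": 0,"hand": 0}
    - {"x": 0.004,"y": -0.001,"z": 0.26,"rx": 0,"ry": 0,"rz": 0,"hand": 0}

```text
time: 7.58
tcp_pos: [0.4897, 0.3504, 0.007]
tcp_rot: [3.141, -0.001, 0.517]
contact_force: [-0.3, 0.0, 3.5]
width: 0.0094
```

```bash
python3 - <<'E'
from h import *
st(); toolrel([.562,-.163,.2],[np.pi,0,.519])
E
```

```text
t 7.58 tcp [0.4897 0.3504 0.007 ] rot [ 3.141e+00 -1.000e-03  5.170e-01] F [-0.3  0.   3.5] w 0.0094
shift [-0.6354  1.6072 -0.6435] rot [ 0.0001 -0.0004 -0.0012]
```

>>> arm_command:
  motion:
    - {"x": 0,"y": 0,"z": -0.14,"rx": 0,"ry": 0,"rz": 0,"hand": 0}
    - {"x": 0,"y": 0,"z": -0.28,"rx": 0,"ry": 0,"rz": 0,"hand": 0}
    - {"x": 0,"y": 0,"z": -0.42,"rx": 0,"ry": 0,"rz": 0,"hand": 0}
    - {"x": 0,"y": 0,"z": -0.55,"rx": 0,"ry": 0,"rz": 0,"hand": 0}
    - {"x": -0.04,"y": 0.1,"z": -0.65,"rx": 0,"ry": 0,"rz": 0,"hand": 0}
    - {"x": -0.09,"y": 0.22,"z": -0.68,"rx": 0,"ry": 0,"rz": 0,"hand": 0}
    - {"x": -0.14,"y": 0.35,"z": -0.68,"rx": 0,"ry": 0,"rz": 0,"hand": 0}
    - {"x": -0.19,"y": 0.48,"z": -0.68,"rx": 0,"ry": 0,"rz": 0,"hand": 0}
    - {"x": -0.24,"y": 0.61,"z": -0.68,"rx": 0,"ry": 0,"rz": 0,"hand": 0}
    - {"x": -0.3,"y": 0.74,"z": -0.68,"rx": 0,"ry": 0,"rz": 0,"hand": 0}

```text
time: 8.42
tcp_pos: [0.5208, 0.1129, 0.2107]
tcp_rot: [3.141, -0.001, 0.517]
contact_force: [0.4, -0.1, -0.1]
width: 0.0089
```

```bash
python3 - <<'E'
from h import *
st(); toolrel([.562,-.163,.2],[np.pi,0,.519])
E
```

```text
t 8.42 tcp [0.5208 0.1129 0.2107] rot [ 3.141e+00 -1.000e-03  5.170e-01] F [ 0.4 -0.1 -0.1] w 0.0089
shift [-0.3349  0.8675  0.0358] rot [ 0.0003 -0.0003 -0.0011]
```

>>> arm_command:
  motion:
    - {"x": -0.05,"y": 0.13,"z": 0,"rx": 0,"ry": 0,"rz": 0,"hand": 0}
    - {"x": -0.1,"y": 0.26,"z": 0,"rx": 0,"ry": 0,"rz": 0,"hand": 0}
    - {"x": -0.15,"y": 0.39,"z": 0,"rx": 0,"ry": 0,"rz": 0,"hand": 0}
    - {"x": -0.2,"y": 0.52,"z": 0,"rx": 0,"ry": 0,"rz": 0,"hand": 0}
    - {"x": -0.25,"y": 0.65,"z": 0,"rx": 0,"ry": 0,"rz": 0,"hand": 0}
    - {"x": -0.3,"y": 0.78,"z": 0,"rx": 0,"ry": 0,"rz": 0,"hand": 0}
    - {"x": -0.33,"y": 0.86,"z": 0.06,"rx": 0,"ry": 0,"rz": 0,"hand": 0}
    - {"x": -0.33,"y": 0.86,"z": 0.18,"rx": 0,"ry": 0,"rz": 0,"hand": 0}
    - {"x": -0.33,"y": 0.86,"z": 0.2,"rx": 0,"ry": 0,"rz": 0,"hand": 0}
    - {"x": -0.33,"y": 0.86,"z": 0.2,"rx": 0,"ry": 0,"rz": 0,"hand": 0}

```text
time: 9.25
tcp_pos: [0.5599, -0.1572, 0.148]
tcp_rot: [-3.137, 0.004, 0.517]
contact_force: [-1.1, 0.2, 1.0]
width: 0.0092
```

```bash
python3 - <<'E'
from h import *
st(); toolrel([.562,-.163,.085],[np.pi,0,.519]); im,d,p=grab('wrist','w8')
print(proj(p,np.array([[.562,-.163,.103],[.562+.057,-.163,.103],[.562,-.163-.057,.103],[.562-.057,-.163,.103]])))
E
```

```text
t 9.25 tcp [ 0.5599 -0.1572  0.148 ] rot [-3.137  0.004  0.517] F [-1.1  0.2  1. ] w 0.0092
shift [-0.0026  0.0213  0.2099] rot [-0.0024  0.0019 -0.0009]
[[334.10417464 262.25372498]
 [388.6483109  173.40928859]
 [419.67099587 308.43727014]
 [285.84046758 340.9720009 ]]
```

>>> arm_command:
  motion:
    - {"x": 0,"y": 0.015,"z": 0.1,"rx": 0,"ry": 0,"rz": 0,"hand": 0}
    - {"x": 0,"y": 0.015,"z": 0.2,"rx": 0,"ry": 0,"rz": 0,"hand": 0}
    - {"x": 0,"y": 0.015,"z": 0.24,"rx": 0,"ry": 0,"rz": 0,"hand": 0}
    - {"x": 0,"y": 0.015,"z": 0.24,"rx": 0,"ry": 0,"rz": 0,"hand": 0.3}
    - {"x": 0,"y": 0.015,"z": 0.24,"rx": 0,"ry": 0,"rz": 0,"hand": 0.3}
    - {"x": 0,"y": 0.015,"z": 0.24,"rx": 0,"ry": 0,"rz": 0,"hand": 0.3}
    - {"x": 0,"y": 0.015,"z": 0.12,"rx": 0,"ry": 0,"rz": 0,"hand": 0.3}
    - {"x": 0,"y": 0.015,"z": 0,"rx": 0,"ry": 0,"rz": 0,"hand": 0.3}
    - {"x": 0,"y": 0.015,"z": -0.1,"rx": 0,"ry": 0,"rz": 0,"hand": 0.3}
    - {"x": 0,"y": 0.015,"z": -0.2,"rx": 0,"ry": 0,"rz": 0,"hand": 0.3}

```text
time: 10.13
tcp_pos: [0.5652, -0.1618, 0.2144]
tcp_rot: [3.139, -0.003, 0.517]
contact_force: [1.3, -1.0, 0.4]
width: 0.0275
```

```bash
python3 - <<'E'
from h import *
st(); im,d,p=grab('wrist','w9'); toolrel([.4555,.4063,.2],[np.pi,0,1.075])
E
```

```text
t 10.13 tcp [ 0.5652 -0.1618  0.2144] rot [ 3.139e+00 -3.000e-03  5.170e-01] F [ 1.3 -1.   0.4] w 0.0275
shift [ 0.6092 -1.8343  0.0561] rot [ 0.0062 -0.0031 -0.2788]
```

The first bar lies in the pan at (316,223). Next is bar D.

>>> arm_command:
  motion:
    - {"x": 0.04,"y": -0.1,"z": 0,"rx": 0,"ry": 0,"rz": 0,"hand": 0.4}
    - {"x": 0.08,"y": -0.23,"z": 0,"rx": 0,"ry": 0,"rz": 0,"hand": 0.4}
    - {"x": 0.33,"y": -1.0,"z": 0.02,"rx": 0,"ry": 0,"rz": -0.04,"hand": 0.4}
    - {"x": 0.33,"y": -1.0,"z": 0.02,"rx": 0,"ry": 0,"rz": -0.08,"hand": 0.4}
    - {"x": 0.33,"y": -1.0,"z": 0.02,"rx": 0,"ry": 0,"rz": -0.12,"hand": 0.4}
    - {"x": 0.33,"y": -1.0,"z": 0.02,"rx": 0,"ry": 0,"rz": -0.16,"hand": 0.4}
    - {"x": 0.33,"y": -1.0,"z": 0.02,"rx": 0,"ry": 0,"rz": -0.2,"hand": 0.4}
    - {"x": 0.33,"y": -1.0,"z": 0.02,"rx": 0,"ry": 0,"rz": -0.24,"hand": 0.4}
    - {"x": 0.33,"y": -1.0,"z": 0.02,"rx": 0,"ry": 0,"rz": -0.28,"hand": 0.4}

```text
time: 10.93
tcp_pos: [0.5002, 0.1566, 0.2069]
tcp_rot: [3.14, -0.005, 1.092]
contact_force: [-0.1, -0.2, -0.6]
width: 0.0367
```

```bash
python3 - <<'E'
from h import *
st(); toolrel([.4555,.4063,.05],[np.pi,0,1.075])
E
```

```text
t 10.93 tcp [0.5002 0.1566 0.2069] rot [ 3.14  -0.005  1.092] F [-0.1 -0.2 -0.6] w 0.0367
shift [ 0.6676 -0.5161  0.5259] rot [ 0.0006 -0.0027  0.0087]
```

>>> arm_command:
  motion:
    - {"x": 0.65,"y": -0.5,"z": 0,"rx": 0,"ry": 0,"rz": 0.008,"hand": 0.4}
    - {"x": 0.65,"y": -0.5,"z": 0,"rx": 0,"ry": 0,"rz": 0.008,"hand": 0.4}
    - {"x": 0.65,"y": -0.5,"z": 0,"rx": 0,"ry": 0,"rz": 0.008,"hand": 0.4}
    - {"x": 0.65,"y": -0.5,"z": 0.02,"rx": 0,"ry": 0,"rz": 0.008,"hand": 0.4}
    - {"x": 0.66,"y": -0.51,"z": 0.15,"rx": 0,"ry": 0,"rz": 0.008,"hand": 0.4}
    - {"x": 0.66,"y": -0.51,"z": 0.3,"rx": 0,"ry": 0,"rz": 0.008,"hand": 0.4}
    - {"x": 0.66,"y": -0.51,"z": 0.45,"rx": 0,"ry": 0,"rz": 0.008,"hand": 0.4}
    - {"x": 0.66,"y": -0.51,"z": 0.5,"rx": 0,"ry": 0,"rz": 0.008,"hand": 0.4}
    - {"x": 0.66,"y": -0.51,"z": 0.5,"rx": 0,"ry": 0,"rz": 0.008,"hand": 0.4}
    - {"x": 0.66,"y": -0.51,"z": 0.5,"rx": 0,"ry": 0,"rz": 0.008,"hand": 0.4}

```text
time: 11.77
tcp_pos: [0.4595, 0.394, 0.0521]
tcp_rot: [-3.14, 0.005, 1.062]
contact_force: [0.1, -0.3, -0.3]
width: 0.037
```

```bash
python3 - <<'E'
from h import *
grab('wrist','w10');st(); toolrel([.4555,.4063,.006],[np.pi,0,1.075]); bars('w10',.014,(.40,.59,.27,.44))
E
```

```text
t 11.82 tcp [0.4611 0.3946 0.0546] rot [-3.141e+00  1.000e-03  1.061e+00] F [0.5 0.6 0.3] w 0.037
shift [ 0.0252 -0.0354  0.162 ] rot [-0.0002  0.0005 -0.0069]
bar n 695 px [500. 209.] xy [0.5549 0.3768] ext 0.027 0.008 long axis ang 2.013
bar n 609 px [303. 248.] xy [0.4547 0.4078] ext 0.027 0.008 long axis ang 1.071
bar n 3112 px [598. 305.] xy [0.5807 0.2999] ext 0.067 0.029 long axis ang 1.442
bar n 283 px [518. 335.] xy [0.5355 0.304 ] ext 0.022 0.006 long axis ang 2.681
```

>>> arm_command:
  motion:
    - {"x": 0.027,"y": -0.036,"z": 0,"rx": 0,"ry": 0,"rz": -0.006,"hand": 0.4}
    - {"x": 0.027,"y": -0.036,"z": 0.1,"rx": 0,"ry": 0,"rz": -0.006,"hand": 0.4}
    - {"x": 0.027,"y": -0.036,"z": 0.162,"rx": 0,"ry": 0,"rz": -0.006,"hand": 0.4}
    - {"x": 0.027,"y": -0.036,"z": 0.162,"rx": 0,"ry": 0,"rz": -0.006,"hand": 0.4}
    - {"x": 0.027,"y": -0.036,"z": 0.162,"rx": 0,"ry": 0,"rz": -0.006,"hand": 0.4}
    - {"x": 0.027,"y": -0.036,"z": 0.162,"rx": 0,"ry": 0,"rz": -0.006,"hand": 0}
    - {"x": 0.027,"y": -0.036,"z": 0.162,"rx": 0,"ry": 0,"rz": -0.006,"hand": 0}
    - {"x": 0.027,"y": -0.036,"z": 0.162,"rx": 0,"ry": 0,"rz": -0.006,"hand": 0}
    - {"x": 0.027,"y": -0.036,"z": 0.162,"rx": 0,"ry": 0,"rz": -0.006,"hand": 0}
    - {"x": 0.027,"y": -0.036,"z": 0.162,"rx": 0,"ry": 0,"rz": -0.006,"hand": 0}

```text
time: 12.65
tcp_pos: [0.4564, 0.4071, 0.0067]
tcp_rot: [3.141, -0.001, 1.072]
contact_force: [-0.6, -0.6, 4.1]
width: 0.0092
```

```bash
python3 - <<'E'
from h import *
st(); toolrel([.562,-.163,.21],[np.pi,0,1.075])
E
```

```text
t 12.65 tcp [0.4564 0.4071 0.0067] rot [ 3.141e+00 -1.000e-03  1.072e+00] F [-0.6 -0.6  4.1] w 0.0092
shift [-1.5002  1.218  -0.6786] rot [ 0.0004 -0.0006 -0.0013]
```

>>> arm_command:
  motion:
    - {"x": 0,"y": 0,"z": -0.14,"rx": 0,"ry": 0,"rz": 0,"hand": 0}
    - {"x": 0,"y": 0,"z": -0.28,"rx": 0,"ry": 0,"rz": 0,"hand": 0}
    - {"x": 0,"y": 0,"z": -0.42,"rx": 0,"ry": 0,"rz": 0,"hand": 0}
    - {"x": -0.05,"y": 0.04,"z": -0.55,"rx": 0,"ry": 0,"rz": 0,"hand": 0}
    - {"x": -0.1,"y": 0.08,"z": -0.68,"rx": 0,"ry": 0,"rz": 0,"hand": 0}
    - {"x": -0.2,"y": 0.162,"z": -0.68,"rx": 0,"ry": 0,"rz": 0,"hand": 0}
    - {"x": -0.3,"y": 0.244,"z": -0.68,"rx": 0,"ry": 0,"rz": 0,"hand": 0}
    - {"x": -0.4,"y": 0.325,"z": -0.68,"rx": 0,"ry": 0,"rz": 0,"hand": 0}
    - {"x": -0.5,"y": 0.406,"z": -0.68,"rx": 0,"ry": 0,"rz": 0,"hand": 0}
    - {"x": -0.6,"y": 0.487,"z": -0.68,"rx": 0,"ry": 0,"rz": 0,"hand": 0}

```text
time: 13.48
tcp_pos: [0.4981, 0.177, 0.21]
tcp_rot: [3.141, 0.0, 1.073]
contact_force: [0.4, 0.2, -1.0]
width: 0.0089
```

```bash
python3 - <<'E'
from h import *
st(); toolrel([.562,-.163,.21],[np.pi,0,1.075])
E
```

```text
t 13.48 tcp [0.4981 0.177  0.21  ] rot [3.141 0.    1.073] F [ 0.4  0.2 -1. ] w 0.0089
shift [-8.941e-01  7.283e-01  5.000e-04] rot [ 0.0003  0.     -0.001 ]
```

>>> arm_command:
  motion:
    - {"x": -0.1,"y": 0.08,"z": 0,"rx": 0,"ry": 0,"rz": 0,"hand": 0}
    - {"x": -0.92,"y": 0.725,"z": 0,"rx": 0,"ry": 0,"rz": 0,"hand": 0}
    - {"x": -0.92,"y": 0.725,"z": 0,"rx": 0,"ry": 0,"rz": 0,"hand": 0}
    - {"x": -0.92,"y": 0.725,"z": 0,"rx": 0,"ry": 0,"rz": 0,"hand": 0}
    - {"x": -0.92,"y": 0.725,"z": 0,"rx": 0,"ry": 0,"rz": 0,"hand": 0}
    - {"x": -0.92,"y": 0.725,"z": 0,"rx": 0,"ry": 0,"rz": 0,"hand": 0}
    - {"x": -0.92,"y": 0.725,"z": 0,"rx": 0,"ry": 0,"rz": 0,"hand": 0}
    - {"x": -0.92,"y": 0.725,"z": 0.05,"rx": 0,"ry": 0,"rz": 0,"hand": 0}
    - {"x": -0.92,"y": 0.725,"z": 0.15,"rx": 0,"ry": 0,"rz": 0,"hand": 0}
    - {"x": -0.92,"y": 0.725,"z": 0.2,"rx": 0,"ry": 0,"rz": 0,"hand": 0}

```text
time: 14.32
tcp_pos: [0.5559, -0.1749, 0.1467]
tcp_rot: [-3.14, 0.003, 1.063]
contact_force: [-1.6, -0.3, -0.9]
width: 0.009
```

```bash
python3 - <<'E'
from h import *
st(); toolrel([.557,-.172,.085],[np.pi,0,1.075]);
E
```

```text
t 14.32 tcp [ 0.5559 -0.1749  0.1467] rot [-3.140e+00  3.000e-03  1.063e+00] F [-1.6 -0.3 -0.9] w 0.009
shift [ 0.011  -0.0012  0.2056] rot [-0.0006  0.0017 -0.0059]
```

>>> arm_command:
  motion:
    - {"x": 0.012,"y": 0,"z": 0.1,"rx": 0,"ry": 0,"rz": 0,"hand": 0}
    - {"x": 0.012,"y": 0,"z": 0.2,"rx": 0,"ry": 0,"rz": 0,"hand": 0}
    - {"x": 0.012,"y": 0,"z": 0.2,"rx": 0,"ry": 0,"rz": 0,"hand": 0}
    - {"x": 0.012,"y": 0,"z": 0.2,"rx": 0,"ry": 0,"rz": 0,"hand": 0.3}
    - {"x": 0.012,"y": 0,"z": 0.2,"rx": 0,"ry": 0,"rz": 0,"hand": 0.3}
    - {"x": 0.012,"y": 0,"z": 0.2,"rx": 0,"ry": 0,"rz": 0,"hand": 0.3}
    - {"x": 0.012,"y": 0,"z": 0.1,"rx": 0,"ry": 0,"rz": 0,"hand": 0.3}
    - {"x": 0.012,"y": 0,"z": 0,"rx": 0,"ry": 0,"rz": 0,"hand": 0.3}
    - {"x": 0.012,"y": 0,"z": -0.12,"rx": 0,"ry": 0,"rz": 0,"hand": 0.3}
    - {"x": 0.012,"y": 0,"z": -0.22,"rx": 0,"ry": 0,"rz": 0,"hand": 0.3}

```text
time: 15.15
tcp_pos: [0.5601, -0.1641, 0.2199]
tcp_rot: [3.138, -0.001, 1.073]
contact_force: [0.2, -0.4, -0.1]
width: 0.0274
```

```bash
python3 - <<'E'
from h import *
st(); toolrel([.555,.376,.21],[np.pi,0,2.011]); grab('wrist','w11')
E
```

```text
t 15.15 tcp [ 0.5601 -0.1641  0.2199] rot [ 3.138e+00 -1.000e-03  1.073e+00] F [ 0.2 -0.4 -0.1] w 0.0274
shift [ 1.574  -0.8742  0.0306] rot [ 0.002   0.0007 -0.4689]
```

Two bars are in the pan, at (318,214) and (335,224). Next is bar A.

>>> arm_command:
  motion:
    - {"x": 0.1,"y": -0.05,"z": 0,"rx": 0,"ry": 0,"rz": 0,"hand": 0.4}
    - {"x": 1.0,"y": -0.555,"z": 0,"rx": 0,"ry": 0,"rz": -0.05,"hand": 0.4}
    - {"x": 1.0,"y": -0.555,"z": 0,"rx": 0,"ry": 0,"rz": -0.1,"hand": 0.4}
    - {"x": 1.0,"y": -0.555,"z": 0,"rx": 0,"ry": 0,"rz": -0.16,"hand": 0.4}
    - {"x": 1.0,"y": -0.555,"z": 0,"rx": 0,"ry": 0,"rz": -0.22,"hand": 0.4}
    - {"x": 1.0,"y": -0.555,"z": 0,"rx": 0,"ry": 0,"rz": -0.28,"hand": 0.4}
    - {"x": 1.0,"y": -0.555,"z": 0,"rx": 0,"ry": 0,"rz": -0.34,"hand": 0.4}
    - {"x": 1.0,"y": -0.555,"z": 0,"rx": 0,"ry": 0,"rz": -0.4,"hand": 0.4}
    - {"x": 1.0,"y": -0.555,"z": 0,"rx": 0,"ry": 0,"rz": -0.45,"hand": 0.4}
    - {"x": 1.0,"y": -0.555,"z": 0,"rx": 0,"ry": 0,"rz": -0.468,"hand": 0.4}

```text
time: 16.03
tcp_pos: [0.5552, 0.1856, 0.218]
tcp_rot: [3.137, -0.002, 2.022]
contact_force: [-0.2, 0.3, 0.2]
width: 0.0365
```

```bash
python3 - <<'E'
from h import *
st(); toolrel([.555,.376,.055],[np.pi,0,2.011])
E
```

```text
t 16.03 tcp [0.5552 0.1856 0.218 ] rot [ 3.137e+00 -2.000e-03  2.022e+00] F [-0.2  0.3  0.2] w 0.0365
shift [0.5703 0.2736 0.5459] rot [ 0.0022 -0.0011  0.0053]
```

>>> arm_command:
  motion:
    - {"x": 0.56,"y": 0.27,"z": 0,"rx": 0,"ry": 0,"rz": 0.002,"hand": 0.4}
    - {"x": 0.56,"y": 0.27,"z": 0,"rx": 0,"ry": 0,"rz": 0.002,"hand": 0.4}
    - {"x": 0.56,"y": 0.27,"z": 0,"rx": 0,"ry": 0,"rz": 0.002,"hand": 0.4}
    - {"x": 0.56,"y": 0.27,"z": 0.1,"rx": 0,"ry": 0,"rz": 0.002,"hand": 0.4}
    - {"x": 0.56,"y": 0.27,"z": 0.25,"rx": 0,"ry": 0,"rz": 0.002,"hand": 0.4}
    - {"x": 0.56,"y": 0.27,"z": 0.4,"rx": 0,"ry": 0,"rz": 0.002,"hand": 0.4}
    - {"x": 0.56,"y": 0.27,"z": 0.53,"rx": 0,"ry": 0,"rz": 0.002,"hand": 0.4}
    - {"x": 0.56,"y": 0.27,"z": 0.53,"rx": 0,"ry": 0,"rz": 0.002,"hand": 0.4}
    - {"x": 0.56,"y": 0.27,"z": 0.53,"rx": 0,"ry": 0,"rz": 0.002,"hand": 0.4}
    - {"x": 0.56,"y": 0.27,"z": 0.53,"rx": 0,"ry": 0,"rz": 0.002,"hand": 0.4}

```text
time: 16.87
tcp_pos: [0.5585, 0.3656, 0.0575]
tcp_rot: [3.141, -0.0, 2.005]
contact_force: [0.5, 0.1, 0.8]
width: 0.0366
```

```bash
python3 - <<'E'
from h import *
grab('wrist','w12');st(); toolrel([.555,.376,.006],[np.pi,0,2.011]); bars('w12',.014,(.40,.62,.27,.44))
E
```

```text
t 16.92 tcp [0.5594 0.3663 0.0591] rot [ 3.138e+00 -1.000e-03  2.004e+00] F [-0.3  0.9  1.2] w 0.0367
shift [ 0.0353 -0.0002  0.1769] rot [ 0.0016 -0.0004 -0.0033]
bar n 31543 px [231. 178.] xy [0.4969 0.3864] ext 0.268 0.18 long axis ang 0.425
bar n 858 px [101. 242.] xy [0.4437 0.3268] ext 0.027 0.011 long axis ang 2.56
bar n 713 px [325. 245.] xy [0.555  0.3763] ext 0.028 0.009 long axis ang 2.008
bar n 185 px [360. 309.] xy [0.5894 0.3495] ext 0.028 0.004 long axis ang 2.026
bar n 18 px [321. 338.] xy [0.577  0.3233] ext 0.005 0.002 long axis ang 1.501
bar n 46 px [165. 339.] xy [0.4945 0.2848] ext 0.006 0.003 long axis ang 3.061
bar n 157 px [313. 357.] xy [0.578 0.31 ] ext 0.011 0.008 long axis ang 0.524
bar n 30 px [368. 358.] xy [0.6079 0.3232] ext 0.006 0.002 long axis ang 2.209
bar n 108 px [369. 381.] xy [0.6157 0.3093] ext 0.008 0.006 long axis ang 2.16
bar n 42 px [320. 381.] xy [0.5887 0.2968] ext 0.006 0.004 long axis ang 2.102
bar n 341 px [334. 411.] xy [0.6054 0.2808] ext 0.04 0.008 long axis ang 0.479
bar n 95 px [337. 420.] xy [0.61   0.2756] ext 0.024 0.004 long axis ang 0.408
```

>>> arm_command:
  motion:
    - {"x": 0.035,"y": 0,"z": 0,"rx": 0,"ry": 0,"rz": -0.002,"hand": 0.4}
    - {"x": 0.035,"y": 0,"z": 0.1,"rx": 0,"ry": 0,"rz": -0.002,"hand": 0.4}
    - {"x": 0.035,"y": 0,"z": 0.177,"rx": 0,"ry": 0,"rz": -0.002,"hand": 0.4}
    - {"x": 0.035,"y": 0,"z": 0.177,"rx": 0,"ry": 0,"rz": -0.002,"hand": 0.4}
    - {"x": 0.035,"y": 0,"z": 0.177,"rx": 0,"ry": 0,"rz": -0.002,"hand": 0.4}
    - {"x": 0.035,"y": 0,"z": 0.177,"rx": 0,"ry": 0,"rz": -0.002,"hand": 0}
    - {"x": 0.035,"y": 0,"z": 0.177,"rx": 0,"ry": 0,"rz": -0.002,"hand": 0}
    - {"x": 0.035,"y": 0,"z": 0.177,"rx": 0,"ry": 0,"rz": -0.002,"hand": 0}
    - {"x": 0.035,"y": 0,"z": 0.177,"rx": 0,"ry": 0,"rz": -0.002,"hand": 0}
    - {"x": 0.035,"y": 0,"z": 0.177,"rx": 0,"ry": 0,"rz": -0.002,"hand": 0}

```text
time: 17.75
tcp_pos: [0.5541, 0.3751, 0.0045]
tcp_rot: [3.141, -0.0, 2.009]
contact_force: [-0.7, -1.5, 5.9]
width: 0.0095
```

```bash
python3 - <<'E'
from h import *
st(); toolrel([.562,-.163,.21],[np.pi,0,2.011])
E
```

```text
t 17.75 tcp [0.5541 0.3751 0.0045] rot [ 3.141 -0.     2.009] F [-0.7 -1.5  5.9] w 0.0095
shift [-1.6357 -0.736  -0.6856] rot [ 0.0004 -0.     -0.0012]
```

>>> arm_command:
  motion:
    - {"x": 0,"y": 0,"z": -0.14,"rx": 0,"ry": 0,"rz": 0,"hand": 0}
    - {"x": 0,"y": 0,"z": -0.28,"rx": 0,"ry": 0,"rz": 0,"hand": 0}
    - {"x": 0,"y": 0,"z": -0.42,"rx": 0,"ry": 0,"rz": 0,"hand": 0}
    - {"x": 0,"y": 0,"z": -0.55,"rx": 0,"ry": 0,"rz": 0,"hand": 0}
    - {"x": -0.06,"y": -0.03,"z": -0.68,"rx": 0,"ry": 0,"rz": 0,"hand": 0}
    - {"x": -0.8,"y": -0.36,"z": -0.7,"rx": 0,"ry": 0,"rz": 0,"hand": 0}
    - {"x": -0.8,"y": -0.36,"z": -0.7,"rx": 0,"ry": 0,"rz": 0,"hand": 0}
    - {"x": -0.8,"y": -0.36,"z": -0.7,"rx": 0,"ry": 0,"rz": 0,"hand": 0}
    - {"x": -0.8,"y": -0.36,"z": -0.7,"rx": 0,"ry": 0,"rz": 0,"hand": 0}
    - {"x": -0.8,"y": -0.36,"z": -0.7,"rx": 0,"ry": 0,"rz": 0,"hand": 0}

```text
time: 18.58
tcp_pos: [0.5568, 0.1454, 0.2124]
tcp_rot: [-3.142, 0.001, 2.009]
contact_force: [0.9, -0.6, -0.2]
width: 0.0092
```

```bash
python3 - <<'E'
from h import *
st(); toolrel([.558,-.152,.085],[np.pi,0,2.011])
E
```

```text
t 18.58 tcp [0.5568 0.1454 0.2124] rot [-3.142e+00  1.000e-03  2.009e+00] F [ 0.9 -0.6 -0.2] w 0.0092
shift [-0.8992 -0.417   0.4252] rot [-0.      0.0003 -0.0011]
```

>>> arm_command:
  motion:
    - {"x": -0.88,"y": -0.408,"z": 0,"rx": 0,"ry": 0,"rz": 0,"hand": 0}
    - {"x": -0.88,"y": -0.408,"z": 0,"rx": 0,"ry": 0,"rz": 0,"hand": 0}
    - {"x": -0.88,"y": -0.408,"z": 0,"rx": 0,"ry": 0,"rz": 0,"hand": 0}
    - {"x": -0.88,"y": -0.408,"z": 0,"rx": 0,"ry": 0,"rz": 0,"hand": 0}
    - {"x": -0.88,"y": -0.408,"z": 0,"rx": 0,"ry": 0,"rz": 0,"hand": 0}
    - {"x": -0.88,"y": -0.408,"z": 0,"rx": 0,"ry": 0,"rz": 0,"hand": 0}
    - {"x": -0.88,"y": -0.408,"z": 0,"rx": 0,"ry": 0,"rz": 0,"hand": 0}
    - {"x": -0.89,"y": -0.413,"z": 0.1,"rx": 0,"ry": 0,"rz": 0,"hand": 0}
    - {"x": -0.89,"y": -0.413,"z": 0.2,"rx": 0,"ry": 0,"rz": 0,"hand": 0}
    - {"x": -0.89,"y": -0.413,"z": 0.2,"rx": 0,"ry": 0,"rz": 0,"hand": 0}

```text
time: 19.42
tcp_pos: [0.5542, -0.1481, 0.1474]
tcp_rot: [-3.135, -0.006, 2.006]
contact_force: [-1.4, 0.8, -1.3]
width: 0.0093
```

```bash
python3 - <<'E'
from h import *
st(); toolrel([.558,-.152,.085],[np.pi,0,2.011])
E
```

```text
t 19.42 tcp [ 0.5542 -0.1481  0.1474] rot [-3.135 -0.006  2.006] F [-1.4  0.8 -1.3] w 0.0093
shift [-0.0181  0.0074  0.2077] rot [-0.0035 -0.0028 -0.0024]
```

>>> arm_command:
  motion:
    - {"x": -0.008,"y": 0.008,"z": 0.1,"rx": 0,"ry": 0,"rz": 0,"hand": 0}
    - {"x": -0.008,"y": 0.008,"z": 0.2,"rx": 0,"ry": 0,"rz": 0,"hand": 0}
    - {"x": -0.008,"y": 0.008,"z": 0.2,"rx": 0,"ry": 0,"rz": 0,"hand": 0}
    - {"x": -0.008,"y": 0.008,"z": 0.2,"rx": 0,"ry": 0,"rz": 0,"hand": 0.3}
    - {"x": -0.008,"y": 0.008,"z": 0.2,"rx": 0,"ry": 0,"rz": 0,"hand": 0.3}
    - {"x": -0.008,"y": 0.008,"z": 0.2,"rx": 0,"ry": 0,"rz": 0,"hand": 0.3}
    - {"x": -0.008,"y": 0.008,"z": 0.1,"rx": 0,"ry": 0,"rz": 0,"hand": 0.3}
    - {"x": -0.008,"y": 0.008,"z": 0,"rx": 0,"ry": 0,"rz": 0,"hand": 0.3}
    - {"x": -0.008,"y": 0.008,"z": -0.12,"rx": 0,"ry": 0,"rz": 0,"hand": 0.3}
    - {"x": -0.008,"y": 0.008,"z": -0.22,"rx": 0,"ry": 0,"rz": 0,"hand": 0.3}

```text
time: 20.25
tcp_pos: [0.5622, -0.1475, 0.2225]
tcp_rot: [3.139, 0.002, 2.01]
contact_force: [0.4, 0.2, 0.2]
width: 0.0275
```

```bash
python3 - <<'E'
from h import *
st(); toolrel([.4437,.3266,.21],[np.pi,0,2.558]); grab('wrist','w13')
E
```

```text
t 20.25 tcp [ 0.5622 -0.1475  0.2225] rot [3.139e+00 2.000e-03 2.010e+00] F [0.4 0.2 0.2] w 0.0275
shift [1.5985 0.3136 0.0388] rot [ 0.0009  0.0015 -0.2742]
```

Three bars are in the pan. Next is bar E, with a path kept high over the pot.

>>> arm_command:
  motion:
    - {"x": 0.1,"y": 0.02,"z": 0,"rx": 0,"ry": 0,"rz": 0,"hand": 0.4}
    - {"x": 1.0,"y": 0.2,"z": 0,"rx": 0,"ry": 0,"rz": -0.05,"hand": 0.4}
    - {"x": 1.0,"y": 0.2,"z": 0,"rx": 0,"ry": 0,"rz": -0.1,"hand": 0.4}
    - {"x": 1.0,"y": 0.2,"z": 0,"rx": 0,"ry": 0,"rz": -0.15,"hand": 0.4}
    - {"x": 1.0,"y": 0.2,"z": 0,"rx": 0,"ry": 0,"rz": -0.2,"hand": 0.4}
    - {"x": 1.0,"y": 0.2,"z": 0,"rx": 0,"ry": 0,"rz": -0.25,"hand": 0.4}
    - {"x": 1.0,"y": 0.2,"z": 0,"rx": 0,"ry": 0,"rz": -0.274,"hand": 0.4}
    - {"x": 1.0,"y": 0.2,"z": 0,"rx": 0,"ry": 0,"rz": -0.274,"hand": 0.4}

```text
time: 20.97
tcp_pos: [0.4871, 0.1538, 0.2204]
tcp_rot: [3.139, 0.002, 2.563]
contact_force: [1.1, -0.4, 0.2]
width: 0.0365
```

```bash
python3 - <<'E'
from h import *
st(); toolrel([.4437,.3266,.055],[np.pi,0,2.558])
E
```

```text
t 20.97 tcp [0.4871 0.1538 0.2204] rot [3.139e+00 2.000e-03 2.563e+00] F [ 1.1 -0.4  0.2] w 0.0365
shift [0.4368 0.4017 0.5516] rot [0.0013 0.0009 0.0027]
```

>>> arm_command:
  motion:
    - {"x": 0.43,"y": 0.395,"z": 0,"rx": 0,"ry": 0,"rz": 0,"hand": 0.4}
    - {"x": 0.43,"y": 0.395,"z": 0,"rx": 0,"ry": 0,"rz": 0,"hand": 0.4}
    - {"x": 0.43,"y": 0.395,"z": 0,"rx": 0,"ry": 0,"rz": 0,"hand": 0.4}
    - {"x": 0.43,"y": 0.395,"z": 0.1,"rx": 0,"ry": 0,"rz": 0,"hand": 0.4}
    - {"x": 0.43,"y": 0.395,"z": 0.25,"rx": 0,"ry": 0,"rz": 0,"hand": 0.4}
    - {"x": 0.43,"y": 0.395,"z": 0.4,"rx": 0,"ry": 0,"rz": 0,"hand": 0.4}
    - {"x": 0.43,"y": 0.395,"z": 0.54,"rx": 0,"ry": 0,"rz": 0,"hand": 0.4}
    - {"x": 0.43,"y": 0.395,"z": 0.54,"rx": 0,"ry": 0,"rz": 0,"hand": 0.4}
    - {"x": 0.43,"y": 0.395,"z": 0.54,"rx": 0,"ry": 0,"rz": 0,"hand": 0.4}
    - {"x": 0.43,"y": 0.395,"z": 0.54,"rx": 0,"ry": 0,"rz": 0,"hand": 0.4}

```text
time: 21.8
tcp_pos: [0.4465, 0.3199, 0.0573]
tcp_rot: [3.141, 0.0, 2.557]
contact_force: [0.2, 0.5, 0.7]
width: 0.0365
```

```bash
python3 - <<'E'
from h import *
grab('wrist','w14');st(); toolrel([.4437,.3266,.006],[np.pi,0,2.558]); bars('w14',.014,(.40,.57,.28,.42))
E
```

```text
t 21.85 tcp [0.4473 0.3204 0.0584] rot [3.139e+00 1.000e-03 2.557e+00] F [-0.5 -0.1  1. ] w 0.0369
shift [0.0216 0.0102 0.1747] rot [ 0.0014  0.0005 -0.0006]
bar n 3045 px [392. 129.] xy [0.4053 0.3892] ext 0.094 0.015 long axis ang 1.487
bar n 1498 px [241. 251.] xy [0.4153 0.2875] ext 0.036 0.017 long axis ang 3.071
bar n 701 px [325. 251.] xy [0.4409 0.3255] ext 0.027 0.009 long axis ang 2.56
bar n 807 px [562. 318.] xy [0.55   0.4168] ext 0.057 0.009 long axis ang 3.057
bar n 126 px [369. 379.] xy [0.5238 0.3033] ext 0.01 0.005 long axis ang 2.729
bar n 204 px [385. 441.] xy [0.5671 0.2879] ext 0.018 0.007 long axis ang 1.482
```

>>> arm_command:
  motion:
    - {"x": 0.024,"y": 0.01,"z": 0,"rx": 0,"ry": 0,"rz": 0,"hand": 0.4}
    - {"x": 0.024,"y": 0.01,"z": 0.1,"rx": 0,"ry": 0,"rz": 0,"hand": 0.4}
    - {"x": 0.024,"y": 0.01,"z": 0.172,"rx": 0,"ry": 0,"rz": 0,"hand": 0.4}
    - {"x": 0.024,"y": 0.01,"z": 0.172,"rx": 0,"ry": 0,"rz": 0,"hand": 0.4}
    - {"x": 0.024,"y": 0.01,"z": 0.172,"rx": 0,"ry": 0,"rz": 0,"hand": 0.4}
    - {"x": 0.024,"y": 0.01,"z": 0.172,"rx": 0,"ry": 0,"rz": 0,"hand": 0}
    - {"x": 0.024,"y": 0.01,"z": 0.172,"rx": 0,"ry": 0,"rz": 0,"hand": 0}
    - {"x": 0.024,"y": 0.01,"z": 0.172,"rx": 0,"ry": 0,"rz": 0,"hand": 0}
    - {"x": 0.024,"y": 0.01,"z": 0.172,"rx": 0,"ry": 0,"rz": 0,"hand": 0}
    - {"x": 0.024,"y": 0.01,"z": 0.172,"rx": 0,"ry": 0,"rz": 0,"hand": 0}

```text
time: 22.68
tcp_pos: [0.4423, 0.3257, 0.0053]
tcp_rot: [3.141, 0.0, 2.556]
contact_force: [-0.5, 0.1, 2.8]
width: 0.0094
```

```bash
python3 - <<'E'
from h import *
st(); toolrel([.564,-.163,.21],[np.pi,0,2.558])
E
```

```text
t 22.68 tcp [0.4423 0.3257 0.0053] rot [3.141 0.    2.556] F [-0.5  0.1  2.8] w 0.0094
shift [-1.2381 -1.1335 -0.6823] rot [ 0.0003  0.0002 -0.0008]
```

>>> arm_command:
  motion:
    - {"x": 0,"y": 0,"z": -0.14,"rx": 0,"ry": 0,"rz": 0,"hand": 0}
    - {"x": 0,"y": 0,"z": -0.28,"rx": 0,"ry": 0,"rz": 0,"hand": 0}
    - {"x": 0,"y": 0,"z": -0.42,"rx": 0,"ry": 0,"rz": 0,"hand": 0}
    - {"x": 0,"y": 0,"z": -0.55,"rx": 0,"ry": 0,"rz": 0,"hand": 0}
    - {"x": -0.05,"y": -0.04,"z": -0.68,"rx": 0,"ry": 0,"rz": 0,"hand": 0}
    - {"x": -0.6,"y": -0.55,"z": -0.7,"rx": 0,"ry": 0,"rz": 0,"hand": 0}
    - {"x": -0.6,"y": -0.55,"z": -0.7,"rx": 0,"ry": 0,"rz": 0,"hand": 0}
    - {"x": -0.6,"y": -0.55,"z": -0.7,"rx": 0,"ry": 0,"rz": 0,"hand": 0}
    - {"x": -0.6,"y": -0.55,"z": -0.7,"rx": 0,"ry": 0,"rz": 0,"hand": 0}
    - {"x": -0.6,"y": -0.55,"z": -0.7,"rx": 0,"ry": 0,"rz": 0,"hand": 0}

```text
time: 23.52
tcp_pos: [0.4968, 0.1037, 0.2145]
tcp_rot: [-3.141, 0.001, 2.557]
contact_force: [0.8, 0.2, -0.3]
width: 0.0092
```

```bash
python3 - <<'E'
from h import *
st(); toolrel([.560,-.165,.085],[np.pi,0,2.558])
E
```

```text
t 23.52 tcp [0.4968 0.1037 0.2145] rot [-3.141e+00  1.000e-03  2.557e+00] F [ 0.8  0.2 -0.3] w 0.0092
shift [-0.6696 -0.6304  0.4324] rot [-0.0002  0.0004 -0.0005]
```

>>> arm_command:
  motion:
    - {"x": -0.65,"y": -0.615,"z": 0,"rx": 0,"ry": 0,"rz": 0,"hand": 0}
    - {"x": -0.65,"y": -0.615,"z": 0,"rx": 0,"ry": 0,"rz": 0,"hand": 0}
    - {"x": -0.65,"y": -0.615,"z": 0,"rx": 0,"ry": 0,"rz": 0,"hand": 0}
    - {"x": -0.65,"y": -0.615,"z": 0,"rx": 0,"ry": 0,"rz": 0,"hand": 0}
    - {"x": -0.65,"y": -0.615,"z": 0,"rx": 0,"ry": 0,"rz": 0,"hand": 0}
    - {"x": -0.65,"y": -0.615,"z": 0,"rx": 0,"ry": 0,"rz": 0,"hand": 0}
    - {"x": -0.65,"y": -0.615,"z": 0,"rx": 0,"ry": 0,"rz": 0,"hand": 0}
    - {"x": -0.66,"y": -0.62,"z": 0.1,"rx": 0,"ry": 0,"rz": 0,"hand": 0}
    - {"x": -0.66,"y": -0.62,"z": 0.2,"rx": 0,"ry": 0,"rz": 0,"hand": 0}
    - {"x": -0.66,"y": -0.62,"z": 0.2,"rx": 0,"ry": 0,"rz": 0,"hand": 0}

```text
time: 24.35
tcp_pos: [0.5555, -0.1593, 0.1492]
tcp_rot: [-3.139, -0.009, 2.555]
contact_force: [-0.8, 0.2, -1.4]
width: 0.0096
```

```bash
python3 - <<'E'
from h import *
st(); toolrel([.560,-.165,.085],[np.pi,0,2.558])
E
```

```text
t 24.35 tcp [ 0.5555 -0.1593  0.1492] rot [-3.139 -0.009  2.555] F [-0.8  0.2 -1.4] w 0.0096
shift [-0.0248 -0.0069  0.2137] rot [-0.0014 -0.0043 -0.0014]
```

>>> arm_command:
  motion:
    - {"x": -0.012,"y": -0.005,"z": 0.1,"rx": 0,"ry": 0,"rz": 0,"hand": 0}
    - {"x": -0.012,"y": -0.005,"z": 0.2,"rx": 0,"ry": 0,"rz": 0,"hand": 0}
    - {"x": -0.012,"y": -0.005,"z": 0.2,"rx": 0,"ry": 0,"rz": 0,"hand": 0}
    - {"x": -0.012,"y": -0.005,"z": 0.2,"rx": 0,"ry": 0,"rz": 0,"hand": 0.3}
    - {"x": -0.012,"y": -0.005,"z": 0.2,"rx": 0,"ry": 0,"rz": 0,"hand": 0.3}
    - {"x": -0.012,"y": -0.005,"z": 0.2,"rx": 0,"ry": 0,"rz": 0,"hand": 0.3}
    - {"x": -0.012,"y": -0.005,"z": 0.1,"rx": 0,"ry": 0,"rz": 0,"hand": 0.3}
    - {"x": -0.012,"y": -0.005,"z": 0,"rx": 0,"ry": 0,"rz": 0,"hand": 0.3}
    - {"x": -0.012,"y": -0.005,"z": -0.12,"rx": 0,"ry": 0,"rz": 0,"hand": 0.3}
    - {"x": -0.012,"y": -0.005,"z": -0.22,"rx": 0,"ry": 0,"rz": 0,"hand": 0.3}

```text
time: 25.18
tcp_pos: [0.5622, -0.1613, 0.2243]
tcp_rot: [3.141, 0.003, 2.558]
contact_force: [0.7, 0.2, 0.3]
width: 0.0278
```

```bash
python3 - <<'E'
from h import *
st(); toolrel([.528,.3035,.21],[np.pi,0,2.776]); grab('wrist','w15'); grab('top','top1'); bars('top1',.014,(.39,.62,.27,.44))
E
```

```text
t 25.18 tcp [ 0.5622 -0.1613  0.2243] rot [3.141e+00 3.000e-03 2.558e+00] F [0.7 0.2 0.3] w 0.0278
shift [0.9496 1.2296 0.0457] rot [ 0.0002  0.0016 -0.1092]
bar n 170 px [225. 210.] xy [0.6004 0.2975] ext 0.081 0.046 long axis ang 1.089
bar n 17 px [225. 232.] xy [0.535  0.2993] ext 0.023 0.006 long axis ang 2.77
bar n 15 px [232. 261.] xy [0.4459 0.2805] ext 0.033 0.006 long axis ang 2.997
```

Four bars are in the pan, one of them lying across others. Bar B is unmoved at (225,232) in the top view, and I fetch it next.

>>> arm_command:
  motion:
    - {"x": 0.08,"y": 0.1,"z": 0,"rx": 0,"ry": 0,"rz": -0.03,"hand": 0.3}
    - {"x": 0.75,"y": 0.975,"z": 0,"rx": 0,"ry": 0,"rz": -0.06,"hand": 0.3}
    - {"x": 0.75,"y": 0.975,"z": 0,"rx": 0,"ry": 0,"rz": -0.09,"hand": 0.3}
    - {"x": 0.75,"y": 0.975,"z": 0,"rx": 0,"ry": 0,"rz": -0.109,"hand": 0.3}
    - {"x": 0.75,"y": 0.975,"z": 0,"rx": 0,"ry": 0,"rz": -0.109,"hand": 0.3}
    - {"x": 0.75,"y": 0.975,"z": 0,"rx": 0,"ry": 0,"rz": -0.109,"hand": 0.3}
    - {"x": 0.75,"y": 0.975,"z": 0,"rx": 0,"ry": 0,"rz": -0.109,"hand": 0.3}
    - {"x": 0.75,"y": 0.975,"z": 0,"rx": 0,"ry": 0,"rz": -0.109,"hand": 0.3}
    - {"x": 0.75,"y": 0.975,"z": 0,"rx": 0,"ry": 0,"rz": -0.109,"hand": 0.3}
    - {"x": 0.75,"y": 0.975,"z": 0,"rx": 0,"ry": 0,"rz": -0.109,"hand": 0.3}

```text
time: 26.12
tcp_pos: [0.5322, 0.2164, 0.2223]
tcp_rot: [3.136, -0.0, 2.788]
contact_force: [0.1, 0.0, 0.2]
width: 0.0279
```

```bash
python3 - <<'E'
from h import *
st(); toolrel([.528,.3035,.06],[np.pi,0,2.776])
E
```

```text
t 26.12 tcp [0.5322 0.2164 0.2223] rot [ 3.136 -0.     2.788] F [0.1 0.  0.2] w 0.0279
shift [0.1136 0.2642 0.5427] rot [ 0.003  -0.0002  0.0058]
```

>>> arm_command:
  motion:
    - {"x": 0.11,"y": 0.26,"z": 0,"rx": 0,"ry": 0,"rz": 0.004,"hand": 0.3}
    - {"x": 0.11,"y": 0.26,"z": 0,"rx": 0,"ry": 0,"rz": 0.004,"hand": 0.3}
    - {"x": 0.11,"y": 0.26,"z": 0.1,"rx": 0,"ry": 0,"rz": 0.004,"hand": 0.3}
    - {"x": 0.11,"y": 0.26,"z": 0.2,"rx": 0,"ry": 0,"rz": 0.004,"hand": 0.3}
    - {"x": 0.11,"y": 0.26,"z": 0.35,"rx": 0,"ry": 0,"rz": 0.004,"hand": 0.3}
    - {"x": 0.11,"y": 0.26,"z": 0.48,"rx": 0,"ry": 0,"rz": 0.004,"hand": 0.3}
    - {"x": 0.11,"y": 0.26,"z": 0.53,"rx": 0,"ry": 0,"rz": 0.004,"hand": 0.3}
    - {"x": 0.11,"y": 0.26,"z": 0.53,"rx": 0,"ry": 0,"rz": 0.004,"hand": 0.3}
    - {"x": 0.11,"y": 0.26,"z": 0.53,"rx": 0,"ry": 0,"rz": 0.004,"hand": 0.3}

```text
time: 26.87
tcp_pos: [0.5328, 0.2915, 0.0623]
tcp_rot: [3.141, -0.0, 2.767]
contact_force: [-0.0, 0.3, 0.6]
width: 0.0278
```

```bash
python3 - <<'E'
from h import *
grab('wrist','w16');st(); toolrel([.528,.3035,.006],[np.pi,0,2.776]); bars('w16',.014,(.49,.57,.25,.35))
E
```

```text
t 26.92 tcp [0.5336 0.2921 0.0636] rot [3.139e+00 1.000e-03 2.767e+00] F [1.1 0.1 0.2] w 0.0273
shift [0.0314 0.028  0.1919] rot [ 0.0014  0.0008 -0.0046]
bar n 3236 px [260. 240.] xy [0.5083 0.2641] ext 0.042 0.03 long axis ang 3.088
bar n 667 px [336. 257.] xy [0.5336 0.3002] ext 0.028 0.009 long axis ang 2.78
```

>>> arm_command:
  motion:
    - {"x": 0.031,"y": 0.028,"z": 0,"rx": 0,"ry": 0,"rz": -0.003,"hand": 0.3}
    - {"x": 0.031,"y": 0.028,"z": 0,"rx": 0,"ry": 0,"rz": -0.003,"hand": 0.3}
    - {"x": 0.031,"y": 0.028,"z": 0.08,"rx": 0,"ry": 0,"rz": -0.003,"hand": 0.3}
    - {"x": 0.031,"y": 0.028,"z": 0.15,"rx": 0,"ry": 0,"rz": -0.003,"hand": 0.3}
    - {"x": 0.031,"y": 0.028,"z": 0.188,"rx": 0,"ry": 0,"rz": -0.003,"hand": 0.3}
    - {"x": 0.031,"y": 0.028,"z": 0.188,"rx": 0,"ry": 0,"rz": -0.003,"hand": 0.3}
    - {"x": 0.031,"y": 0.028,"z": 0.188,"rx": 0,"ry": 0,"rz": -0.003,"hand": 0}
    - {"x": 0.031,"y": 0.028,"z": 0.188,"rx": 0,"ry": 0,"rz": -0.003,"hand": 0}
    - {"x": 0.031,"y": 0.028,"z": 0.188,"rx": 0,"ry": 0,"rz": -0.003,"hand": 0}
    - {"x": 0.031,"y": 0.028,"z": 0.188,"rx": 0,"ry": 0,"rz": -0.003,"hand": 0}

```text
time: 27.75
tcp_pos: [0.5272, 0.3026, 0.0056]
tcp_rot: [3.141, 0.001, 2.773]
contact_force: [-0.1, 0.2, 3.1]
width: 0.0093
```

```bash
python3 - <<'E'
from h import *
st(); toolrel([.55,-.163,.21],[np.pi,0,2.776])
E
```

```text
t 27.75 tcp [0.5272 0.3026 0.0056] rot [3.141e+00 1.000e-03 2.773e+00] F [-0.1  0.2  3.1] w 0.0093
shift [-0.6307 -1.4194 -0.6825] rot [ 0.0005  0.0003 -0.0016]
```

>>> arm_command:
  motion:
    - {"x": 0,"y": 0,"z": -0.14,"rx": 0,"ry": 0,"rz": 0,"hand": 0}
    - {"x": 0,"y": 0,"z": -0.28,"rx": 0,"ry": 0,"rz": 0,"hand": 0}
    - {"x": 0,"y": 0,"z": -0.42,"rx": 0,"ry": 0,"rz": 0,"hand": 0}
    - {"x": 0,"y": 0,"z": -0.55,"rx": 0,"ry": 0,"rz": 0,"hand": 0}
    - {"x": -0.03,"y": -0.06,"z": -0.68,"rx": 0,"ry": 0,"rz": 0,"hand": 0}
    - {"x": -0.32,"y": -0.72,"z": -0.72,"rx": 0,"ry": 0,"rz": 0,"hand": 0}
    - {"x": -0.32,"y": -0.72,"z": -0.72,"rx": 0,"ry": 0,"rz": 0,"hand": 0}
    - {"x": -0.32,"y": -0.72,"z": -0.72,"rx": 0,"ry": 0,"rz": 0,"hand": 0}
    - {"x": -0.32,"y": -0.72,"z": -0.72,"rx": 0,"ry": 0,"rz": 0,"hand": 0}
    - {"x": -0.32,"y": -0.72,"z": -0.72,"rx": 0,"ry": 0,"rz": 0,"hand": 0}

```text
time: 28.58
tcp_pos: [0.5378, 0.0734, 0.2206]
tcp_rot: [-3.141, 0.001, 2.773]
contact_force: [0.7, -1.2, 0.6]
width: 0.0091
```

```bash
python3 - <<'E'
from h import *
st(); toolrel([.552,-.168,.09],[np.pi,0,2.776])
E
```

```text
t 28.58 tcp [0.5378 0.0734 0.2206] rot [-3.141e+00  1.000e-03  2.773e+00] F [ 0.7 -1.2  0.6] w 0.0091
shift [-0.3338 -0.7332  0.4359] rot [-0.0003  0.0003 -0.0015]
```

>>> arm_command:
  motion:
    - {"x": -0.325,"y": -0.715,"z": 0,"rx": 0,"ry": 0,"rz": 0,"hand": 0}
    - {"x": -0.325,"y": -0.715,"z": 0,"rx": 0,"ry": 0,"rz": 0,"hand": 0}
    - {"x": -0.325,"y": -0.715,"z": 0,"rx": 0,"ry": 0,"rz": 0,"hand": 0}
    - {"x": -0.325,"y": -0.715,"z": 0,"rx": 0,"ry": 0,"rz": 0,"hand": 0}
    - {"x": -0.325,"y": -0.715,"z": 0,"rx": 0,"ry": 0,"rz": 0,"hand": 0}
    - {"x": -0.325,"y": -0.715,"z": 0,"rx": 0,"ry": 0,"rz": 0,"hand": 0}
    - {"x": -0.325,"y": -0.72,"z": 0,"rx": 0,"ry": 0,"rz": 0,"hand": 0}
    - {"x": -0.325,"y": -0.72,"z": 0.12,"rx": 0,"ry": 0,"rz": 0,"hand": 0}
    - {"x": -0.325,"y": -0.72,"z": 0.2,"rx": 0,"ry": 0,"rz": 0,"hand": 0}
    - {"x": -0.325,"y": -0.72,"z": 0.2,"rx": 0,"ry": 0,"rz": 0,"hand": 0}

```text
time: 29.42
tcp_pos: [0.548, -0.161, 0.1561]
tcp_rot: [-3.141, -0.007, 2.773]
contact_force: [-1.4, -0.2, -0.5]
width: 0.0093
```

```bash
python3 - <<'E'
from h import *
st(); toolrel([.552,-.168,.09],[np.pi,0,2.776])
E
```

```text
t 29.42 tcp [ 0.548  -0.161   0.1561] rot [-3.141 -0.007  2.773] F [-1.4 -0.2 -0.5] w 0.0093
shift [-0.0226 -0.0169  0.2203] rot [-0.0004 -0.0037 -0.0016]
```

>>> arm_command:
  motion:
    - {"x": -0.015,"y": -0.014,"z": 0.1,"rx": 0,"ry": 0,"rz": 0,"hand": 0}
    - {"x": -0.015,"y": -0.014,"z": 0.2,"rx": 0,"ry": 0,"rz": 0,"hand": 0}
    - {"x": -0.015,"y": -0.014,"z": 0.22,"rx": 0,"ry": 0,"rz": 0,"hand": 0}
    - {"x": -0.015,"y": -0.014,"z": 0.22,"rx": 0,"ry": 0,"rz": 0,"hand": 0.3}
    - {"x": -0.015,"y": -0.014,"z": 0.22,"rx": 0,"ry": 0,"rz": 0,"hand": 0.3}
    - {"x": -0.015,"y": -0.014,"z": 0.22,"rx": 0,"ry": 0,"rz": 0,"hand": 0.3}
    - {"x": -0.015,"y": -0.014,"z": 0.1,"rx": 0,"ry": 0,"rz": 0,"hand": 0.3}
    - {"x": -0.015,"y": -0.014,"z": 0,"rx": 0,"ry": 0,"rz": 0,"hand": 0.3}
    - {"x": -0.015,"y": -0.014,"z": -0.12,"rx": 0,"ry": 0,"rz": 0,"hand": 0.3}
    - {"x": -0.015,"y": -0.014,"z": -0.22,"rx": 0,"ry": 0,"rz": 0,"hand": 0.3}

```text
time: 30.25
tcp_pos: [0.5548, -0.1661, 0.2304]
tcp_rot: [3.141, 0.004, 2.774]
contact_force: [0.5, 1.0, -0.5]
width: 0.0273
```

```bash
python3 - <<'E'
from h import *
st(); grab('wrist','w17')
E
```

```text
t 30.25 tcp [ 0.5548 -0.1661  0.2304] rot [3.141 0.004 2.774] F [ 0.5  1.  -0.5] w 0.0273
```

All visible bars are in the pan around (330,218). I rotate to yaw about 0 and take an overview of the plate, pot and mat.

>>> arm_command:
  motion:
    - {"x": 0,"y": 0,"z": -0.1,"rx": 0,"ry": 0,"rz": 0.06,"hand": 0.5}
    - {"x": 0,"y": 0,"z": -0.2,"rx": 0,"ry": 0,"rz": 0.12,"hand": 0.5}
    - {"x": 0,"y": 0.1,"z": -0.3,"rx": 0,"ry": 0,"rz": 0.18,"hand": 0.5}
    - {"x": 0,"y": 0.2,"z": -0.4,"rx": 0,"ry": 0,"rz": 0.24,"hand": 0.5}
    - {"x": 0,"y": 0.3,"z": -0.5,"rx": 0,"ry": 0,"rz": 0.3,"hand": 0.5}
    - {"x": 0,"y": 0.4,"z": -0.55,"rx": 0,"ry": 0,"rz": 0.36,"hand": 0.5}
    - {"x": 0,"y": 0.5,"z": -0.55,"rx": 0,"ry": 0,"rz": 0.42,"hand": 0.5}
    - {"x": 0,"y": 0.5,"z": -0.55,"rx": 0,"ry": 0,"rz": 0.48,"hand": 0.5}
    - {"x": 0,"y": 0.5,"z": -0.55,"rx": 0,"ry": 0,"rz": 0.54,"hand": 0.5}
    - {"x": 0,"y": 0.5,"z": -0.55,"rx": 0,"ry": 0,"rz": 0.6,"hand": 0.5}

```text
time: 31.13
tcp_pos: [0.608, -0.0249, 0.3931]
tcp_rot: [3.139, 0.0, 1.57]
contact_force: [0.5, 0.1, 0.3]
width: 0.046
```

```bash
python3 - <<'E'
from h import *
st(); toolrel([.58,-.03,.4],[np.pi,0,0.03])
E
```

```text
t 31.13 tcp [ 0.608  -0.0249  0.3931] rot [3.139 0.    1.57 ] F [0.5 0.1 0.3] w 0.046
shift [-0.0171 -0.0933 -0.0231] rot [ 0.0012 -0.0009  0.7699]
```

>>> arm_command:
  motion:
    - {"x": 0,"y": -0.02,"z": 0,"rx": 0,"ry": 0,"rz": 0.06,"hand": 0.5}
    - {"x": 0,"y": -0.05,"z": 0,"rx": 0,"ry": 0,"rz": 0.12,"hand": 0.5}
    - {"x": -0.01,"y": -0.09,"z": -0.02,"rx": 0,"ry": 0,"rz": 0.18,"hand": 0.5}
    - {"x": -0.01,"y": -0.09,"z": -0.02,"rx": 0,"ry": 0,"rz": 0.24,"hand": 0.5}
    - {"x": -0.01,"y": -0.09,"z": -0.02,"rx": 0,"ry": 0,"rz": 0.3,"hand": 0.5}
    - {"x": -0.01,"y": -0.09,"z": -0.02,"rx": 0,"ry": 0,"rz": 0.36,"hand": 0.5}
    - {"x": -0.01,"y": -0.09,"z": -0.02,"rx": 0,"ry": 0,"rz": 0.42,"hand": 0.5}
    - {"x": -0.01,"y": -0.09,"z": -0.02,"rx": 0,"ry": 0,"rz": 0.48,"hand": 0.5}
    - {"x": -0.01,"y": -0.09,"z": -0.02,"rx": 0,"ry": 0,"rz": 0.54,"hand": 0.5}
    - {"x": -0.01,"y": -0.09,"z": -0.02,"rx": 0,"ry": 0,"rz": 0.6,"hand": 0.5}

```text
time: 31.97
tcp_pos: [0.5809, -0.0289, 0.399]
tcp_rot: [3.14, -0.002, 0.368]
contact_force: [-0.2, -0.0, -1.1]
width: 0.0461
```

>>> arm_command:
  motion:
    - {"x": 0,"y": 0,"z": 0,"rx": 0,"ry": 0,"rz": 0.06,"hand": 0.5}
    - {"x": 0,"y": 0,"z": 0,"rx": 0,"ry": 0,"rz": 0.12,"hand": 0.5}
    - {"x": 0,"y": 0,"z": 0,"rx": 0,"ry": 0,"rz": 0.16,"hand": 0.5}
    - {"x": 0,"y": 0,"z": 0,"rx": 0,"ry": 0,"rz": 0.16,"hand": 0.5}

```text
time: 32.3
tcp_pos: [0.5809, -0.029, 0.3989]
tcp_rot: [3.141, -0.002, 0.052]
contact_force: [-0.7, -0.2, -0.4]
width: 0.046
```

```bash
python3 - <<'E'
from h import *
st(); grab('wrist','w18')
E
```

```text
t 32.3 tcp [ 0.5809 -0.029   0.3989] rot [ 3.141e+00 -2.000e-03  5.200e-02] F [-0.7 -0.2 -0.4] w 0.046
```

```bash
cat >> h.py <<'E'
from scipy.optimize import least_squares
def ring(fn,c0,r=.073,z=.055,lo=.0035,thr=35):
    im,d,p=load(fn); vv,uu=np.mgrid[0:480,0:640]; W=onplane(p,uu.astype(float),vv.astype(float),z)
    th=cv2.morphologyEx(cv2.cvtColor(im,cv2.COLOR_RGB2GRAY).astype(np.float32),cv2.MORPH_TOPHAT,np.ones((7,7)))
    for k in range(2):
        R=np.hypot(W[...,0]-c0[0],W[...,1]-c0[1]); m=(R>r-lo)&(R<r+.006)&(th>thr); A=W[m][:,:2]
        c0=least_squares(lambda q:np.hypot(A[:,0]-q[0],A[:,1]-q[1])-r,c0,loss='soft_l1',f_scale=.002).x
    print('ring',np.round(c0,4),m.sum()); return c0
def knob(fn,u,v,rad):
    im,d,p=load(fn); vv,uu=np.mgrid[0:480,0:640]
    ys,xs=np.where((im.max(2)<80)&(np.hypot(uu-u,vv-v)<rad)); P=onplane(p,xs.astype(float),ys.astype(float),.133)
    print('knob',P.mean(0).round(4),np.ptp(P,axis=0).round(4)); return P.mean(0)
E
python3 - <<'E'
from h import *
for c in((.5746,.1491),(.5642,-.013),(.5537,-.175)): ring('w18',np.array(c))
knob('w18',167,190,17)
im,d,p=load('w18')
vv,uu=np.mgrid[0:480,0:640]; Z=bydepth(p,uu.astype(float),vv.astype(float),d)
m=(Z[...,2]>.097)&(Z[...,2]<.108)&(np.hypot(Z[...,0]-.56,Z[...,1]+.163)<.066)
A=Z[m][:,:2];
q=least_squares(lambda q:np.hypot(A[:,0]-q[0],A[:,1]-q[1])-q[2],[.56,-.163,.056],loss='soft_l1',f_scale=.002).x; print('rim',q,m.sum())
# handle dark
m=(im.max(2)<60)&(uu>415)&(uu<450)&(vv>266)&(vv<325); ys,xs=np.where(m)
for r in(270,280,290,300): 
    x=xs[ys==r]; print(r,x.min(),x.max(),onplane(p,float(x.mean()),float(r),.103).round(4))
ys,xs=np.where((im.min(2)>185)&(np.hypot(uu-437,vv-205)<45)); 
cv2.imwrite('pics/w18z.png',cv2.resize(im[150:280,370:570,::-1],None,fx=4,fy=4,interpolation=cv2.INTER_CUBIC))
E
```

```text
ring [0.5745 0.1492] 919
ring [ 0.564  -0.0127] 1016
ring [ 0.5539 -0.1744] 1197
knob [0.5742 0.1362 0.133 ] [0.0232 0.0258 0.    ]
rim [ 0.55177458 -0.16381658  0.05465691] 1066Traceback (most recent call last):
  File "<stdin>", line 12, in <module>
    return umr_minimum(a, axis, None, out, keepdims, initial, where)
ValueError: zero-size array to reduction operation minimum which has no identity
```

```bash
python3 - <<'E'
from h import *
grab('top','top2'); grab('side','s2')
for f in('top1','top2'):
    im,d,p=load(f); vv,uu=np.mgrid[0:480,0:640]
    ys,xs=np.where((im.max(2)<110)&(np.hypot(uu-275,vv-215)<9)); print(f,len(xs),xs.mean(),ys.mean(),onplane(p,xs.mean(),ys.mean(),.133))
im,d,p=load('w18')
cv2.imwrite('pics/w18z.png',cv2.resize(im[150:280,370:570,::-1],None,fx=4,fy=4,interpolation=cv2.INTER_CUBIC))
cv2.imwrite('pics/w18y.png',cv2.resize(im[100:310,90:270,::-1],None,fx=3,fy=2.8,interpolation=cv2.INTER_CUBIC))
im,d,p=load('top2')
cv2.imwrite('pics/top2z.png',cv2.resize(im[170:300,170:470,::-1],None,fx=2.66,fy=2.66,interpolation=cv2.INTER_CUBIC))
E
```

```text
top1 77 275.1948051948052 215.4805194805195 [0.57153728 0.13900956 0.133     ]
top2 77 275.1948051948052 215.4805194805195 [0.57153728 0.13900956 0.133     ]
```

The pot knob reads y = .136 to .140 in two views against a ring centre of .149. That is inside the 16 mm tolerance but marginal, so I'll nudge the pot in with the closed fingers against its lid edge.

>>> arm_command:
  motion:
    - {"x": -0.011,"y": -0.22,"z": 0,"rx": 0,"ry": 0,"rz": 0.026,"hand": 0}
    - {"x": -0.011,"y": -0.22,"z": 0.1,"rx": 0,"ry": 0,"rz": 0.026,"hand": 0}
    - {"x": -0.011,"y": -0.22,"z": 0.23,"rx": 0,"ry": 0,"rz": 0.026,"hand": 0}
    - {"x": -0.011,"y": -0.22,"z": 0.36,"rx": 0,"ry": 0,"rz": 0.026,"hand": 0}
    - {"x": -0.011,"y": -0.22,"z": 0.5,"rx": 0,"ry": 0,"rz": 0.026,"hand": 0}
    - {"x": -0.011,"y": -0.22,"z": 0.63,"rx": 0,"ry": 0,"rz": 0.026,"hand": 0}
    - {"x": -0.011,"y": -0.22,"z": 0.77,"rx": 0,"ry": 0,"rz": 0.026,"hand": 0}
    - {"x": -0.011,"y": -0.22,"z": 0.9,"rx": 0,"ry": 0,"rz": 0.026,"hand": 0}
    - {"x": -0.011,"y": -0.22,"z": 1.0,"rx": 0,"ry": 0,"rz": 0.026,"hand": 0}
    - {"x": -0.011,"y": -0.22,"z": 1.0,"rx": 0,"ry": 0,"rz": 0.026,"hand": 0}

```text
time: 33.28
tcp_pos: [0.5698, 0.0353, 0.0915]
tcp_rot: [-3.142, 0.011, 0.002]
contact_force: [-0.8, -0.3, 0.2]
width: 0.0004
```

```bash
python3 - <<'E'
from h import *
grab('wrist','w19');st(); toolrel([.574,.050,.088],[np.pi,0,0])
E
```

```text
t 33.33 tcp [0.5721 0.0358 0.0949] rot [-3.141e+00  6.000e-03  2.000e-03] F [0.7 0.5 0.8] w 0.0004
shift [ 0.0065 -0.0473  0.0229] rot [-0.0002  0.003   0.0011]
```

>>> arm_command:
  motion:
    - {"x": 0,"y": -0.03,"z": 0.01,"rx": 0,"ry": 0,"rz": 0,"hand": 0}
    - {"x": 0,"y": -0.06,"z": 0.01,"rx": 0,"ry": 0,"rz": 0,"hand": 0}
    - {"x": 0,"y": -0.075,"z": 0.01,"rx": 0,"ry": 0,"rz": 0,"hand": 0}
    - {"x": 0,"y": -0.085,"z": 0.01,"rx": 0,"ry": 0,"rz": 0,"hand": 0}
    - {"x": 0,"y": -0.085,"z": 0.01,"rx": 0,"ry": 0,"rz": 0,"hand": 0}

```text
time: 33.75
tcp_pos: [0.5749, 0.0629, 0.0958]
tcp_rot: [-3.141, -0.003, 0.003]
contact_force: [0.0, -0.3, 0.1]
width: -0.0
```

>>> arm_command:
  motion:
    - {"x": 0,"y": -0.01,"z": 0,"rx": 0,"ry": 0,"rz": 0,"hand": 0}
    - {"x": 0,"y": -0.015,"z": 0,"rx": 0,"ry": 0,"rz": 0,"hand": 0}
    - {"x": 0,"y": -0.015,"z": 0,"rx": 0,"ry": 0,"rz": 0,"hand": 0}

```text
time: 34.0
tcp_pos: [0.5743, 0.0661, 0.0944]
tcp_rot: [3.142, -0.0, 0.001]
contact_force: [-0.0, 0.2, -0.2]
width: 0.0001
```

```bash
python3 - <<'E'
from h import *
grab('wrist','w20');st(); ring('w20',np.array([.5746,.1491])); 
im,d,p=load('w20')
E
```

```text
t 34.05 tcp [0.5742 0.0658 0.0944] rot [ 3.141e+00 -0.000e+00  1.000e-03] F [-0.   0.5 -0.3] w 0.0004
ring [0.5746 0.149 ] 2339
```

>>> arm_command:
  motion:
    - {"x": 0,"y": -0.01,"z": 0,"rx": 0,"ry": 0,"rz": 0,"hand": 0}
    - {"x": 0,"y": -0.015,"z": 0,"rx": 0,"ry": 0,"rz": 0,"hand": 0}
    - {"x": 0,"y": -0.015,"z": 0,"rx": 0,"ry": 0,"rz": 0,"hand": 0}

```text
time: 34.3
tcp_pos: [0.5742, 0.0697, 0.0941]
tcp_rot: [3.141, 0.0, 0.0]
contact_force: [0.7, -1.8, 0.8]
width: 0.0003
```

>>> arm_command:
  motion:
    - {"x": 0,"y": -0.01,"z": 0,"rx": 0,"ry": 0,"rz": 0,"hand": 0}
    - {"x": 0,"y": -0.01,"z": 0,"rx": 0,"ry": 0,"rz": 0,"hand": 0}

```text
time: 34.47
tcp_pos: [0.5742, 0.0709, 0.0941]
tcp_rot: [3.138, 0.001, -0.001]
contact_force: [-0.3, -5.9, 0.7]
width: 0.0003
```

>>> arm_command:
  motion:
    - {"x": 0,"y": -0.01,"z": 0,"rx": 0,"ry": 0,"rz": 0,"hand": 0}
    - {"x": 0,"y": -0.01,"z": 0,"rx": 0,"ry": 0,"rz": 0,"hand": 0}

```text
time: 34.63
tcp_pos: [0.5743, 0.0734, 0.0941]
tcp_rot: [3.138, 0.001, -0.001]
contact_force: [0.2, -7.1, 1.4]
width: 0.0005
```

>>> arm_command:
  motion:
    - {"x": 0,"y": -0.005,"z": 0,"rx": 0,"ry": 0,"rz": 0,"hand": 0}
    - {"x": 0,"y": -0.009,"z": 0,"rx": 0,"ry": 0,"rz": 0,"hand": 0}
    - {"x": 0,"y": -0.013,"z": 0,"rx": 0,"ry": 0,"rz": 0,"hand": 0}
    - {"x": 0,"y": -0.013,"z": 0,"rx": 0,"ry": 0,"rz": 0,"hand": 0}

```text
time: 34.97
tcp_pos: [0.5743, 0.0769, 0.0941]
tcp_rot: [3.137, 0.001, -0.001]
contact_force: [-0.2, -7.6, 2.1]
width: 0.0006
```

```bash
python3 - <<'E'
from h import *
o=st();print(o['contact_force']);toolrel([.441,-.17,.25],[np.pi,0,.064])
E
```

```text
t 34.97 tcp [0.5743 0.0769 0.0941] rot [ 3.137e+00  1.000e-03 -1.000e-03] F [-0.2 -7.6  2.1] w 0.0006
[-0.20610955 -7.57489513  2.08280052]
shift [-0.4437  0.8259 -0.5157] rot [ 0.0022  0.0005 -0.0326]
```

Back off and rise, then look from above.

>>> arm_command:
  motion:
    - {"x": 0,"y": 0.03,"z": 0,"rx": 0,"ry": 0,"rz": 0,"hand": 0}
    - {"x": 0,"y": 0.08,"z": 0,"rx": 0,"ry": 0,"rz": 0,"hand": 0}
    - {"x": 0,"y": 0.1,"z": -0.12,"rx": 0,"ry": 0,"rz": 0,"hand": 0.2}
    - {"x": 0,"y": 0.1,"z": -0.26,"rx": 0,"ry": 0,"rz": 0,"hand": 0.5}
    - {"x": 0,"y": 0.1,"z": -0.4,"rx": 0,"ry": 0,"rz": 0,"hand": 0.5}
    - {"x": 0,"y": 0.1,"z": -0.54,"rx": 0,"ry": 0,"rz": 0,"hand": 0.5}
    - {"x": 0,"y": 0.1,"z": -0.68,"rx": 0,"ry": 0,"rz": 0,"hand": 0.5}
    - {"x": 0,"y": 0.1,"z": -0.8,"rx": 0,"ry": 0,"rz": 0,"hand": 0.5}
    - {"x": 0,"y": 0.1,"z": -0.9,"rx": 0,"ry": 0,"rz": 0,"hand": 0.5}
    - {"x": 0,"y": 0.1,"z": -0.9,"rx": 0,"ry": 0,"rz": 0,"hand": 0.5}

```text
time: 35.8
tcp_pos: [0.5768, 0.0517, 0.3713]
tcp_rot: [-3.14, -0.012, 0.001]
contact_force: [-0.1, 0.5, 0.1]
width: 0.0461
```

```bash
python3 - <<'E'
from h import *
st();grab('wrist','w21'); grab('top','top3')
E
```

```text
t 35.8 tcp [0.5768 0.0517 0.3713] rot [-3.14e+00 -1.20e-02  1.00e-03] F [-0.1  0.5  0.1] w 0.0461
```

```bash
python3 - <<'E'
from h import *
for c in((.5746,.1491),(.5642,-.013),(.5537,-.175)): ring('w21',np.array(c))
knob('w21',231,201,16)
im,d,p=load('w21'); print(bydepth(p,231.,201.,float(d[201,231])))
im2,d2,p2=load('top3'); vv,uu=np.mgrid[0:480,0:640]
ys,xs=np.where((im2.max(2)<110)&(np.hypot(uu-274,vv-215)<9)); print('top',len(xs),xs.mean(),ys.mean())
print('ringcentre px in top',proj(p2,[.5746,.1491,.055]),'knob target px',proj(p2,[.5746,.1491,.133]))
g=cv2.cvtColor(im,cv2.COLOR_RGB2GRAY)
for r in(278,290,305,320,335):
    x=np.where((im[r].max(1)<75)&(np.abs(np.arange(640)-513)<14))[0]
    if len(x): print(r,x.min(),x.max(),onplane(p,float(x.mean()),float(r),.103).round(4))
E
```

```text
ring [0.5744 0.149 ] 974
ring [ 0.5639 -0.0127] 1195
ring [ 0.5534 -0.1744] 1138
knob [0.5747 0.1434 0.133 ] [0.0227 0.0226 0.    ]
[0.57468564 0.14397463 0.13459777]
top 164 273.3780487804878 213.01829268292684
ringcentre px in top [273.45730192 216.39949171] knob target px [271.52010661 214.47265966]
278 512 516 [ 0.4798 -0.1672  0.103 ]
290 508 516 [ 0.465 -0.167  0.103]
305 507 514 [ 0.4462 -0.1675  0.103 ]
320 506 513 [ 0.4271 -0.1686  0.103 ]
335 505 512 [ 0.4075 -0.1698  0.103 ]
```

The pot now measures about 5 mm from the ring centre. Next I grip the pan handle near its inner end.

```bash
python3 - <<'E'
from h import *
st();toolrel([.472,-.1668,.15],[np.pi,0,.049])
E
```

```text
t 35.9 tcp [0.5745 0.0507 0.3653] rot [-3.141e+00 -3.000e-03  1.000e-03] F [ 0.4 -0.3 -0.5] w 0.046
shift [-0.3444  0.725   0.7164] rot [-0.0002 -0.0013 -0.024 ]
```

>>> arm_command:
  motion:
    - {"x": -0.34,"y": 0.725,"z": 0,"rx": 0,"ry": 0,"rz": -0.024,"hand": 0.4}
    - {"x": -0.34,"y": 0.725,"z": 0,"rx": 0,"ry": 0,"rz": -0.024,"hand": 0.4}
    - {"x": -0.34,"y": 0.725,"z": 0,"rx": 0,"ry": 0,"rz": -0.024,"hand": 0.4}
    - {"x": -0.34,"y": 0.725,"z": 0,"rx": 0,"ry": 0,"rz": -0.024,"hand": 0.4}
    - {"x": -0.34,"y": 0.725,"z": 0.1,"rx": 0,"ry": 0,"rz": -0.024,"hand": 0.4}
    - {"x": -0.34,"y": 0.725,"z": 0.3,"rx": 0,"ry": 0,"rz": -0.024,"hand": 0.4}
    - {"x": -0.34,"y": 0.725,"z": 0.45,"rx": 0,"ry": 0,"rz": -0.024,"hand": 0.4}
    - {"x": -0.34,"y": 0.725,"z": 0.58,"rx": 0,"ry": 0,"rz": -0.024,"hand": 0.4}
    - {"x": -0.34,"y": 0.725,"z": 0.7,"rx": 0,"ry": 0,"rz": -0.024,"hand": 0.4}
    - {"x": -0.34,"y": 0.725,"z": 0.7,"rx": 0,"ry": 0,"rz": -0.024,"hand": 0.4}

```text
time: 36.73
tcp_pos: [0.4692, -0.1669, 0.1498]
tcp_rot: [-3.139, 0.005, 0.048]
contact_force: [-0.3, -1.6, -0.0]
width: 0.0367
```

>>> arm_command:
  motion:
    - {"x": 0,"y": 0,"z": 0,"rx": 0,"ry": 0,"rz": 0,"hand": 0.4}

```text
time: 36.82
tcp_pos: [0.4661, -0.1659, 0.1468]
tcp_rot: [-3.135, 0.014, 0.048]
contact_force: [-1.4, 0.0, -1.5]
width: 0.0369
```

```bash
python3 - <<'E'
from h import *
st();toolrel([.472,-.1668,.080],[np.pi,0,.049]); grab('wrist','w22')
E
```

```text
t 36.82 tcp [ 0.4661 -0.1659  0.1468] rot [-3.135  0.014  0.048] F [-1.4  0.  -1.5] w 0.0369
shift [0.0227 0.0054 0.2223] rot [-0.0035  0.0068 -0.0004]
```

>>> arm_command:
  motion:
    - {"x": 0.01,"y": 0.008,"z": 0.1,"rx": 0,"ry": 0,"rz": 0,"hand": 0.4}
    - {"x": 0.01,"y": 0.008,"z": 0.2,"rx": 0,"ry": 0,"rz": 0,"hand": 0.4}
    - {"x": 0.01,"y": 0.008,"z": 0.235,"rx": 0,"ry": 0,"rz": 0,"hand": 0.4}
    - {"x": 0.01,"y": 0.008,"z": 0.235,"rx": 0,"ry": 0,"rz": 0,"hand": 0.4}
    - {"x": 0.01,"y": 0.008,"z": 0.235,"rx": 0,"ry": 0,"rz": 0,"hand": 0.1}
    - {"x": 0.01,"y": 0.008,"z": 0.235,"rx": 0,"ry": 0,"rz": 0,"hand": 0.1}
    - {"x": 0.01,"y": 0.008,"z": 0.235,"rx": 0,"ry": 0,"rz": 0,"hand": 0.1}
    - {"x": 0.01,"y": 0.008,"z": 0.235,"rx": 0,"ry": 0,"rz": 0,"hand": 0.1}
    - {"x": 0.01,"y": 0.008,"z": 0.235,"rx": 0,"ry": 0,"rz": 0,"hand": 0.1}

```text
time: 37.62
tcp_pos: [0.4765, -0.1698, 0.0853]
tcp_rot: [3.14, -0.002, 0.049]
contact_force: [-0.9, 0.9, 7.8]
width: 0.0135
```

```bash
python3 - <<'E'
from h import *
st(); grab('wrist','w23')
E
```

```text
t 37.62 tcp [ 0.4765 -0.1698  0.0853] rot [ 3.14e+00 -2.00e-03  4.90e-02] F [-0.9  0.9  7.8] w 0.0135
```

>>> arm_command:
  motion:
    - {"x": 0,"y": 0,"z": -0.006,"rx": 0,"ry": 0,"rz": 0,"hand": 0.1}
    - {"x": 0,"y": 0,"z": -0.01,"rx": 0,"ry": 0,"rz": 0,"hand": 0.1}
    - {"x": 0,"y": 0,"z": -0.01,"rx": 0,"ry": 0,"rz": 0,"hand": 0.1}

```text
time: 37.92
tcp_pos: [0.4756, -0.1695, 0.0869]
tcp_rot: [3.142, -0.001, 0.049]
contact_force: [1.2, 1.2, -5.2]
width: 0.0135
```

>>> arm_command:
  motion:
    - {"x": 0,"y": 0,"z": 0.004,"rx": 0,"ry": 0,"rz": 0,"hand": 0.1}
    - {"x": 0.003,"y": -0.03,"z": 0.004,"rx": 0,"ry": 0,"rz": 0,"hand": 0.1}
    - {"x": 0.007,"y": -0.08,"z": 0.004,"rx": 0,"ry": 0,"rz": 0,"hand": 0.1}
    - {"x": 0.012,"y": -0.13,"z": 0.004,"rx": 0,"ry": 0,"rz": 0,"hand": 0.1}
    - {"x": 0.017,"y": -0.18,"z": 0.004,"rx": 0,"ry": 0,"rz": 0,"hand": 0.1}
    - {"x": 0.022,"y": -0.23,"z": 0.004,"rx": 0,"ry": 0,"rz": 0,"hand": 0.1}
    - {"x": 0.026,"y": -0.27,"z": 0.004,"rx": 0,"ry": 0,"rz": 0,"hand": 0.1}
    - {"x": 0.026,"y": -0.27,"z": 0.004,"rx": 0,"ry": 0,"rz": 0,"hand": 0.1}

```text
time: 38.58
tcp_pos: [0.479, -0.0866, 0.0855]
tcp_rot: [-3.141, 0.001, 0.051]
contact_force: [0.6, -0.8, -2.4]
width: 0.0136
```

```bash
python3 - <<'E'
from h import *
st(); grab('wrist','w24')
E
```

```text
t 38.58 tcp [ 0.479  -0.0866  0.0855] rot [-3.141e+00  1.000e-03  5.100e-02] F [ 0.6 -0.8 -2.4] w 0.0136
```

>>> arm_command:
  motion:
    - {"x": 0.003,"y": -0.03,"z": 0,"rx": 0,"ry": 0,"rz": 0,"hand": 0.1}
    - {"x": 0.008,"y": -0.08,"z": 0,"rx": 0,"ry": 0,"rz": 0,"hand": 0.1}
    - {"x": 0.013,"y": -0.13,"z": 0,"rx": 0,"ry": 0,"rz": 0,"hand": 0.1}
    - {"x": 0.018,"y": -0.18,"z": 0,"rx": 0,"ry": 0,"rz": 0,"hand": 0.1}
    - {"x": 0.023,"y": -0.222,"z": 0,"rx": 0,"ry": 0,"rz": 0,"hand": 0.1}
    - {"x": 0.023,"y": -0.222,"z": 0,"rx": 0,"ry": 0,"rz": 0,"hand": 0.1}
    - {"x": 0.023,"y": -0.222,"z": 0,"rx": 0,"ry": 0,"rz": 0,"hand": 0.1}

```text
time: 39.22
tcp_pos: [0.4829, -0.0213, 0.0854]
tcp_rot: [-3.141, 0.0, 0.05]
contact_force: [-0.7, 1.2, -1.4]
width: 0.0134
```

```bash
python3 - <<'E'
from h import *
st(); grab('wrist','w25')
E
```

```text
t 39.22 tcp [ 0.4829 -0.0213  0.0854] rot [-3.141  0.     0.05 ] F [-0.7  1.2 -1.4] w 0.0134
```

```bash
python3 - <<'E'
from h import *
im,d,p=load('w25')
for u,v in[(162,95),(478,95)]: print(onplane(p,float(u),float(v),.103))
print('ring l',onplane(p,156.,95.,.055),'expected ring circle px',proj(p,np.array([[.5642,-.013+.073,.055],[.5642,-.013-.073,.055]])))
# bottom rim
print(onplane(p,320.,264.,.103), onplane(p,340.,110.,.059))
E
```

```text
[0.56419928 0.03940252 0.103     ]
[ 0.56966926 -0.07192696  0.103     ]
ring l [0.56547155 0.05994636 0.055     ] expected ring circle px [[156.06802827  97.89118511]
 [468.47885663 114.10188068]]
[ 0.50362408 -0.01933483  0.103     ] [ 0.56314182 -0.0254973   0.059     ]
```

```bash
python3 - <<'E'
from h import *
im,d,p=load('w18')
print('base',onplane(p,527.5,242.5,.057),'ball',onplane(p,542.5,239.5,.087),'dial',onplane(p,543.,194.,.069))
print('pred ball on/off px',proj(p,np.array([[.5163+.013,-.3003,.087],[.5163-.013,-.2987,.087]])))
im,d,p=load('w17')
print('w17 base',onplane(p,159.,227.,.057),'ball',onplane(p,152.,252.,.087),'dial',onplane(p,187.,294.,.069))
im,d,p=load('w25')
st(); toolrel([.46,-.2985,.2],[np.pi,0,0])
E
```

```text
base [ 0.51463428 -0.3011603   0.057     ] ball [ 0.52772769 -0.30240722  0.087     ] dial [ 0.58083584 -0.30174811  0.069     ]
pred ball on/off px [[541.03048524 238.18407046]
 [535.57403623 258.19900674]]
w17 base [ 0.5168859  -0.30227844  0.057     ] ball [ 0.53034513 -0.30279875  0.087     ] dial [ 0.57897329 -0.30190336  0.069     ]
t 39.27 tcp [ 0.4829 -0.0215  0.0854] rot [-3.141  0.     0.049] F [ 0.3  1.7 -1.4] w 0.0134
shift [-0.1217  0.9182 -0.3823] rot [-0.0002  0.      0.0245]
```

>>> arm_command:
  motion:
    - {"x": 0,"y": 0,"z": 0,"rx": 0,"ry": 0,"rz": 0,"hand": 0.4}
    - {"x": 0,"y": 0,"z": 0,"rx": 0,"ry": 0,"rz": 0,"hand": 0.4}
    - {"x": 0,"y": 0,"z": 0,"rx": 0,"ry": 0,"rz": 0,"hand": 0.4}
    - {"x": 0,"y": 0,"z": -0.1,"rx": 0,"ry": 0,"rz": 0,"hand": 0.4}
    - {"x": 0,"y": 0,"z": -0.22,"rx": 0,"ry": 0,"rz": 0,"hand": 0.4}
    - {"x": 0,"y": 0,"z": -0.35,"rx": 0,"ry": 0,"rz": 0,"hand": 0.4}
    - {"x": 0,"y": 0,"z": -0.48,"rx": 0,"ry": 0,"rz": 0,"hand": 0.4}
    - {"x": 0,"y": 0,"z": -0.6,"rx": 0,"ry": 0,"rz": 0,"hand": 0.4}
    - {"x": 0.06,"y": 0.06,"z": -0.7,"rx": 0,"ry": 0,"rz": 0,"hand": 0.4}
    - {"x": 0.15,"y": 0.12,"z": -0.8,"rx": 0,"ry": 0,"rz": 0,"hand": 0.4}

```text
time: 40.1
tcp_pos: [0.5275, -0.0545, 0.3272]
tcp_rot: [3.139, -0.002, 0.05]
contact_force: [1.0, 0.3, 0.3]
width: 0.0368
```

```bash
python3 - <<'E'
from h import *
st(); grab('wrist','w26')
E
```

```text
t 40.1 tcp [ 0.5275 -0.0545  0.3272] rot [ 3.139e+00 -2.000e-03  5.000e-02] F [1.  0.3 0.3] w 0.0368
```

```bash
python3 - <<'E'
from h import *
im,d,p=load('w26')
print('mouth',onplane(p,573.,297.,.066))
for u,v in[(600,313),(610,322),(620,330),(630,340),(543,277)]: print(u,v,im[v,u],bydepth(p,float(u),float(v),float(d[v,u])).round(4))
im,d,p=load('w2')
print('w2 mouth',onplane(p,488.,302.,.066))
for u,v in[(505,317),(515,326),(525,335),(535,344)]: print(u,v,im[v,u],bydepth(p,float(u),float(v),float(d[v,u])).round(4))
im,d,p=load('w17')
print('w17 mouth',onplane(p,49.,139.,.066)); print('foot px->',onplane(p,90.,134.,.012))
cv2.imwrite('pics/s2z.png',cv2.resize(load('s2')[0][110:240,260:400,::-1],None,fx=4,fy=4,interpolation=cv2.INTER_CUBIC))
for c in((.5642,-.013),(.5537,-.175)): ring('w26',np.array(c))
knob('w26',97,141,18)
E
```

```text
mouth [ 0.42112705 -0.34706529  0.066     ]
600 313 [84 82 73] [ 0.4257 -0.3444  0.1149]
610 322 [53 50 44] [ 0.4265 -0.3399  0.1359]
620 330 [52 48 44] [ 0.4267 -0.3382  0.1519]
630 340 [48 47 39] [ 0.4251 -0.3367  0.1671]
543 277 [171 173 169] [ 0.4275 -0.3345  0.0226]
w2 mouth [ 0.42047858 -0.34097873  0.066     ]
505 317 [58 55 49] [ 0.4264 -0.3396  0.1198]
515 326 [49 46 41] [ 0.4279 -0.3402  0.1444]
525 335 [46 45 39] [ 0.4283 -0.3417  0.165 ]
535 344 [49 47 44] [ 0.4237 -0.3479  0.1755]
w17 mouth [ 0.42055598 -0.34493926  0.066     ]
foot px-> [ 0.42016048 -0.34135256  0.012     ]
ring [ 0.5659 -0.0134] 1122
ring [ 0.5551 -0.1759] 2253
knob [0.5746 0.1413 0.133 ] [0.022  0.0293 0.    ]
```

```bash
python3 - <<'E'
from h import *
im,d,p=load('w2')
for u,v in[(510,120),(520,122),(545,130),(590,90),(600,118)]: print(u,v,im[v,u],bydepth(p,float(u),float(v),float(d[v,u])).round(4))
st(); toolrel([.46,-.300,.14],[np.pi,0,1.0])
E
```

```text
510 120 [145 139 119] [ 0.6539 -0.3387  0.0658]
520 122 [ 85 117  66] [ 0.652  -0.3363  0.0968]
545 130 [178  80  67] [ 0.6455 -0.3276  0.1681]
590 90 [170  83  71] [ 0.6809 -0.3627  0.1676]
600 118 [ 89 131  71] [ 0.6564 -0.3426  0.2202]
t 40.15 tcp [ 0.5352 -0.0593  0.332 ] rot [ 3.137 -0.014  0.044] F [ 6.2 -3.1  5.5] w 0.0364
shift [-0.2944  0.788   0.6392] rot [ 0.0053 -0.0054 -0.4782]
```

>>> arm_command:
  motion:
    - {"x": -0.27,"y": 0.788,"z": 0,"rx": 0,"ry": 0,"rz": -0.05,"hand": 0}
    - {"x": -0.27,"y": 0.788,"z": 0,"rx": 0,"ry": 0,"rz": -0.11,"hand": 0}
    - {"x": -0.27,"y": 0.788,"z": 0,"rx": 0,"ry": 0,"rz": -0.17,"hand": 0}
    - {"x": -0.27,"y": 0.788,"z": 0,"rx": 0,"ry": 0,"rz": -0.23,"hand": 0}
    - {"x": -0.27,"y": 0.788,"z": 0,"rx": 0,"ry": 0,"rz": -0.29,"hand": 0}
    - {"x": -0.27,"y": 0.788,"z": 0,"rx": 0,"ry": 0,"rz": -0.35,"hand": 0}
    - {"x": -0.27,"y": 0.788,"z": 0.1,"rx": 0,"ry": 0,"rz": -0.41,"hand": 0}
    - {"x": -0.27,"y": 0.788,"z": 0.22,"rx": 0,"ry": 0,"rz": -0.478,"hand": 0}
    - {"x": -0.27,"y": 0.788,"z": 0.3,"rx": 0,"ry": 0,"rz": -0.478,"hand": 0}
    - {"x": -0.27,"y": 0.788,"z": 0.3,"rx": 0,"ry": 0,"rz": -0.478,"hand": 0}

```text
time: 40.98
tcp_pos: [0.455, -0.2936, 0.2286]
tcp_rot: [-3.132, -0.0, 1.004]
contact_force: [-0.5, 1.2, 0.0]
width: 0.0004
```

```bash
python3 - <<'E'
from h import *
st(); toolrel([.46,-.300,.083],[np.pi,0,1.0])
grab('wrist','w27')
E
```

```text
t 40.98 tcp [ 0.455  -0.2936  0.2286] rot [-3.132 -0.     1.004] F [-0.5  1.2  0. ] w 0.0004
shift [-0.0092  0.0304  0.4852] rot [-0.0049 -0.0002  0.0021]
```

```bash
python3 - <<'E'
from h import *
im,d,p=load('w27')
print('tcp',proj(p,np.array([[.455,-.2936,.2286],[.455,-.2936,.083],[.424,-.341,.17],[.424,-.341,.066]])))
print('foot',onplane(p,325.,258.,.012),'toggle base',onplane(p,390.,180.,.057),'ball',onplane(p,412.,178.,.087),'dial',onplane(p,466.,142.,.069))
E
```

```text
tcp [[323.69696587 295.21018065]
 [324.49315193 218.75824228]
 [322.87900147 339.32792279]
 [323.62529796 277.16462816]]
foot [ 0.42433842 -0.34257972  0.012     ] toggle base [ 0.51566553 -0.30010371  0.057     ] ball [ 0.52888355 -0.30148493  0.087     ] dial [ 0.57991459 -0.30359234  0.069     ]
```

```bash
python3 - <<'E'
from h import *
st(); toolrel([.477,-.298,.083],[np.pi,0,1.0])
E
```

```text
t 41.03 tcp [ 0.4569 -0.2939  0.2316] rot [-3.136e+00 -1.000e-03  1.003e+00] F [ 1.2 -0.3  0.4] w 0.0007
shift [0.0242 0.0667 0.495 ] rot [-0.0027 -0.0003  0.0014]
```

>>> arm_command:
  motion:
    - {"x": 0.024,"y": 0.062,"z": 0,"rx": 0,"ry": 0,"rz": 0,"hand": 0}
    - {"x": 0.024,"y": 0.062,"z": 0.1,"rx": 0,"ry": 0,"rz": 0,"hand": 0}
    - {"x": 0.024,"y": 0.062,"z": 0.22,"rx": 0,"ry": 0,"rz": 0,"hand": 0}
    - {"x": 0.024,"y": 0.062,"z": 0.34,"rx": 0,"ry": 0,"rz": 0,"hand": 0}
    - {"x": 0.024,"y": 0.062,"z": 0.44,"rx": 0,"ry": 0,"rz": 0,"hand": 0}
    - {"x": 0.024,"y": 0.062,"z": 0.49,"rx": 0,"ry": 0,"rz": 0,"hand": 0}
    - {"x": 0.024,"y": 0.062,"z": 0.49,"rx": 0,"ry": 0,"rz": 0,"hand": 0}
    - {"x": 0.024,"y": 0.062,"z": 0.49,"rx": 0,"ry": 0,"rz": 0,"hand": 0}

```text
time: 41.7
tcp_pos: [0.4795, -0.2984, 0.0881]
tcp_rot: [3.14, -0.0, 1.004]
contact_force: [1.3, -0.8, 0.8]
width: 0.0004
```

```bash
python3 - <<'E'
from h import *
st(); toolrel([.497,-.2995,.083],[np.pi,0,1.0]); grab('side','s3'); im=load('s3')[0]
cv2.imwrite('pics/s3z.png',cv2.resize(im[110:240,260:400,::-1],None,fx=4,fy=4,interpolation=cv2.INTER_CUBIC))
E
```

```text
t 41.7 tcp [ 0.4795 -0.2984  0.0881] rot [ 3.14  -0.     1.004] F [ 1.3 -0.8  0.8] w 0.0004
shift [0.0283 0.0511 0.0172] rot [ 0.0008 -0.      0.0021]
```

>>> arm_command:
  motion:
    - {"x": 0,"y": 0,"z": 0.015,"rx": 0,"ry": 0,"rz": 0,"hand": 0}
    - {"x": 0,"y": 0,"z": 0.03,"rx": 0,"ry": 0,"rz": 0,"hand": 0}
    - {"x": 0.01,"y": 0.018,"z": 0.03,"rx": 0,"ry": 0,"rz": 0,"hand": 0}
    - {"x": 0.02,"y": 0.036,"z": 0.03,"rx": 0,"ry": 0,"rz": 0,"hand": 0}
    - {"x": 0.02,"y": 0.036,"z": 0.03,"rx": 0,"ry": 0,"rz": 0,"hand": 0}

```text
time: 42.17
tcp_pos: [0.4926, -0.299, 0.0785]
tcp_rot: [3.139, -0.001, 1.005]
contact_force: [0.3, 0.1, 0.1]
width: 0.0004
```

>>> arm_command:
  motion:
    - {"x": 0.005,"y": 0.009,"z": 0,"rx": 0,"ry": 0,"rz": 0,"hand": 0}
    - {"x": 0.01,"y": 0.018,"z": 0,"rx": 0,"ry": 0,"rz": 0,"hand": 0}
    - {"x": 0.01,"y": 0.018,"z": 0,"rx": 0,"ry": 0,"rz": 0,"hand": 0}

```text
time: 42.42
tcp_pos: [0.4975, -0.2992, 0.0779]
tcp_rot: [3.141, -0.0, 1.005]
contact_force: [-0.4, 0.5, 0.7]
width: 0.0004
```

>>> arm_command:
  motion:
    - {"x": 0.005,"y": 0.009,"z": 0,"rx": 0,"ry": 0,"rz": 0,"hand": 0}
    - {"x": 0.01,"y": 0.018,"z": 0,"rx": 0,"ry": 0,"rz": 0,"hand": 0}
    - {"x": 0.01,"y": 0.018,"z": 0,"rx": 0,"ry": 0,"rz": 0,"hand": 0}

```text
time: 42.67
tcp_pos: [0.5036, -0.2996, 0.0779]
tcp_rot: [3.141, -0.0, 1.005]
contact_force: [-0.3, 0.7, -0.2]
width: 0.0005
```

>>> arm_command:
  motion:
    - {"x": 0.005,"y": 0.009,"z": 0,"rx": 0,"ry": 0,"rz": 0,"hand": 0}
    - {"x": 0.005,"y": 0.009,"z": 0,"rx": 0,"ry": 0,"rz": 0,"hand": 0}

```text
time: 42.83
tcp_pos: [0.5065, -0.2998, 0.0779]
tcp_rot: [3.141, -0.0, 1.005]
contact_force: [0.5, 0.2, 0.9]
width: 0.0004
```

>>> arm_command:
  motion:
    - {"x": 0.005,"y": 0.009,"z": 0,"rx": 0,"ry": 0,"rz": 0,"hand": 0}
    - {"x": 0.005,"y": 0.009,"z": 0,"rx": 0,"ry": 0,"rz": 0,"hand": 0}

```text
time: 43.0
tcp_pos: [0.5092, -0.3, 0.0778]
tcp_rot: [-3.141, 0.0, 1.005]
contact_force: [-1.5, -0.4, 0.4]
width: 0.0003
```

>>> arm_command:
  motion:
    - {"x": 0.005,"y": 0.009,"z": 0,"rx": 0,"ry": 0,"rz": 0,"hand": 0}
    - {"x": 0.005,"y": 0.009,"z": 0,"rx": 0,"ry": 0,"rz": 0,"hand": 0}

```text
time: 43.17
tcp_pos: [0.5098, -0.3003, 0.0775]
tcp_rot: [-3.137, 0.002, 1.004]
contact_force: [-5.6, 0.3, 4.5]
width: 0.0001
```

The finger went 15 mm past where an off lever would stand without touching anything. It then met a firm stop at the "on" position, with Fx about −5.6 N, so the toggle is on and I leave it. I back off and look at the rod.

>>> arm_command:
  motion:
    - {"x": -0.02,"y": -0.035,"z": 0,"rx": 0,"ry": 0,"rz": 0,"hand": 0}
    - {"x": -0.05,"y": -0.085,"z": 0,"rx": 0,"ry": 0,"rz": 0,"hand": 0}
    - {"x": -0.05,"y": -0.085,"z": -0.1,"rx": 0,"ry": 0,"rz": 0,"hand": 0}
    - {"x": -0.05,"y": -0.085,"z": -0.23,"rx": 0,"ry": 0,"rz": 0,"hand": 0.4}
    - {"x": -0.05,"y": -0.085,"z": -0.37,"rx": 0,"ry": 0,"rz": 0,"hand": 0.6}
    - {"x": -0.05,"y": -0.085,"z": -0.5,"rx": 0,"ry": 0,"rz": 0,"hand": 0.6}
    - {"x": -0.1,"y": -0.12,"z": -0.63,"rx": 0,"ry": 0,"rz": 0,"hand": 0.6}
    - {"x": -0.2,"y": -0.15,"z": -0.7,"rx": 0,"ry": 0,"rz": 0,"hand": 0.6}
    - {"x": -0.2,"y": -0.15,"z": -0.75,"rx": 0,"ry": 0,"rz": 0,"hand": 0.6}
    - {"x": -0.2,"y": -0.15,"z": -0.75,"rx": 0,"ry": 0,"rz": 0,"hand": 0.6}

```text
time: 44.0
tcp_pos: [0.4426, -0.329, 0.3068]
tcp_rot: [3.134, 0.002, 1.001]
contact_force: [-0.6, 0.4, -0.1]
width: 0.0449
```

```bash
python3 - <<'E'
from h import *
st(); grab('wrist','w28'); im,d,p=load('w28'); print(proj(p,np.array([.424,-.341,.17])))
E
```

```text
t 44.0 tcp [ 0.4426 -0.329   0.3068] rot [3.134e+00 2.000e-03 1.001e+00] F [-0.6  0.4 -0.1] w 0.0449
[309.78928256 245.94510083]
```

```bash
python3 - <<'E'
from h import *
im,d,p=load('w28'); vv,uu=np.mgrid[0:480,0:640]
Z=bydepth(p,uu.astype(float),vv.astype(float),d)
m=(Z[...,2]>.166)&(Z[...,2]<.19)&(np.hypot(uu-312,vv-250)<30)
print(m.sum(),Z[m].mean(0),Z[m][:,2].max())
W=onplane(p,uu.astype(float),vv.astype(float),.177)
mm=m&(im.max(2)<90); P=W[mm][:,:2]; q=P-P.mean(0); w,v=np.linalg.eigh(q.T@q); print(P.mean(0),v[:,1],[np.ptp(q@v[:,i]) for i in(0,1)])
Q=(Z[...,2]>.11)&(Z[...,2]<.19)&(np.hypot(uu-312,vv-245)<30)
for a,b in((.11,.13),(.13,.15),(.15,.166)):
    k=(Z[...,2]>a)&(Z[...,2]<b)&(np.hypot(uu-312,vv-245)<30); print(a,k.sum(),Z[k].mean(0))
print('mouth',onplane(p,312.,213.,.066),onplane(p,314.,208.,.012))
cv2.imwrite('pics/w28z.png',cv2.resize(im[170:290,240:390,::-1],None,fx=5,fy=5,interpolation=cv2.INTER_CUBIC))
E
```

```text
403 [ 0.42170212 -0.34463465  0.17512298] 0.17917025207753898
[ 0.4224734  -0.34339671] [0.3006304  0.95374072] [np.float64(0.012892149514952921), np.float64(0.020264742925121086)]
0.11 60 [ 0.42533821 -0.34096192  0.12290183]
0.13 111 [ 0.42493577 -0.34033228  0.13988789]
0.15 107 [ 0.424885   -0.34022562  0.15797966]
mouth [ 0.42551899 -0.33902274  0.066     ] [ 0.42321757 -0.34535655  0.012     ]
```

```bash
python3 - <<'E'
from h import *
st(); toolrel([.4225,-.3434,.127],[np.pi,0,1.265])
E
```

```text
t 44.05 tcp [ 0.4426 -0.3273  0.3045] rot [3.138 0.    1.004] F [ 0.8  0.7 -0.4] w 0.0488
shift [-0.081  -0.0302  0.5915] rot [ 0.0019  0.0005 -0.1307]
```

>>> arm_command:
  motion:
    - {"x": -0.08,"y": -0.03,"z": 0,"rx": 0,"ry": 0,"rz": -0.05,"hand": 0.6}
    - {"x": -0.08,"y": -0.03,"z": 0.05,"rx": 0,"ry": 0,"rz": -0.1,"hand": 0.6}
    - {"x": -0.08,"y": -0.03,"z": 0.15,"rx": 0,"ry": 0,"rz": -0.13,"hand": 0.6}
    - {"x": -0.08,"y": -0.03,"z": 0.25,"rx": 0,"ry": 0,"rz": -0.13,"hand": 0.6}
    - {"x": -0.08,"y": -0.03,"z": 0.3,"rx": 0,"ry": 0,"rz": -0.13,"hand": 0.6}
    - {"x": -0.08,"y": -0.03,"z": 0.3,"rx": 0,"ry": 0,"rz": -0.13,"hand": 0.6}
    - {"x": -0.08,"y": -0.03,"z": 0.3,"rx": 0,"ry": 0,"rz": -0.13,"hand": 0.6}

```text
time: 44.63
tcp_pos: [0.4216, -0.3406, 0.2112]
tcp_rot: [-3.139, -0.002, 1.267]
contact_force: [-0.2, 0.1, -0.0]
width: 0.0551
```

```bash
python3 - <<'E'
from h import *
st(); toolrel([.4225,-.3434,.127],[np.pi,0,1.265]); grab('wrist','w29')
E
```

```text
t 44.63 tcp [ 0.4216 -0.3406  0.2112] rot [-3.139e+00 -2.000e-03  1.267e+00] F [-0.2  0.1 -0. ] w 0.0551
shift [-0.0086  0.0066  0.2805] rot [-0.0015 -0.0012  0.0008]
```

Aligned; the handle at column 324 is between the fingers. I descend and grip.

>>> arm_command:
  motion:
    - {"x": -0.006,"y": 0.005,"z": 0.1,"rx": 0,"ry": 0,"rz": 0,"hand": 0.6}
    - {"x": -0.006,"y": 0.005,"z": 0.2,"rx": 0,"ry": 0,"rz": 0,"hand": 0.6}
    - {"x": -0.006,"y": 0.005,"z": 0.28,"rx": 0,"ry": 0,"rz": 0,"hand": 0.5}
    - {"x": -0.006,"y": 0.005,"z": 0.28,"rx": 0,"ry": 0,"rz": 0,"hand": 0.5}
    - {"x": -0.006,"y": 0.005,"z": 0.28,"rx": 0,"ry": 0,"rz": 0,"hand": 0.3}
    - {"x": -0.006,"y": 0.005,"z": 0.28,"rx": 0,"ry": 0,"rz": 0,"hand": 0.05}
    - {"x": -0.006,"y": 0.005,"z": 0.28,"rx": 0,"ry": 0,"rz": 0,"hand": 0.05}
    - {"x": -0.006,"y": 0.005,"z": 0.28,"rx": 0,"ry": 0,"rz": 0,"hand": 0.05}
    - {"x": -0.006,"y": 0.005,"z": 0.28,"rx": 0,"ry": 0,"rz": 0,"hand": 0.05}
    - {"x": -0.006,"y": 0.005,"z": 0.28,"rx": 0,"ry": 0,"rz": 0,"hand": 0.05}

```text
time: 45.52
tcp_pos: [0.4231, -0.3449, 0.13]
tcp_rot: [3.139, 0.001, 1.265]
contact_force: [-0.6, 0.2, 4.5]
width: 0.0128
```

```bash
python3 - <<'E'
from h import *
st(); grab('side','s4'); im=load('s4')[0]
cv2.imwrite('pics/s4z.png',cv2.resize(im[80:260,260:420,::-1],None,fx=3.3,fy=3.3,interpolation=cv2.INTER_CUBIC))
E
```

```text
t 45.52 tcp [ 0.4231 -0.3449  0.13  ] rot [3.139e+00 1.000e-03 1.265e+00] F [-0.6  0.2  4.5] w 0.0128
```

```bash
python3 - <<'E'
from h import *
im,d,p=load('w26'); vv,uu=np.mgrid[0:480,0:640]
W=onplane(p,uu.astype(float),vv.astype(float),.066)
# warm-white bars vs grey steel: use b* chroma
lab=cv2.cvtColor(im,cv2.COLOR_RGB2LAB).astype(int)
m=(np.hypot(uu-287,vv-160)<50)&(lab[...,2]>134)&(im.min(2)>120)
n,l,s,c=cv2.connectedComponentsWithStats(m.astype(np.uint8))
for i in range(1,n):
    if s[i,4]>15: P=W[l==i]; print(s[i,4],c[i].round(),P.mean(0).round(3),P.min(0).round(3),P.max(0).round(3))
# rim by pixel
print('rim',[onplane(p,float(u),float(v),.103).round(4)[:2] for u,v in((225,162),(348,162),(287,102),(287,222))])
cv2.imwrite('pics/w26z.png',cv2.resize(im[90:240,200:370,::-1],None,fx=4,fy=4,interpolation=cv2.INTER_CUBIC))
E
```

```text
226 [294. 153.] [ 0.567 -0.025  0.066] [ 0.549 -0.036  0.066] [ 0.584 -0.018  0.066]
188 [278. 153.] [ 0.567 -0.008  0.066] [ 0.556 -0.014  0.066] [ 0.578 -0.001  0.066]
116 [258. 152.] [0.567 0.013 0.066] [0.56  0.002 0.066] [0.572 0.022 0.066]
rim [array([0.5589, 0.0391]), array([ 0.5648, -0.0782]), array([ 0.6163, -0.0186]), array([ 0.5029, -0.0215])]
```

>>> arm_command:
  motion:
    - {"x": 0,"y": 0,"z": -0.07,"rx": 0,"ry": 0,"rz": 0,"hand": 0.05}
    - {"x": 0,"y": 0,"z": -0.16,"rx": 0,"ry": 0,"rz": 0,"hand": 0.05}
    - {"x": 0,"y": 0,"z": -0.28,"rx": 0,"ry": 0,"rz": 0,"hand": 0.05}
    - {"x": 0,"y": 0,"z": -0.4,"rx": 0,"ry": 0,"rz": 0,"hand": 0.05}
    - {"x": 0,"y": 0,"z": -0.5,"rx": 0,"ry": 0,"rz": 0,"hand": 0.05}
    - {"x": 0,"y": 0,"z": -0.5,"rx": 0,"ry": 0,"rz": 0,"hand": 0.05}

```text
time: 46.07
tcp_pos: [0.4252, -0.3459, 0.2853]
tcp_rot: [3.132, 0.005, 1.265]
contact_force: [1.0, -0.3, -1.1]
width: 0.0124
```

>>> arm_command:
  motion:
    - {"x": 0.1,"y": 0,"z": 0,"rx": 0,"ry": 0,"rz": 0,"hand": 0.05}
    - {"x": 0.23,"y": 0,"z": 0,"rx": 0,"ry": 0,"rz": 0,"hand": 0.05}
    - {"x": 0.35,"y": 0,"z": 0,"rx": 0,"ry": 0,"rz": 0,"hand": 0.05}
    - {"x": 0.48,"y": 0,"z": 0,"rx": 0,"ry": 0,"rz": 0,"hand": 0.05}
    - {"x": 0.6,"y": 0,"z": 0,"rx": 0,"ry": 0,"rz": 0,"hand": 0.05}
    - {"x": 0.73,"y": 0,"z": 0,"rx": 0,"ry": 0,"rz": 0,"hand": 0.05}
    - {"x": 0.86,"y": 0,"z": 0,"rx": 0,"ry": 0,"rz": 0,"hand": 0.05}
    - {"x": 0.95,"y": 0,"z": 0,"rx": 0,"ry": 0,"rz": 0,"hand": 0.05}
    - {"x": 0.95,"y": 0,"z": 0,"rx": 0,"ry": 0,"rz": 0,"hand": 0.05}

```text
time: 46.82
tcp_pos: [0.5092, -0.0655, 0.2789]
tcp_rot: [3.141, -0.003, 1.274]
contact_force: [-0.4, -0.1, -0.9]
width: 0.0133
```

```bash
python3 - <<'E'
from h import *
st(); toolrel([.530,-.018,.23],[np.pi,0,1.265]); grab('wrist','w30');grab('side','s5')
E
```

```text
t 46.82 tcp [ 0.5092 -0.0655  0.2789] rot [ 3.141e+00 -3.000e-03  1.274e+00] F [-0.4 -0.1 -0.9] w 0.0133
shift [0.1713 0.0201 0.1636] rot [ 0.0001 -0.0015  0.0047]
```

```bash
python3 - <<'E'
from h import *
im,d,p=load('w30')
R=Ro.from_euler('xyz',[3.141,-.003,1.274]); tip=np.array([.5092,-.0655,.2789])+R.apply([0,0,.118]); print('tip',tip,proj(p,tip))
# rim points by eye
pts=[(290,135),(434,135),(363,67),(363,207)]
P=np.array([onplane(p,float(u),float(v),.103)[:2] for u,v in pts]); print(P, 'centre',(P[0]+P[1])/2,(P[2]+P[3])/2)
ring('w30',np.array([.5642,-.013]))
# rim via depth
vv,uu=np.mgrid[0:480,0:640]; Z=bydepth(p,uu.astype(float),vv.astype(float),d)
m=(Z[...,2]>.098)&(Z[...,2]<.107)&(np.hypot(Z[...,0]-.56,Z[...,1]+.016)<.066)
A=Z[m][:,:2]; q=least_squares(lambda q:np.hypot(A[:,0]-q[0],A[:,1]-q[1])-.0555,[.56,-.016],loss='soft_l1',f_scale=.002).x; print('rim',q,m.sum())
E
```

```text
tip [ 0.50937041 -0.06518193  0.16090055] [322.86294172 227.98781032]
[[ 0.50230775  0.00372018]
 [ 0.61555089 -0.03104606]
 [ 0.57353028  0.03619611]
 [ 0.5437376  -0.0721714 ]] centre [ 0.55892932 -0.01366294] [ 0.55863394 -0.01798764]
ring [ 0.5642 -0.0129] 1742
rim [ 0.55768624 -0.01643595] 2173
```

```bash
python3 - <<'E'
from h import *
st(); toolrel([.5285,-.016,.181],[np.pi,0,1.265])
E
```

```text
t 46.92 tcp [ 0.5081 -0.0717  0.2784] rot [-3.141  0.     1.267] F [ 0.3 -0.5  0.1] w 0.013
shift [0.1976 0.0098 0.3245] rot [-0.0004  0.0002  0.0012]
```

>>> arm_command:
  motion:
    - {"x": 0.08,"y": 0.005,"z": 0,"rx": 0,"ry": 0,"rz": 0,"hand": 0.05}
    - {"x": 0.17,"y": 0.01,"z": 0,"rx": 0,"ry": 0,"rz": 0,"hand": 0.05}
    - {"x": 0.197,"y": 0.01,"z": 0.02,"rx": 0,"ry": 0,"rz": 0,"hand": 0.05}
    - {"x": 0.197,"y": 0.01,"z": 0.1,"rx": 0,"ry": 0,"rz": 0,"hand": 0.05}
    - {"x": 0.197,"y": 0.01,"z": 0.18,"rx": 0,"ry": 0,"rz": 0,"hand": 0.05}
    - {"x": 0.197,"y": 0.01,"z": 0.25,"rx": 0,"ry": 0,"rz": 0,"hand": 0.05}
    - {"x": 0.197,"y": 0.01,"z": 0.28,"rx": 0,"ry": 0,"rz": 0,"hand": 0.05}
    - {"x": 0.197,"y": 0.01,"z": 0.28,"rx": 0,"ry": 0,"rz": 0,"hand": 0.05}
    - {"x": 0.197,"y": 0.01,"z": 0.28,"rx": 0,"ry": 0,"rz": 0,"hand": 0.05}

```text
time: 47.67
tcp_pos: [0.5289, -0.0181, 0.1948]
tcp_rot: [-3.141, 0.0, 1.263]
contact_force: [1.3, -0.5, 0.1]
width: 0.0125
```

```bash
python3 - <<'E'
from h import *
st(); toolrel([.5285,-.016,.181],[np.pi,0,1.265]); grab('wrist','w31')
E
```

```text
t 47.67 tcp [ 0.5289 -0.0181  0.1948] rot [-3.141  0.     1.263] F [ 1.3 -0.5  0.1] w 0.0125
shift [ 0.0063 -0.0035  0.0461] rot [-0.0003  0.0001 -0.0008]
```

```bash
python3 - <<'E'
import numpy as np
y=1.264;tx=np.array([np.cos(y),np.sin(y)]);ty=np.array([np.sin(y),-np.cos(y)])
for s in(180,0):
    b=.03*np.array([np.cos(np.radians(s)),np.sin(np.radians(s))])
    print(s,[(round(float(v@tx/.3),3),round(float(v@ty/.3),3)) for k in range(1,11) for v in[.03*np.array([np.cos(np.radians(s+18*k)),np.sin(np.radians(s+18*k))])-b]])
E
```

```text
180 [(-0.028, 0.014), (-0.05, 0.036), (-0.065, 0.064), (-0.07, 0.095), (-0.065, 0.126), (-0.051, 0.154), (-0.029, 0.176), (-0.001, 0.19), (0.029, 0.195), (0.06, 0.191)]
0 [(0.028, -0.014), (0.05, -0.036), (0.065, -0.064), (0.07, -0.095), (0.065, -0.126), (0.051, -0.154), (0.029, -0.176), (0.001, -0.19), (-0.029, -0.195), (-0.06, -0.191)]
```

>>> arm_command:
  motion:
    - {"x": 0.006,"y": -0.003,"z": 0.02,"rx": 0,"ry": 0,"rz": 0,"hand": 0.05}
    - {"x": 0.006,"y": -0.003,"z": 0.044,"rx": 0,"ry": 0,"rz": 0,"hand": 0.05}
    - {"x": 0.006,"y": -0.003,"z": 0.044,"rx": 0,"ry": 0,"rz": 0,"hand": 0.05}
    - {"x": 0.006,"y": -0.003,"z": 0.044,"rx": 0,"ry": 0,"rz": 0,"hand": 0.05}

```text
time: 48.05
tcp_pos: [0.5284, -0.0151, 0.1814]
tcp_rot: [-3.141, 0.0, 1.265]
contact_force: [-0.2, 0.8, -1.4]
width: 0.013
```

TCP z is .181, so the tip is about 4 mm over the pan floor. Now stir, half a turn per call.

>>> arm_command:
  motion:
    - {"x": -0.028,"y": 0.014,"z": 0,"rx": 0,"ry": 0,"rz": 0,"hand": 0.05}
    - {"x": -0.05,"y": 0.036,"z": 0,"rx": 0,"ry": 0,"rz": 0,"hand": 0.05}
    - {"x": -0.065,"y": 0.064,"z": 0,"rx": 0,"ry": 0,"rz": 0,"hand": 0.05}
    - {"x": -0.07,"y": 0.095,"z": 0,"rx": 0,"ry": 0,"rz": 0,"hand": 0.05}
    - {"x": -0.065,"y": 0.126,"z": 0,"rx": 0,"ry": 0,"rz": 0,"hand": 0.05}
    - {"x": -0.051,"y": 0.154,"z": 0,"rx": 0,"ry": 0,"rz": 0,"hand": 0.05}
    - {"x": -0.029,"y": 0.176,"z": 0,"rx": 0,"ry": 0,"rz": 0,"hand": 0.05}
    - {"x": -0.001,"y": 0.19,"z": 0,"rx": 0,"ry": 0,"rz": 0,"hand": 0.05}
    - {"x": 0.029,"y": 0.195,"z": 0,"rx": 0,"ry": 0,"rz": 0,"hand": 0.05}
    - {"x": 0.06,"y": 0.191,"z": 0,"rx": 0,"ry": 0,"rz": 0,"hand": 0.05}

```text
time: 48.88
tcp_pos: [0.5894, -0.0137, 0.1815]
tcp_rot: [-3.141, -0.001, 1.266]
contact_force: [0.3, 0.1, -0.2]
width: 0.0127
```

>>> arm_command:
  motion:
    - {"x": 0.028,"y": -0.014,"z": 0,"rx": 0,"ry": 0,"rz": 0,"hand": 0.05}
    - {"x": 0.05,"y": -0.036,"z": 0,"rx": 0,"ry": 0,"rz": 0,"hand": 0.05}
    - {"x": 0.065,"y": -0.064,"z": 0,"rx": 0,"ry": 0,"rz": 0,"hand": 0.05}
    - {"x": 0.07,"y": -0.095,"z": 0,"rx": 0,"ry": 0,"rz": 0,"hand": 0.05}
    - {"x": 0.065,"y": -0.126,"z": 0,"rx": 0,"ry": 0,"rz": 0,"hand": 0.05}
    - {"x": 0.051,"y": -0.154,"z": 0,"rx": 0,"ry": 0,"rz": 0,"hand": 0.05}
    - {"x": 0.029,"y": -0.176,"z": 0,"rx": 0,"ry": 0,"rz": 0,"hand": 0.05}
    - {"x": 0.001,"y": -0.19,"z": 0,"rx": 0,"ry": 0,"rz": 0,"hand": 0.05}
    - {"x": -0.029,"y": -0.195,"z": 0,"rx": 0,"ry": 0,"rz": 0,"hand": 0.05}
    - {"x": -0.06,"y": -0.191,"z": 0,"rx": 0,"ry": 0,"rz": 0,"hand": 0.05}

```text
time: 49.72
tcp_pos: [0.5279, -0.0166, 0.1818]
tcp_rot: [3.141, 0.001, 1.264]
contact_force: [0.1, -1.2, -0.2]
width: 0.0126
```

```bash
python3 - <<'E'
from h import *
st(); grab('wrist','w32')
E
```

```text
t 49.72 tcp [ 0.5279 -0.0166  0.1818] rot [3.141e+00 1.000e-03 1.264e+00] F [ 0.1 -1.2 -0.2] w 0.0126
```

>>> arm_command:
  motion:
    - {"x": -0.022,"y": 0.011,"z": 0,"rx": 0,"ry": 0,"rz": 0,"hand": 0.05}
    - {"x": -0.04,"y": 0.029,"z": 0,"rx": 0,"ry": 0,"rz": 0,"hand": 0.05}
    - {"x": -0.052,"y": 0.051,"z": 0,"rx": 0,"ry": 0,"rz": 0,"hand": 0.05}
    - {"x": -0.056,"y": 0.076,"z": 0,"rx": 0,"ry": 0,"rz": 0,"hand": 0.05}
    - {"x": -0.052,"y": 0.101,"z": 0,"rx": 0,"ry": 0,"rz": 0,"hand": 0.05}
    - {"x": -0.041,"y": 0.123,"z": 0,"rx": 0,"ry": 0,"rz": 0,"hand": 0.05}
    - {"x": -0.023,"y": 0.141,"z": 0,"rx": 0,"ry": 0,"rz": 0,"hand": 0.05}
    - {"x": -0.001,"y": 0.152,"z": 0,"rx": 0,"ry": 0,"rz": 0,"hand": 0.05}
    - {"x": 0.023,"y": 0.156,"z": 0,"rx": 0,"ry": 0,"rz": 0,"hand": 0.05}
    - {"x": 0.048,"y": 0.153,"z": 0,"rx": 0,"ry": 0,"rz": 0,"hand": 0.05}

```text
time: 50.6
tcp_pos: [0.5773, -0.014, 0.1815]
tcp_rot: [-3.141, -0.0, 1.265]
contact_force: [0.4, 0.6, -0.3]
width: 0.0125
```

>>> arm_command:
  motion:
    - {"x": 0.022,"y": -0.011,"z": 0,"rx": 0,"ry": 0,"rz": 0,"hand": 0.05}
    - {"x": 0.04,"y": -0.029,"z": 0,"rx": 0,"ry": 0,"rz": 0,"hand": 0.05}
    - {"x": 0.052,"y": -0.051,"z": 0,"rx": 0,"ry": 0,"rz": 0,"hand": 0.05}
    - {"x": 0.056,"y": -0.076,"z": 0,"rx": 0,"ry": 0,"rz": 0,"hand": 0.05}
    - {"x": 0.052,"y": -0.101,"z": 0,"rx": 0,"ry": 0,"rz": 0,"hand": 0.05}
    - {"x": 0.041,"y": -0.123,"z": 0,"rx": 0,"ry": 0,"rz": 0,"hand": 0.05}
    - {"x": 0.023,"y": -0.141,"z": 0,"rx": 0,"ry": 0,"rz": 0,"hand": 0.05}
    - {"x": 0.001,"y": -0.152,"z": 0,"rx": 0,"ry": 0,"rz": 0,"hand": 0.05}
    - {"x": -0.023,"y": -0.156,"z": 0,"rx": 0,"ry": 0,"rz": 0,"hand": 0.05}
    - {"x": -0.048,"y": -0.153,"z": 0,"rx": 0,"ry": 0,"rz": 0,"hand": 0.05}

```text
time: 51.43
tcp_pos: [0.5289, -0.0156, 0.182]
tcp_rot: [3.14, -0.001, 1.264]
contact_force: [3.8, 3.3, 0.2]
width: 0.0125
```

```bash
python3 - <<'E'
from h import *
st(); grab('wrist','w33')
E
```

```text
t 51.43 tcp [ 0.5289 -0.0156  0.182 ] rot [ 3.140e+00 -1.000e-03  1.264e+00] F [3.8 3.3 0.2] w 0.0125
```

>>> arm_command:
  motion:
    - {"x": -0.015,"y": 0.02,"z": 0,"rx": 0,"ry": 0,"rz": 0,"hand": 0.05}
    - {"x": -0.035,"y": 0.03,"z": 0,"rx": 0,"ry": 0,"rz": 0,"hand": 0.05}
    - {"x": -0.046,"y": 0.045,"z": 0,"rx": 0,"ry": 0,"rz": 0,"hand": 0.05}
    - {"x": -0.049,"y": 0.067,"z": 0,"rx": 0,"ry": 0,"rz": 0,"hand": 0.05}
    - {"x": -0.046,"y": 0.088,"z": 0,"rx": 0,"ry": 0,"rz": 0,"hand": 0.05}
    - {"x": -0.036,"y": 0.108,"z": 0,"rx": 0,"ry": 0,"rz": 0,"hand": 0.05}
    - {"x": -0.02,"y": 0.123,"z": 0,"rx": 0,"ry": 0,"rz": 0,"hand": 0.05}
    - {"x": -0.001,"y": 0.133,"z": 0,"rx": 0,"ry": 0,"rz": 0,"hand": 0.05}
    - {"x": 0.02,"y": 0.137,"z": 0,"rx": 0,"ry": 0,"rz": 0,"hand": 0.05}
    - {"x": 0.042,"y": 0.134,"z": 0,"rx": 0,"ry": 0,"rz": 0,"hand": 0.05}

```text
time: 52.32
tcp_pos: [0.5711, -0.0143, 0.1814]
tcp_rot: [-3.141, -0.0, 1.265]
contact_force: [0.3, -0.6, -0.8]
width: 0.0129
```

>>> arm_command:
  motion:
    - {"x": 0.022,"y": -0.011,"z": 0,"rx": 0,"ry": 0,"rz": 0,"hand": 0.05}
    - {"x": 0.04,"y": -0.029,"z": 0,"rx": 0,"ry": 0,"rz": 0,"hand": 0.05}
    - {"x": 0.052,"y": -0.051,"z": 0,"rx": 0,"ry": 0,"rz": 0,"hand": 0.05}
    - {"x": 0.056,"y": -0.07,"z": 0,"rx": 0,"ry": 0,"rz": 0,"hand": 0.05}
    - {"x": 0.052,"y": -0.09,"z": 0,"rx": 0,"ry": 0,"rz": 0,"hand": 0.05}
    - {"x": 0.041,"y": -0.105,"z": 0,"rx": 0,"ry": 0,"rz": 0,"hand": 0.05}
    - {"x": 0.023,"y": -0.117,"z": 0,"rx": 0,"ry": 0,"rz": 0,"hand": 0.05}
    - {"x": 0.001,"y": -0.12,"z": 0,"rx": 0,"ry": 0,"rz": 0,"hand": 0.05}
    - {"x": -0.023,"y": -0.118,"z": 0,"rx": 0,"ry": 0,"rz": 0,"hand": 0.05}
    - {"x": -0.045,"y": -0.115,"z": 0,"rx": 0,"ry": 0,"rz": 0,"hand": 0.05}

```text
time: 53.15
tcp_pos: [0.5336, -0.0193, 0.1817]
tcp_rot: [3.141, 0.001, 1.263]
contact_force: [-0.3, 0.1, -0.6]
width: 0.0125
```

```bash
python3 - <<'E'
from h import *
st(); grab('wrist','w34')
E
```

```text
t 53.15 tcp [ 0.5336 -0.0193  0.1817] rot [3.141e+00 1.000e-03 1.263e+00] F [-0.3  0.1 -0.6] w 0.0125
```

>>> arm_command:
  motion:
    - {"x": -0.022,"y": 0.011,"z": 0,"rx": 0,"ry": 0,"rz": 0,"hand": 0.05}
    - {"x": -0.04,"y": 0.029,"z": 0,"rx": 0,"ry": 0,"rz": 0,"hand": 0.05}
    - {"x": -0.052,"y": 0.051,"z": 0,"rx": 0,"ry": 0,"rz": 0,"hand": 0.05}
    - {"x": -0.056,"y": 0.076,"z": 0,"rx": 0,"ry": 0,"rz": 0,"hand": 0.05}
    - {"x": -0.052,"y": 0.101,"z": 0,"rx": 0,"ry": 0,"rz": 0,"hand": 0.05}
    - {"x": -0.041,"y": 0.123,"z": 0,"rx": 0,"ry": 0,"rz": 0,"hand": 0.05}
    - {"x": -0.023,"y": 0.141,"z": 0,"rx": 0,"ry": 0,"rz": 0,"hand": 0.05}
    - {"x": -0.001,"y": 0.152,"z": 0,"rx": 0,"ry": 0,"rz": 0,"hand": 0.05}
    - {"x": 0.023,"y": 0.156,"z": 0,"rx": 0,"ry": 0,"rz": 0,"hand": 0.05}
    - {"x": 0.048,"y": 0.153,"z": 0,"rx": 0,"ry": 0,"rz": 0,"hand": 0.05}

```text
time: 54.03
tcp_pos: [0.5822, -0.0169, 0.1814]
tcp_rot: [-3.141, 0.0, 1.265]
contact_force: [0.3, 1.2, -0.6]
width: 0.0128
```

>>> arm_command:
  motion:
    - {"x": 0.022,"y": -0.011,"z": 0,"rx": 0,"ry": 0,"rz": 0,"hand": 0.05}
    - {"x": 0.04,"y": -0.029,"z": 0,"rx": 0,"ry": 0,"rz": 0,"hand": 0.05}
    - {"x": 0.052,"y": -0.051,"z": 0,"rx": 0,"ry": 0,"rz": 0,"hand": 0.05}
    - {"x": 0.056,"y": -0.076,"z": 0,"rx": 0,"ry": 0,"rz": 0,"hand": 0.05}
    - {"x": 0.052,"y": -0.101,"z": 0,"rx": 0,"ry": 0,"rz": 0,"hand": 0.05}
    - {"x": 0.041,"y": -0.123,"z": 0,"rx": 0,"ry": 0,"rz": 0,"hand": 0.05}
    - {"x": 0.023,"y": -0.141,"z": 0,"rx": 0,"ry": 0,"rz": 0,"hand": 0.05}
    - {"x": 0.001,"y": -0.15,"z": 0,"rx": 0,"ry": 0,"rz": 0,"hand": 0.05}
    - {"x": -0.023,"y": -0.15,"z": 0,"rx": 0,"ry": 0,"rz": 0,"hand": 0.05}
    - {"x": -0.048,"y": -0.145,"z": 0,"rx": 0,"ry": 0,"rz": 0,"hand": 0.05}

```text
time: 54.87
tcp_pos: [0.5359, -0.0194, 0.1818]
tcp_rot: [3.141, 0.0, 1.264]
contact_force: [0.2, -0.7, -0.3]
width: 0.0128
```

>>> arm_command:
  motion:
    - {"x": -0.022,"y": 0.011,"z": 0,"rx": 0,"ry": 0,"rz": 0,"hand": 0.05}
    - {"x": -0.04,"y": 0.035,"z": 0,"rx": 0,"ry": 0,"rz": 0,"hand": 0.05}
    - {"x": -0.05,"y": 0.06,"z": 0,"rx": 0,"ry": 0,"rz": 0,"hand": 0.05}
    - {"x": -0.045,"y": 0.08,"z": 0,"rx": 0,"ry": 0,"rz": 0,"hand": 0.05}
    - {"x": -0.03,"y": 0.085,"z": 0,"rx": 0,"ry": 0,"rz": 0,"hand": 0.05}
    - {"x": -0.02,"y": 0.085,"z": 0,"rx": 0,"ry": 0,"rz": 0,"hand": 0.05}
    - {"x": -0.02,"y": 0.085,"z": -0.05,"rx": 0,"ry": 0,"rz": 0,"hand": 0.05}
    - {"x": -0.02,"y": 0.085,"z": -0.15,"rx": 0,"ry": 0,"rz": 0,"hand": 0.05}
    - {"x": -0.02,"y": 0.085,"z": -0.26,"rx": 0,"ry": 0,"rz": 0,"hand": 0.05}
    - {"x": -0.02,"y": 0.085,"z": -0.35,"rx": 0,"ry": 0,"rz": 0,"hand": 0.05}

```text
time: 55.7
tcp_pos: [0.5587, -0.0318, 0.2883]
tcp_rot: [3.141, 0.001, 1.266]
contact_force: [0.9, -0.0, -0.6]
width: 0.013
```

```bash
python3 - <<'E'
from h import *
st(); grab('wrist','w35'); ring('w35',np.array([.5642,-.013])); toolrel([.4231,-.3449,.285],[np.pi,0,1.265])
E
```

```text
t 55.7 tcp [ 0.5587 -0.0318  0.2883] rot [3.141e+00 1.000e-03 1.266e+00] F [ 0.9 -0.  -0.6] w 0.013
ring [ 0.5641 -0.0128] 1547
shift [-1.1352 -0.1265  0.0275] rot [ 0.0047 -0.0002  0.0002]
```

>>> arm_command:
  motion:
    - {"x": -0.1,"y": -0.01,"z": 0,"rx": 0,"ry": 0,"rz": 0,"hand": 0.05}
    - {"x": -0.22,"y": -0.025,"z": 0,"rx": 0,"ry": 0,"rz": 0,"hand": 0.05}
    - {"x": -0.34,"y": -0.038,"z": 0,"rx": 0,"ry": 0,"rz": 0,"hand": 0.05}
    - {"x": -0.46,"y": -0.05,"z": 0,"rx": 0,"ry": 0,"rz": 0,"hand": 0.05}
    - {"x": -0.58,"y": -0.065,"z": 0,"rx": 0,"ry": 0,"rz": 0,"hand": 0.05}
    - {"x": -0.7,"y": -0.078,"z": 0,"rx": 0,"ry": 0,"rz": 0,"hand": 0.05}
    - {"x": -0.82,"y": -0.092,"z": 0,"rx": 0,"ry": 0,"rz": 0,"hand": 0.05}
    - {"x": -0.93,"y": -0.104,"z": 0,"rx": 0,"ry": 0,"rz": 0,"hand": 0.05}
    - {"x": -1.0,"y": -0.112,"z": 0,"rx": 0,"ry": 0,"rz": 0,"hand": 0.05}
    - {"x": -1.0,"y": -0.112,"z": 0,"rx": 0,"ry": 0,"rz": 0,"hand": 0.05}

```text
time: 56.58
tcp_pos: [0.4329, -0.3134, 0.2859]
tcp_rot: [-3.14, 0.003, 1.257]
contact_force: [-0.2, -0.5, -0.2]
width: 0.0125
```

```bash
python3 - <<'E'
from h import *
st(); toolrel([.4229,-.3444,.215],[np.pi,0,1.265])
E
```

```text
t 56.58 tcp [ 0.4329 -0.3134  0.2859] rot [-3.140e+00  3.000e-03  1.257e+00] F [-0.2 -0.5 -0.2] w 0.0125
shift [-0.1078  0.0006  0.2367] rot [-0.0009  0.0016 -0.0042]
```

>>> arm_command:
  motion:
    - {"x": -0.05,"y": 0,"z": 0,"rx": 0,"ry": 0,"rz": 0,"hand": 0.05}
    - {"x": -0.108,"y": 0.001,"z": 0,"rx": 0,"ry": 0,"rz": -0.003,"hand": 0.05}
    - {"x": -0.108,"y": 0.001,"z": 0.08,"rx": 0,"ry": 0,"rz": -0.003,"hand": 0.05}
    - {"x": -0.108,"y": 0.001,"z": 0.17,"rx": 0,"ry": 0,"rz": -0.003,"hand": 0.05}
    - {"x": -0.108,"y": 0.001,"z": 0.25,"rx": 0,"ry": 0,"rz": -0.003,"hand": 0.05}
    - {"x": -0.108,"y": 0.001,"z": 0.25,"rx": 0,"ry": 0,"rz": -0.003,"hand": 0.05}
    - {"x": -0.108,"y": 0.001,"z": 0.25,"rx": 0,"ry": 0,"rz": -0.003,"hand": 0.05}
    - {"x": -0.108,"y": 0.001,"z": 0.25,"rx": 0,"ry": 0,"rz": -0.003,"hand": 0.05}

```text
time: 57.25
tcp_pos: [0.4278, -0.3387, 0.2129]
tcp_rot: [3.14, 0.001, 1.272]
contact_force: [-0.5, -0.8, -0.0]
width: 0.0129
```

```bash
python3 - <<'E'
from h import *
st(); toolrel([.4229,-.3444,.132],[np.pi,0,1.265]); grab('wrist','w36'); grab('side','s6'); im=load('s6')[0]
cv2.imwrite('pics/s6z.png',cv2.resize(im[80:260,260:420,::-1],None,fx=3.3,fy=3.3,interpolation=cv2.INTER_CUBIC))
E
```

```text
t 57.25 tcp [ 0.4278 -0.3387  0.2129] rot [3.140e+00 1.000e-03 1.272e+00] F [-0.5 -0.8 -0. ] w 0.0129
shift [-0.0229 -0.0103  0.2696] rot [0.0008 0.0004 0.0034]
```

```bash
python3 - <<'E'
from h import *
st()
for f,pt in(('w36',(317,228)),('w29',(324,225)),('w28',(312,219)),('w27',(324,268))):
    p=load(f)[2]; print(f,onplane(p,*map(float,pt),.066).round(4))
im=load('w36')[0]; cv2.imwrite('pics/w36z.png',cv2.resize(im[160:290,260:390,::-1],None,fx=4.6,fy=4.6,interpolation=cv2.INTER_CUBIC))
E
```

```text
t 57.35 tcp [ 0.4279 -0.339   0.2134] rot [3.139e+00 1.000e-03 1.271e+00] F [0.  0.6 0.2] w 0.0128
w36 [ 0.4214 -0.3448  0.066 ]
w29 [ 0.4209 -0.345   0.066 ]
w28 [ 0.4221 -0.3444  0.066 ]
w27 [ 0.4288 -0.334   0.066 ]
```

>>> arm_command:
  motion:
    - {"x": -0.02,"y": -0.009,"z": 0,"rx": 0,"ry": 0,"rz": 0.003,"hand": 0.05}
    - {"x": -0.02,"y": -0.009,"z": 0,"rx": 0,"ry": 0,"rz": 0.003,"hand": 0.05}
    - {"x": -0.02,"y": -0.009,"z": 0,"rx": 0,"ry": 0,"rz": 0.003,"hand": 0.05}
    - {"x": -0.02,"y": -0.009,"z": 0,"rx": 0,"ry": 0,"rz": 0.003,"hand": 0.05}

```text
time: 57.68
tcp_pos: [0.4223, -0.344, 0.212]
tcp_rot: [3.141, 0.0, 1.264]
contact_force: [1.1, 0.1, 0.2]
width: 0.0131
```

```bash
python3 - <<'E'
from h import *
st(); toolrel([.4229,-.3444,.132],[np.pi,0,1.265]); grab('wrist','w37')
im=load('w37')[0]; cv2.imwrite('pics/w37z.png',cv2.resize(im[160:290,260:390,::-1],None,fx=4.6,fy=4.6,interpolation=cv2.INTER_CUBIC))
E
```

```text
t 57.68 tcp [ 0.4223 -0.344   0.212 ] rot [3.141 0.    1.264] F [1.1 0.1 0.2] w 0.0131
shift [-0.0006  0.0022  0.2668] rot [ 0.0003  0.0002 -0.0004]
```

>>> arm_command:
  motion:
    - {"x": -0.002,"y": 0,"z": 0.04,"rx": 0,"ry": 0,"rz": 0,"hand": 0.05}
    - {"x": -0.002,"y": 0,"z": 0.09,"rx": 0,"ry": 0,"rz": 0,"hand": 0.05}
    - {"x": -0.002,"y": 0,"z": 0.14,"rx": 0,"ry": 0,"rz": 0,"hand": 0.05}
    - {"x": -0.002,"y": 0,"z": 0.19,"rx": 0,"ry": 0,"rz": 0,"hand": 0.05}
    - {"x": -0.002,"y": 0,"z": 0.19,"rx": 0,"ry": 0,"rz": 0,"hand": 0.05}
    - {"x": -0.002,"y": 0,"z": 0.19,"rx": 0,"ry": 0,"rz": 0,"hand": 0.05}

```text
time: 58.23
tcp_pos: [0.4222, -0.3482, 0.1582]
tcp_rot: [3.139, 0.007, 1.264]
contact_force: [-8.0, -3.0, 27.1]
width: 0.0126
```

>>> arm_command:
  motion:
    - {"x": 0,"y": 0,"z": 0.04,"rx": 0,"ry": 0,"rz": 0,"hand": 0.05}
    - {"x": 0,"y": 0,"z": 0.075,"rx": 0,"ry": 0,"rz": 0,"hand": 0.05}
    - {"x": 0,"y": 0,"z": 0.075,"rx": 0,"ry": 0,"rz": 0,"hand": 0.05}
    - {"x": 0,"y": 0,"z": 0.075,"rx": 0,"ry": 0,"rz": 0,"hand": 0.05}

```text
time: 58.57
tcp_pos: [0.4236, -0.3499, 0.1375]
tcp_rot: [3.135, 0.009, 1.263]
contact_force: [-8.1, -3.9, 35.7]
width: 0.013
```

```bash
python3 - <<'E'
from h import *
st(); grab('wrist','w38'); grab('side','s7'); im=load('s7')[0]
cv2.imwrite('pics/s7z.png',cv2.resize(im[80:260,260:420,::-1],None,fx=3.3,fy=3.3,interpolation=cv2.INTER_CUBIC))
E
```

```text
t 58.57 tcp [ 0.4236 -0.3499  0.1375] rot [3.135 0.009 1.263] F [-8.1 -3.9 35.7] w 0.013
```

>>> arm_command:
  motion:
    - {"x": 0,"y": 0,"z": -0.05,"rx": 0,"ry": 0,"rz": 0,"hand": 0.05}
    - {"x": 0,"y": 0,"z": -0.12,"rx": 0,"ry": 0,"rz": 0,"hand": 0.05}
    - {"x": 0,"y": 0,"z": -0.17,"rx": 0,"ry": 0,"rz": 0,"hand": 0.05}
    - {"x": 0,"y": 0,"z": -0.17,"rx": 0,"ry": 0,"rz": 0,"hand": 0.05}
    - {"x": 0,"y": 0,"z": -0.17,"rx": 0,"ry": 0,"rz": 0,"hand": 0.05}

```text
time: 59.08
tcp_pos: [0.4222, -0.3443, 0.1828]
tcp_rot: [3.141, 0.0, 1.265]
contact_force: [-0.6, 0.4, -0.7]
width: 0.0124
```

```bash
python3 - <<'E'
from h import *
st(); grab('wrist','w39'); grab('side','s8'); im=load('s8')[0]
cv2.imwrite('pics/s8z.png',cv2.resize(im[80:260,260:420,::-1],None,fx=3.3,fy=3.3,interpolation=cv2.INTER_CUBIC))
im=load('w39')[0]; cv2.imwrite('pics/w39z.png',cv2.resize(im[160:340,230:420,::-1],None,fx=3.3,fy=3.3,interpolation=cv2.INTER_CUBIC))
E
```

```text
t 59.08 tcp [ 0.4222 -0.3443  0.1828] rot [3.141 0.    1.265] F [-0.6  0.4 -0.7] w 0.0124
```

```bash
cat >> h.py <<'E'
def tri(obs):
    """obs: list of (params,u,v) -> least-squares point"""
    A=np.zeros((3,3));b=np.zeros(3)
    for p,u,v in obs:
        x,y=slopes(p,u,v);R=np.array(p['R']);t=np.array(p['t']);dd=np.array([x,y,1.])@R;dd/=np.linalg.norm(dd);c=-R.T@t
        M=np.eye(3)-np.outer(dd,dd);A+=M;b+=M@c
    return np.linalg.solve(A,b)
E
python3 - <<'E'
from h import *
ps=load('s8')[2];pw=load('w39')[2]
S=lambda u,v:(260+u/3.3,80+v/3.3); Wp=lambda u,v:(230+u/3.3,160+v/3.3)
print('tip (far edge)',tri([(ps,*S(314,248)),(pw,*Wp(301,205))]))
print('mouth centre',tri([(ps,*S(314,276)),(pw,*Wp(302,234))]))
print('mouth side proj of (.4218,-.3445,.066):',proj(ps,np.array([.4218,-.3445,.066])), S(314,276))
T=np.array([.4222,-.3443,.1828])
for k in(.07,.08,.09,.1): q=T-[0,0,k]; print(k,proj(ps,q),'w ctr',proj(pw,q),'w far',proj(pw,q+.006*np.array([.30,.954,0])))
print('obs side tip',S(314,248),'wrist far edge',Wp(301,205))
z=load('s8')[0][130:200,320:390,::-1]; cv2.imwrite('pics/s8t.png',cv2.resize(z,None,fx=8,fy=8,interpolation=cv2.INTER_CUBIC))
E
```

```text
tip (far edge) [ 0.42388027 -0.32880995  0.10935303]
mouth centre [ 0.41996117 -0.34525247  0.06800075]
mouth side proj of (.4218,-.3445,.066): [354.26147802 164.35021193] (355.1515151515151, 163.63636363636363)
0.07 [354.48965561 151.54868984] w ctr [322.98527193 248.18106863] w far [322.97694106 238.87087925]
0.08 [354.41441275 154.32719558] w ctr [322.91611777 243.37901647] w far [322.90767346 234.38216171]
0.09 [354.33971377 157.08679504] w ctr [322.85186536 238.9168292 ] w far [322.84334327 230.21295196]
0.1 [354.2655526  159.82768915] w ctr [322.79201056 234.75960267] w far [322.78344006 226.33026244]
obs side tip (355.1515151515151, 155.15151515151516) wrist far edge (321.21212121212125, 222.12121212121212)
```

The rod has tilted in the jaws: its tip triangulates about 10 mm to +y of the TCP, so it met the tube rim. I shift to bring the tip over the mouth.

>>> arm_command:
  motion:
    - {"x": -0.015,"y": 0.004,"z": 0,"rx": 0,"ry": 0,"rz": 0,"hand": 0.05}
    - {"x": -0.026,"y": 0.007,"z": 0,"rx": 0,"ry": 0,"rz": 0,"hand": 0.05}
    - {"x": -0.026,"y": 0.007,"z": 0,"rx": 0,"ry": 0,"rz": 0,"hand": 0.05}
    - {"x": -0.026,"y": 0.007,"z": 0,"rx": 0,"ry": 0,"rz": 0,"hand": 0.05}

```text
time: 59.52
tcp_pos: [0.4215, -0.3525, 0.1825]
tcp_rot: [-3.141, -0.001, 1.264]
contact_force: [0.3, 0.3, -0.4]
width: 0.0128
```

```bash
python3 - <<'E'
from h import *
st(); grab('wrist','w40'); grab('side','s9')
im=load('s9')[0]; cv2.imwrite('pics/s9t.png',cv2.resize(im[130:200,320:390,::-1],None,fx=8,fy=8,interpolation=cv2.INTER_CUBIC))
im=load('w40')[0]; cv2.imwrite('pics/w40z.png',cv2.resize(im[160:340,230:420,::-1],None,fx=3.3,fy=3.3,interpolation=cv2.INTER_CUBIC))
E
```

```text
t 59.52 tcp [ 0.4215 -0.3525  0.1825] rot [-3.141e+00 -1.000e-03  1.264e+00] F [ 0.3  0.3 -0.4] w 0.0128
```

```bash
python3 - <<'E'
from h import *
ps=load('s9')[2];pw=load('w40')[2]
S=lambda u,v:(320+u/8,130+v/8); Wp=lambda u,v:(230+u/3.3,160+v/3.3)
print('mouth centre',tri([(ps,*S(284,277)),(pw,*Wp(296,198))]))
# tip: side bottom edge centre (282,192): near (camera +y side) lower edge
print('tip far edge',tri([(ps,*S(282,190)),(pw,*Wp(298,200))]))
print('side only tip at plane y=-.3447',)
for k in(.07,.08,.09,.1,.11,.118): 
    for off in(0,.005,.01):
        q=np.array([.4215,-.3525,.1825])+off*np.array([.30,.954,0])-[0,0,k]; print(k,off,proj(ps,q).round(1),proj(pw,q+.006*np.array([.3,.954,0])).round(1))
print('obs',S(282,192),Wp(298,202))
E
```

```text
mouth centre [ 0.419387   -0.3460397   0.06376722]
tip far edge [ 0.42291449 -0.33559478  0.11014287]
side only tip at plane y=-.3447
0.07 0 [354.4 150.2] [323. 239.]
0.07 0.005 [354.1 151.1] [323.  231.1]
0.07 0.01 [353.8 151.9] [323.  223.2]
0.08 0 [354.3 153. ] [323.  234.5]
0.08 0.005 [354.  153.8] [323.  226.9]
0.08 0.01 [353.7 154.7] [323.  219.2]
0.09 0 [354.3 155.8] [322.9 230.3]
0.09 0.005 [354.  156.6] [322.9 223. ]
0.09 0.01 [353.7 157.4] [322.9 215.6]
0.1 0 [354.2 158.5] [322.9 226.5]
0.1 0.005 [353.9 159.3] [322.9 219.4]
0.1 0.01 [353.6 160.2] [322.9 212.2]
0.11 0 [354.1 161.2] [322.8 222.8]
0.11 0.005 [353.8 162.1] [322.8 216. ]
0.11 0.01 [353.5 162.9] [322.8 209. ]
0.118 0 [354.1 163.4] [322.8 220.1]
0.118 0.005 [353.8 164.2] [322.8 213.4]
0.118 0.01 [353.5 165.1] [322.8 206.6]
obs (355.25, 154.0) (320.3030303030303, 221.21212121212122)
```

>>> arm_command:
  motion:
    - {"x": 0,"y": 0,"z": 0.05,"rx": 0,"ry": 0,"rz": 0,"hand": 0.05}
    - {"x": 0,"y": 0,"z": 0.1,"rx": 0,"ry": 0,"rz": 0,"hand": 0.05}
    - {"x": 0,"y": 0,"z": 0.15,"rx": 0,"ry": 0,"rz": 0,"hand": 0.05}
    - {"x": 0,"y": 0,"z": 0.17,"rx": 0,"ry": 0,"rz": 0,"hand": 0.05}
    - {"x": 0,"y": 0,"z": 0.17,"rx": 0,"ry": 0,"rz": 0,"hand": 0.05}

```text
time: 60.03
tcp_pos: [0.4205, -0.3529, 0.1309]
tcp_rot: [-3.139, 0.001, 1.264]
contact_force: [-1.8, -2.9, -3.4]
width: 0.0129
```

```bash
python3 - <<'E'
from h import *
st(); grab('wrist','w41'); grab('side','s10')
im=load('s10')[0]; cv2.imwrite('pics/s10t.png',cv2.resize(im[110:200,310:400,::-1],None,fx=6,fy=6,interpolation=cv2.INTER_CUBIC))
E
```

```text
t 60.03 tcp [ 0.4205 -0.3529  0.1309] rot [-3.139e+00  1.000e-03  1.264e+00] F [-1.8 -2.9 -3.4] w 0.0129
```

>>> arm_command:
  motion:
    - {"x": 0,"y": 0,"z": 0.03,"rx": 0,"ry": 0,"rz": 0,"hand": 0.05}
    - {"x": 0,"y": 0,"z": 0.06,"rx": 0,"ry": 0,"rz": 0,"hand": 0.05}
    - {"x": 0,"y": 0,"z": 0.093,"rx": 0,"ry": 0,"rz": 0,"hand": 0.05}
    - {"x": 0,"y": 0,"z": 0.093,"rx": 0,"ry": 0,"rz": 0,"hand": 0.05}
    - {"x": 0,"y": 0,"z": 0.093,"rx": 0,"ry": 0,"rz": 0,"hand": 0.05}

```text
time: 60.55
tcp_pos: [0.4211, -0.3516, 0.1029]
tcp_rot: [-3.139, -0.001, 1.265]
contact_force: [-2.9, -3.0, -3.6]
width: 0.0129
```

```bash
python3 - <<'E'
from h import *
st(); grab('side','s11')
im=load('s11')[0]; cv2.imwrite('pics/s11t.png',cv2.resize(im[110:200,310:400,::-1],None,fx=6,fy=6,interpolation=cv2.INTER_CUBIC))
E
```

```text
t 60.55 tcp [ 0.4211 -0.3516  0.1029] rot [-3.139e+00 -1.000e-03  1.265e+00] F [-2.9 -3.  -3.6] w 0.0129
```

>>> arm_command:
  motion:
    - {"x": 0,"y": 0,"z": 0,"rx": 0,"ry": 0,"rz": 0,"hand": 0.25}
    - {"x": 0,"y": 0,"z": 0,"rx": 0,"ry": 0,"rz": 0,"hand": 0.5}
    - {"x": 0,"y": 0,"z": 0,"rx": 0,"ry": 0,"rz": 0,"hand": 0.6}
    - {"x": 0,"y": 0,"z": 0,"rx": 0,"ry": 0,"rz": 0,"hand": 0.6}
    - {"x": 0,"y": 0,"z": 0,"rx": 0,"ry": 0,"rz": 0,"hand": 0.6}
    - {"x": 0,"y": 0,"z": -0.08,"rx": 0,"ry": 0,"rz": 0,"hand": 0.6}
    - {"x": 0,"y": 0,"z": -0.18,"rx": 0,"ry": 0,"rz": 0,"hand": 0.6}
    - {"x": 0,"y": 0,"z": -0.3,"rx": 0,"ry": 0,"rz": 0,"hand": 0.6}
    - {"x": 0,"y": 0,"z": -0.43,"rx": 0,"ry": 0,"rz": 0,"hand": 0.6}
    - {"x": 0,"y": 0,"z": -0.55,"rx": 0,"ry": 0,"rz": 0,"hand": 0.6}

```text
time: 61.43
tcp_pos: [0.422, -0.3518, 0.2714]
tcp_rot: [3.141, -0.0, 1.265]
contact_force: [-0.3, -0.6, -0.5]
width: 0.0552
```

```bash
python3 - <<'E'
from h import *
st(); grab('side','s12'); grab('wrist','w42')
im=load('s12')[0]; cv2.imwrite('pics/s12t.png',cv2.resize(im[110:200,310:400,::-1],None,fx=6,fy=6,interpolation=cv2.INTER_CUBIC))
E
```

```text
t 61.43 tcp [ 0.422  -0.3518  0.2714] rot [ 3.141 -0.     1.265] F [-0.3 -0.6 -0.5] w 0.0552
```

```bash
python3 - <<'E'
from h import *
im,d,p=load('w42'); vv,uu=np.mgrid[0:480,0:640]
Z=bydepth(p,uu.astype(float),vv.astype(float),d)
for a,b in((.1,.115),(.115,.13),(.13,.15),(.15,.17),(.17,.2)):
    k=(Z[...,2]>a)&(Z[...,2]<b)&(np.hypot(uu-313,vv-225)<45); print(a,k.sum(),Z[k].mean(0).round(4) if k.any() else '',Z[k][:,2].max() if k.any() else '')
# shaft/handle transition brightness
for v in range(195,262,5): print(v,im[v,313],Z[v,313].round(4))
E
```

```text
0.1 55 [ 0.4199 -0.3501  0.1069] 0.11499783264538326
0.115 63 [ 0.4201 -0.3495  0.1248] 0.12998157284221734
0.13 165 [ 0.4197 -0.3514  0.1404] 0.1499048316744457
0.15 192 [ 0.4188 -0.3544  0.1604] 0.1698768450338773
0.17 436 [ 0.4161 -0.3628  0.1748] 0.17837435088660752
195 [164 164 152] [ 0.4215 -0.345   0.0734]
200 [163 164 150] [ 0.4211 -0.3466  0.0888]
205 [162 163 152] [ 0.4205 -0.3488  0.0992]
210 [54 50 46] [ 0.4211 -0.3476  0.1247]
215 [43 38 30] [ 0.4205 -0.3496  0.1335]
220 [48 47 41] [ 0.4201 -0.3512  0.143 ]
225 [46 44 38] [ 0.4198 -0.3523  0.1538]
230 [48 45 40] [ 0.4195 -0.3535  0.1631]
235 [44 41 31] [ 0.4191 -0.3548  0.1713]
240 [50 45 40] [ 0.4186 -0.3566  0.1775]
245 [55 50 44] [ 0.4175 -0.3602  0.1772]
250 [52 48 44] [ 0.4162 -0.364   0.1761]
255 [53 50 42] [ 0.4151 -0.3675  0.1761]
260 [73 63 54] [ 0.4135 -0.3722  0.1727]
```

```bash
python3 - <<'E'
from h import *
st(); toolrel([.55,-.10,.42],[np.pi,0,1.265])
E
```

```text
t 61.53 tcp [ 0.4251 -0.3538  0.2758] rot [3.131 0.005 1.265] F [ 0.9 -0.3 -0.6] w 0.0549
shift [ 0.9299  0.1475 -0.4836] rot [ 0.0054  0.0024 -0.0001]
```

>>> arm_command:
  motion:
    - {"x": 0,"y": 0,"z": -0.13,"rx": 0,"ry": 0,"rz": 0,"hand": 0.6}
    - {"x": 0.05,"y": 0.01,"z": -0.25,"rx": 0,"ry": 0,"rz": 0,"hand": 0.6}
    - {"x": 0.15,"y": 0.02,"z": -0.35,"rx": 0,"ry": 0,"rz": 0,"hand": 0.6}
    - {"x": 0.27,"y": 0.05,"z": -0.42,"rx": 0,"ry": 0,"rz": 0,"hand": 0.6}
    - {"x": 0.93,"y": 0.147,"z": -0.48,"rx": 0,"ry": 0,"rz": 0,"hand": 0.6}
    - {"x": 0.93,"y": 0.147,"z": -0.48,"rx": 0,"ry": 0,"rz": 0,"hand": 0.6}
    - {"x": 0.93,"y": 0.147,"z": -0.48,"rx": 0,"ry": 0,"rz": 0,"hand": 0.6}
    - {"x": 0.93,"y": 0.147,"z": -0.48,"rx": 0,"ry": 0,"rz": 0,"hand": 0.6}
    - {"x": 0.93,"y": 0.147,"z": -0.48,"rx": 0,"ry": 0,"rz": 0,"hand": 0.6}
    - {"x": 0.93,"y": 0.147,"z": -0.48,"rx": 0,"ry": 0,"rz": 0,"hand": 0.6}

```text
time: 62.37
tcp_pos: [0.55, -0.0904, 0.4137]
tcp_rot: [3.141, -0.005, 1.277]
contact_force: [0.4, 0.9, 0.5]
width: 0.0551
```

>>> arm_command:
  motion:
    - {"x": 0,"y": 0,"z": 0,"rx": 0,"ry": 0,"rz": 0,"hand": 0.6}
    - {"x": 0,"y": 0,"z": 0,"rx": 0,"ry": 0,"rz": 0,"hand": 0.6}
    - {"x": 0,"y": 0,"z": 0,"rx": 0,"ry": 0,"rz": 0,"hand": 0.6}

```text
time: 62.62
tcp_pos: [0.5474, -0.1013, 0.4126]
tcp_rot: [-3.141, 0.001, 1.262]
contact_force: [0.1, -0.1, 0.6]
width: 0.0554
```

```bash
python3 - <<'E'
from h import *
st(); grab('wrist','w43'); grab('side','s13')
for c in((.5746,.1491),(.5642,-.013)): ring('w43',np.array(c))
im=load('s13')[0]; cv2.imwrite('pics/s13z.png',cv2.resize(im[110:300,240:410,::-1],None,fx=3.1,fy=3.1,interpolation=cv2.INTER_CUBIC))
E
```

```text
t 62.62 tcp [ 0.5474 -0.1013  0.4126] rot [-3.141e+00  1.000e-03  1.262e+00] F [ 0.1 -0.1  0.6] w 0.0554
ring [0.5745 0.149 ] 521
ring [ 0.5643 -0.0126] 1009
```

```bash
python3 - <<'E'
from h import *
im=load('w43')[0]; cv2.imwrite('pics/w43z.png',cv2.resize(im[35:180,240:390,::-1],None,fx=4.1,fy=4.1,interpolation=cv2.INTER_CUBIC))
E
```

>>> arm_command:
  motion:
    - {"x": 0.12,"y": 0.03,"z": 0,"rx": 0,"ry": 0,"rz": 0,"hand": 0.6}
    - {"x": 0.25,"y": 0.06,"z": 0,"rx": 0,"ry": 0,"rz": 0,"hand": 0.6}
    - {"x": 0.37,"y": 0.1,"z": 0,"rx": 0,"ry": 0,"rz": 0,"hand": 0.6}
    - {"x": 0.45,"y": 0.14,"z": 0,"rx": 0,"ry": 0,"rz": 0,"hand": 0.6}
    - {"x": 0.45,"y": 0.14,"z": 0,"rx": 0,"ry": 0,"rz": 0,"hand": 0.6}
    - {"x": 0.45,"y": 0.14,"z": 0,"rx": 0,"ry": 0,"rz": 0,"hand": 0.6}

```text
time: 63.22
tcp_pos: [0.6288, 0.0167, 0.4123]
tcp_rot: [-3.14, 0.0, 1.266]
contact_force: [0.6, 0.1, -0.5]
width: 0.0553
```

```bash
python3 - <<'E'
from h import *
st(); grab('wrist','w44'); grab('top','top4')
for c in((.5746,.1491),(.5642,-.013)): ring('w44',np.array(c))
im=load('top4')[0]; cv2.imwrite('pics/top4z.png',cv2.resize(im[170:300,170:470,::-1],None,fx=2.66,fy=2.66,interpolation=cv2.INTER_CUBIC))
E
```

```text
t 63.22 tcp [0.6288 0.0167 0.4123] rot [-3.14   0.     1.266] F [ 0.6  0.1 -0.5] w 0.0553
ring [0.5745 0.1489] 1002
ring [ 0.564  -0.0129] 664
```

I see only four bars now, so I'll look for the fifth with enhanced views.

```bash
python3 - <<'E'
from h import *
im=load('w44')[0]; z=cv2.resize(im[165:290,215:345,::-1],None,fx=4.6,fy=4.6,interpolation=cv2.INTER_CUBIC)
lab=cv2.cvtColor(z,cv2.COLOR_BGR2LAB); lab[...,0]=cv2.createCLAHE(3,(4,4)).apply(lab[...,0]); cv2.imwrite('pics/w44z.png',cv2.cvtColor(lab,cv2.COLOR_LAB2BGR))
for f in('w43','w44'):
    im,d,p=load(f); vv,uu=np.mgrid[0:480,0:640]; Z=bydepth(p,uu.astype(float),vv.astype(float),d)
    r=np.hypot(Z[...,0]-.559,Z[...,1]+.016)
    m=(r<.052)&(Z[...,2]>.0635)&(Z[...,2]<.09)
    h=np.zeros((480,640),np.uint8); h[m]=np.clip((Z[...,2][m]-.06)*8000,60,255)
    ys,xs=np.where(r<.06); a,b,c,e=ys.min(),ys.max(),xs.min(),xs.max()
    cv2.imwrite('pics/%sh.png'%f,cv2.resize(h[a:b,c:e],None,fx=4,fy=4,interpolation=cv2.INTER_NEAREST))
E
cat h.py | head -80; python3 - <<'E'
from h import *
try: print(knob('w44',235,87,16))
except Exception as e: print(e)
print(st())
E
```

```text
import numpy as np, cv2
from rig import env, imaging
from scipy.spatial.transform import Rotation as Ro
def grab(name,fn):
    p=imaging.camera_params(name); im,d=imaging.grab_frame(name)
    cv2.imwrite('pics/'+fn+'.png',im[:,:,::-1]); np.savez('pics/'+fn+'.npz',d=d,im=im,**{k:np.array(v) for k,v in p.items()})
    return im,d,p
def load(fn):
    z=np.load('pics/'+fn+'.npz'); return z['im'],z['d'],{k:z[k] for k in z.files if k not in('im','d')}
def slopes(p,u,v):
    xd=(np.asarray(u,float)-p['cx'])/p['fx']; yd=(np.asarray(v,float)-p['cy'])/p['fy']
    x,y=xd,yd
    for _ in range(30):
        f=1+p['k1']*(x*x+y*y); x=xd/f;y=yd/f
    return x,y
def onplane(p,u,v,z):
    x,y=slopes(p,u,v); R=np.array(p['R']);t=np.array(p['t'])
    d=np.stack([x,y,np.ones_like(x)],-1)@R; c=-R.T@t
    s=(z-c[2])/d[...,2]; return c+s[...,None]*d
def bydepth(p,u,v,dd):
    x,y=slopes(p,u,v); R=np.array(p['R']);t=np.array(p['t'])
    return (np.stack([x*dd,y*dd,dd*np.ones_like(x)],-1)-t)@R
def proj(p,X):
    c=np.asarray(X)@np.array(p['R']).T+np.array(p['t']); x=c[...,0]/c[...,2];y=c[...,1]/c[...,2]; f=1+
[... 2745 characters left out ...]
67, 'joint_pos': array([ 0.42639614,  0.40577347, -0.72572645,  1.34855382,  0.26692567,
        1.48617833, -0.58937439]), 'joint_velocities': array([ 1.61760194e-02, -1.28188113e-02,  2.20984738e-03,  2.98658234e-03,
        8.50665805e-05, -5.62054263e-04, -2.28978387e-03]), 'tau': array([-1.05687115e+00, -4.49898255e+01, -7.50311941e+00, -2.67394710e+01,
       -1.11750131e-01, -5.58902090e-02,  1.12273377e-03]), 'tcp_pos': array([0.62833799, 0.01454561, 0.4129626 ]), 'tcp_rot': array([-3.14126323e+00,  1.25278308e-03,  1.26233440e+00]), 'contact_force': array([-0.13461118, -0.63398118, -0.76766766]), 'torque': array([-0.08758071, -0.04042143, -0.00828562]), 'width': 0.05525420071331261}
```

```bash
python3 - <<'E'
from h import *
grab('wrist','w45'); grab('top','top5')
E
ls pics | tail -5
```

```text
w7.png
w8.npz
w8.png
w9.npz
w9.png
```

View pics/w45.png

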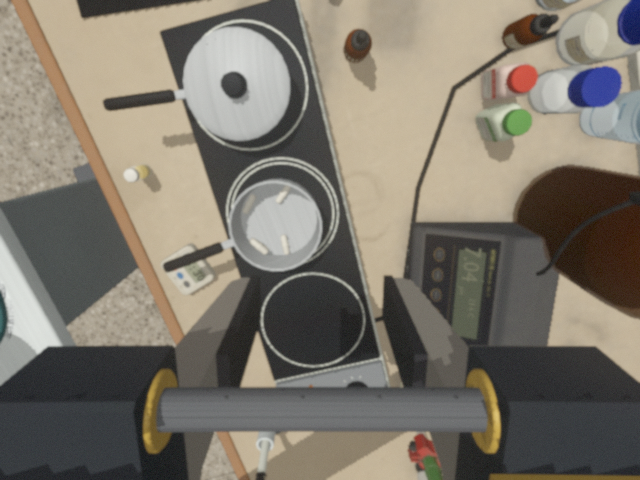

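View pics/top5.png

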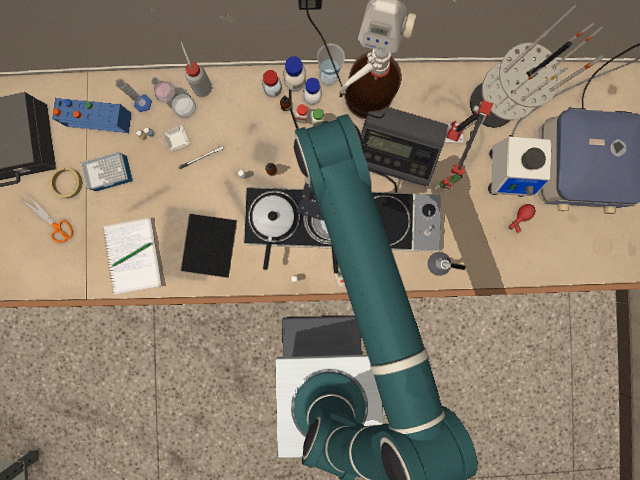

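```bash
python3 - <<'E'
from h import *
im,d,p=load('w45')
cv2.imwrite('pics/w45z.png',cv2.resize(im[140:290,170:370,::-1],(800,600),interpolation=cv2.INTER_CUBIC))
vv,uu=np.mgrid[0:480,0:640]
P=bydepth(p,uu.astype(float),vv.astype(float),d.astype(float))
m=(P[...,2]>.097)&(P[...,2]<.112)&(np.hypot(P[...,0]-.564,P[...,1]+.013)<.075)&(P[...,0]>.525)
A=P[m][:,:2]; c=np.array([.56,-.015])
for k in range(3):
    r=np.hypot(*(A-c).T); B=A[(r>.049)&(r<.062)]
    c=least_squares(lambda q:np.hypot(B[:,0]-q[0],B[:,1]-q[1])-.0555,c,loss='soft_l1',f_scale=.002).x
print('rim',c.round(4),len(B),'off hot',np.hypot(c[0]-.564,c[1]+.013).round(4))
g=cv2.cvtColor(im,cv2.COLOR_RGB2GRAY)
# direct projections
for cc,col in(((.564,-.013),(0,255,0)),(tuple(c),(0,0,255))):
    a=np.linspace(0,6.283,200)
    z,r=(.055,.073) if col[1] else (.103,.057)
    q=proj(p,np.stack([cc[0]+r*np.cos(a),cc[1]+r*np.sin(a),z+0*a],-1))
    for x in q: cv2.circle(im,(int(round(x[0])),int(round(x[1]))),0,col,-1)
cv2.imwrite('pics/w45o.png',cv2.resize(im[140:290,170:370,::-1],(800,600),interpolation=cv2.INTER_NEAREST))
knob('w45',233,85,16)
for u,v in((282,197),(284,242),(260,246),(248,205),(285,218)): print(u,v,P[v,u].round(4))
E
```

```text
rim [ 0.558 -0.016] 619 off hot 0.0067
knob [0.5745 0.1464 0.133 ] [0.0237 0.0236 0.    ]
282 197 [0.5731 0.0106 0.0673]
284 242 [ 0.5556 -0.0473  0.0668]
260 246 [ 0.5265 -0.0397  0.0789]
248 205 [0.5284 0.0142 0.069 ]
285 218 [ 0.5663 -0.0185  0.0587]
```

View pics/w45z.png

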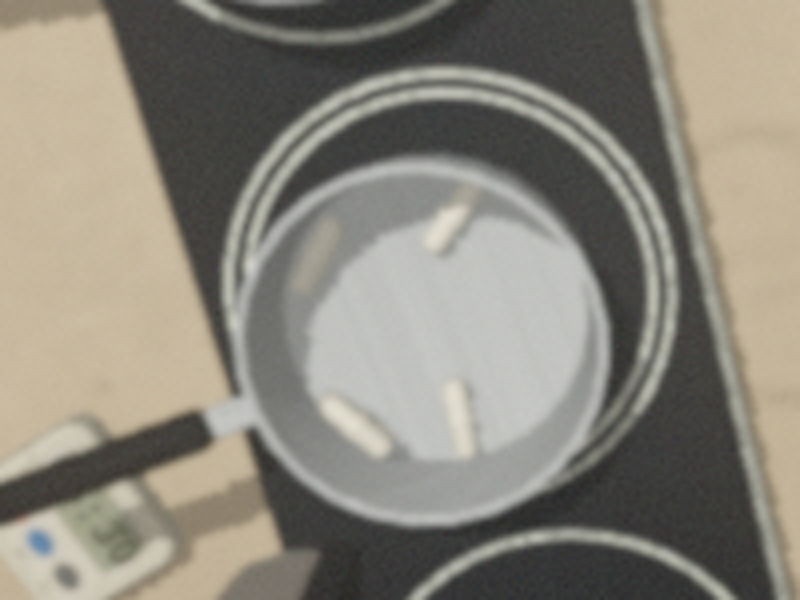

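View pics/w45o.png

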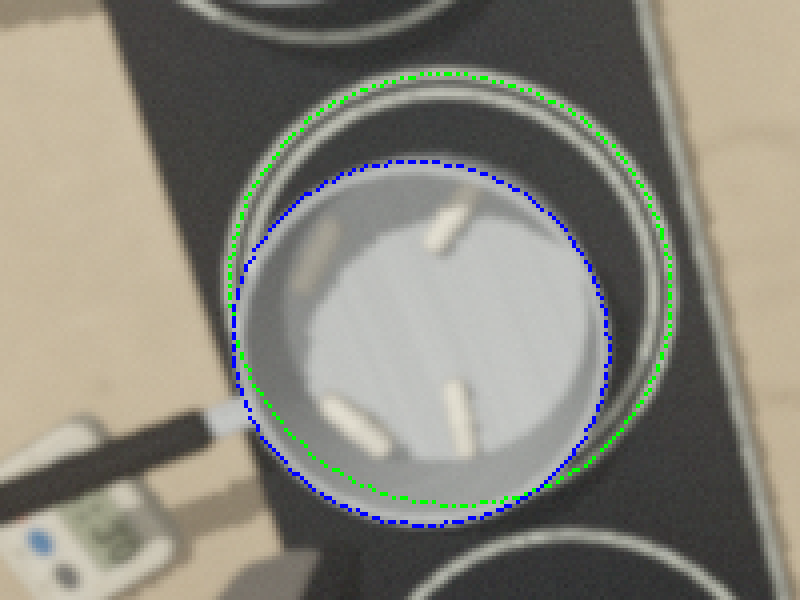

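```bash
python3 - <<'E'
from h import *
im,d,p=load('w45')
vv,uu=np.mgrid[0:480,0:640]
P=bydepth(p,uu.astype(float),vv.astype(float),d.astype(float))
print((P[234:260,244:276,2]*1000).round(0).astype(int)[::2])
E
```

```text
[[ 64  61  58  59  61  59  60  60  58  57  61  58  60  61  60  59  58  59
   59  60  58  60  59  59  59  58  59  59  61  61  58  59]
 [ 67  64  62  60  59  60  59  61  58  60  60  62  60  61  61  60  59  59
   59  59  58  60  59  59  59  59  60  61  59  59  60  58]
 [ 69  67  65  62  60  59  60  60  65  64  65  60  60  60  59  59  59  62
   59  61  60  58  58  61  59  60  60  57  57  58  59  59]
 [ 74  70  67  65  60  61  66  76  76  79  77  76  75  65  59  60  61  60
   61  57  59  59  59  60  60  60  60  60  59  58  59  59]
 [ 76  74  72  70  66  66  75  76  79  77  78  77  77  75  75  69  64  64
   58  60  57  60  59  59  61  60  60  59  60  59  59  60]
 [ 81  77  76  73  70  68  66  65  77  78  79  78  78  79  77  75  76  76
   66  64  59  59  59  61  58  59  60  59  59  58  60  60]
 [ 85  81  80  77  75  74  70  69  69  64  77  78  77  79  78  78  79  77
   76  74  68  66  65  60  60  60  60  60  58  59  58  58]
 [ 88  85  86  83  80  78  75  74  70  70  66  64  76  79  80  80  79  79
   78  75  75  74  73  67  65  58  60  62  59  60  59  58]
 [ 92  92  88  86  84  82  79  77  76  74  74  72  69  66  67  77  77  77
   81  79  79  78  76  76  66  59  60  61  59  60  58  58]
 [ 97  94  93  89  87  86  84  80  80  79  78  76  73  71  69  69  68  78
   79  77  78  77  77  76  59  60  59  59  59  61  60  60]
 [101  97  97  94  91  91  89  88  87  83  82  82  79  78  76  74  74  72
   69  69  76  76  66  64  64  63  62  60  61  60  60  59]
 [103 102  99  99  95  94  92  91  89  87  86  85  83  83  79  78  76  77
   75  74  74  72  71  70  68  68  69  68  66  66  66  64]
 [105 104 103 103 101 100  98  96  94  94  92  90  87  87  85  84  84  83
   81  79  80  77  77  75  75  73  73  74  73  74  74  70]]
```

The lower-left bar is level along its whole length at z ≈ .078, two bar heights above the floor, so all five bars are in the pan. Handing in.

```bash
python3 -c "
from rig import env
print(env.finish_job())"
```

```text
the job is handed in; nothing more can be done
None
```

I finished every step of the task and handed the job in at about 63 s of the 210 s. `finish_job` gives no verdict, so what follows rests on my own checks.

**What I did:**
- I slid the lidded pan to the left ring and laid all five stir bars in the open pan. I then slid that pan to the hot place.
- I felt that the toggle was already on and left it alone.
- I stirred for about four turns with the tip near the floor and put the rod back in its stand.

**Last checks:**
- **Lidded pan:** it is about 3 mm from its ring's centre. Earlier readings gave 5–8 mm; the limit is 16 mm.
- **Open pan:** it is about 7 mm from the hot place's centre.
- **Stir bars:** only four outlines show in the pan. One of them lies level at twice a bar's height, and I found no bar outside the pan, so I take the fifth to be underneath it. I did not see the fifth bar directly.
- **Toggle:** there was no contact 15 mm past the off position and a firm stop at the on position. It also looks as if it leans away.
- **Rod:** it is seated with its tip at about 12 mm and leans about 0.13 rad; the limit is 0.2 rad.
- **Bystanders:** the dropper bottle and the vials look unmoved.

**What went wrong:** the rod tilted in the jaws while stirring, so the first try at putting it back hit the rim of the tube with about 36 N. I realigned it and the second try went in.

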